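# Top up the lamp case's sleeve with puck lights under its propped lid

### The arm

A 6-joint arm with a two-finger parallel gripper is mounted at the origin on a cart in front of the work surface, level with it; the furniture and walls round the work are solid. World frame = base frame: x ahead of the robot, y to its left, z up, the work surface at z = 0. Lengths are in mm, angles in rad, forces in N, time in s.
With the tool pointing down it reaches from about 300 to 775 mm from the base axis. Payload 14.6 kg.
Tool frame: the origin (TCP) lies midway between the tips of the shut fingers; the grasp point (between the pads) lies 19 mm behind it; z points along the fingers, y is the direction in which the jaws open and shut (so a half turn about z gives the same grasp; the last joint's range is limited). The gripper opens to 94 mm and grips with 3 to 60 N. Pads are 16 mm wide; open, the fingers measure 119 mm over their backs; the gripper's body (75 mm by 177 mm) begins 78 mm behind the grasp point.
Start: joints at [-1.254, 0.3, 1.521, -0, 1.321, -0.067], TCP at [205.938, -509.979, 170.146] pointing down, gripper open.
Joint ranges: [-3.03, 3.03], [-0.79, 2.21], [0.23, 2.52], [-1.04, 4.18], [0, 3.07], [-2.55, 2.55]. Speed limits (rad/s): [2.22, 2.22, 2.57, 3.14, 3.14, 3.14].

### API

Orientations are given as [roll, pitch, yaw] about the fixed x, y, z axes, in that order (R = Rz(yaw) Ry(pitch) Rx(roll)).
In Python, from cell import manip, camera gives the robot as it stands. The module is installed in compiled form; this text tells all that it offers.
- The arm moves only by the tool jog_arm, never from a script. Its argument "commands" is a list of rows, each a list of 7 numbers: the shift along the world's x, y, z in units of 1 m (1.0 is 1 m), then the turn, a rotation vector about the world's x, y, z in units of 120 degrees (1.0 is 120 degrees), then the opening, from 0 (shut) to 1 (fully open). In form: [[x, y, z, ax, ay, az, grip], ...]. A call has exactly 10 rows; each row is the pose to reach, as a shift and turn from the pose commanded when the call began; what a row does not reach only later rows make up. A row lasts 1/8 s, in which the tool goes at most 62.5 mm and 10.7 degrees, less where a joint would pass 70% of its speed; a pose out of reach is approached as far as the arm can. A call with a number of a shift or a turn outside -1 to 1 is refused whole. A call with a gripper value outside its range is refused whole. The fingers move at their own pace and stop on an object; "grip_force" is the grip in N (left out, the last holds). Time passes only in rows, so rows that repeat a pose let the fingers close, or fill a call up. It gives the time, the measured TCP pose, the force and the opening at its end, in the units of the state.
- manip.read_state(): the state, without advancing time (a new reading comes with each control period).
- camera(name): name is "side" or "top"; returns a dict with "pixels" (480x640x3 uint8, blue, green, red), "vertical_fov" (degrees; the focal length in pixels is half the picture's height over the tangent of half this angle, whatever the lens; pixels are square), "cx", "cy" (the principal point, pixels), "k1" (the pictures are not rectified: a ray, as slopes to the right and down, at radius r is drawn at 1 + k1 r^2 times it, then the intrinsics apply), "rvec" (rotation vector, rad) and "tvec" (3), from world to camera coordinates, as OpenCV has them. Camera axes: x right, y down, z forward; pixel columns grow to the right and rows downward; lengths in mm; the calibration is good to about 2 mm. A picture is of the moment at which its call begins. There is no depth.
- manip.sign_off(): hands the job in, once; it reports no verdict.
The state is a dict: "clock": time; "joints": joint angles; "qd": joint speeds; "effort": joint torques, N m; "eef_pos": TCP position; "eef_rot": TCP orientation; "wrist_force": force on the tool from outside, world axes, zero at the start; "moment": the same for the moment, N m; "finger_gap": finger opening in mm.
Only numpy, scipy, OpenCV 4.12 (cv2) and the standard library are available. Lean on these libraries where they do the work, as an engineer would, in place of code of your own. Each camera call takes 0.05 s, during which the arm holds its last target.

### The job

Top up the lamp case: lift the lid by its bar, swing the stay up so that the sinking lid comes to rest with its stud in the stay's fork, and with the lid propped like that stack puck lights flat, lens up, in the sleeve, on top of what is already in it, until the top one is level with the fill line, where the pad in the lid will hold them. Then take the lid off the stay, fold the stay right down and shut the lid fully. Leave any puck lights left over lying on the worktop clear of the case, and leave the tape, the terminal strip and the bulb alone.

Things in the scene. Friction and masses are not known exactly. Their poses are not given: they have to be found in the camera images.
- lamp_case: grey lamp case with a black lid, fixed, 170 mm deep (x), 250 mm wide (y), rim 126 mm high, walls 5 mm, floor 6 mm. Origin at the centre of its underside; its -x side is the front (to the robot), +x the hinge side, +y its left. A divider 76 mm high at y = -37 mm parts off a small-parts bay at the right; the sleeve stands in the left part
- sleeve_floor (a point): centre of the floor in the sleeve, 6 mm above the worktop; axes as the case's. Sleeve: upright white tube, inside diameter 65 mm, wall 3 mm, rim 124 mm above the worktop, open on its left and right (case +y, -y) by finger gaps 36 mm wide over its whole height; 70 mm free for fingers from its axis each way. At the start one puck light or one driver lies in it
- sleeve_mark (a point): centre of the sleeve at the height of its fill line, a dark line round the sleeve 110 mm above its floor, 8 mm below its rim; the top face of the last puck light must come level with it (22 mm a puck light)
- lid (a joint): lid angle, rad: 0 shut, 1.54 fully open, nearly upright; about 1.33 when propped. 160 mm long, 8 mm thick, 0.3 kg, hinged on the rear rim. A damper (3.5 N m s/rad) slows it both ways: let go, it sinks slowly, some 25 s from fully open to 1.33 (16 s from 1.50), half a minute more to shut. Lift it no faster than 0.6 rad/s; it may be pushed shut with 10 N on its front edge
- lid_hinge (a point): a point on the lid's hinge line (126 mm above the worktop, 75 mm behind the case's centre, middle of its width); the lid turns about the case's y axis; this point's axes turn with the lid
- lid_bar (a point): middle of the lid's lift bar, a round steel bar 12 mm thick, 100 mm long, parallel to the hinge, held by two end arms 38 mm beyond the lid's front edge in the lid's plane (198 mm from the hinge line, 4 mm above it when shut); 32 mm clear gap for a finger between bar and lid. Can be pinched from above, fingers before and behind it, and turns between the fingers as the lid swings
- lid_stud (a point): middle of the round steel stud, 8 mm thick, that stands out 20 mm from the lid's right (-y) edge, 100 mm from the hinge; the stay's fork takes it
- stay (a joint): angle of the stay, rad: 0 folded down level along the outside of the case's right wall, pointing to the rear; its free end swings up to a stop at 0.74. Its rivet is stiff (0.07 N m), so it stays where it is put. It catches the stud when within 0.03 of its stop; it can pass the stud when the lid is open beyond 1.45. With the stud in the fork it cannot be folded until the lid is lifted off it
- stay_hinge (a point): the stay's rivet, outside the case's right wall, 155 mm in front of the hinge line, 101 mm above the worktop; the stay turns about the case's y axis
- stay_knob (a point): middle of the stay's grip knob, a round grey peg 14 mm thick that stands out 44 mm sideways (case -y) from the stay, 65 mm behind the rivet when folded, its middle 28 mm to the right (case -y) of the rivet point; can be pinched from above, fingers before and behind it, and turns between the fingers
- stay_fork (a point): seat of the V-shaped fork at the free end of the stay (flat steel bar, 183 mm from the rivet): here the stud's axis comes to lie when the lid rests on the stay
- puck_1: flat round LED puck light (for under cabinets), steel rim and white lens, 60 mm across, 22 mm thick, 0.08 kg; origin at the centre of its underside, z up when it lies lens up. All puck lights are alike. On the floor of the sleeve at the start, or absent; stays there
- puck_2: flat round LED puck light (for under cabinets), steel rim and white lens, 60 mm across, 22 mm thick, 0.08 kg; origin at the centre of its underside, z up when it lies lens up. All puck lights are alike. On the worktop at the start, or absent
- puck_3: flat round LED puck light (for under cabinets), steel rim and white lens, 60 mm across, 22 mm thick, 0.08 kg; origin at the centre of its underside, z up when it lies lens up. All puck lights are alike. On the worktop at the start, or absent
- puck_4: flat round LED puck light (for under cabinets), steel rim and white lens, 60 mm across, 22 mm thick, 0.08 kg; origin at the centre of its underside, z up when it lies lens up. All puck lights are alike. On the worktop at the start, or absent
- puck_5: flat round LED puck light (for under cabinets), steel rim and white lens, 60 mm across, 22 mm thick, 0.08 kg; origin at the centre of its underside, z up when it lies lens up. All puck lights are alike. On the worktop at the start, or absent
- puck_6: flat round LED puck light (for under cabinets), steel rim and white lens, 60 mm across, 22 mm thick, 0.08 kg; origin at the centre of its underside, z up when it lies lens up. All puck lights are alike. On the worktop at the start, or absent
- driver_44: round LED driver (power unit) of grey plastic, 60 mm across, 44 mm high, lying on the floor of the sleeve at the start, or absent; origin at the centre of its underside. Stays where it is
- driver_66: round LED driver (power unit) of grey plastic, 60 mm across, 66 mm high, lying on the floor of the sleeve at the start, or absent; origin at the centre of its underside. Stays where it is
- tape_1: bystander: roll of black insulating tape, 55 mm across, 19 mm thick, lying flat; leave alone
- terminal_strip_1: bystander: white terminal strip, 19x66x16 mm; leave alone
- spare_bulb_1: bystander: white reflector bulb standing on its face, 51 mm across, 58 mm high; leave alone
There are look-alikes about, which are no part of the job. Leave any orange look-alike of the puck_2 alone. What is shaped like the puck_3 but purple is not meant.

How it is judged:
By the outcome, as a careful person would: the job done as asked, in the order asked, and still so for the second after the job is handed in, with the robot touching nothing.
Of puck_1, driver_44, driver_66 only 1 to 1 are there at a start; the rules pass over those that are not, and their reading is None.
Of puck_2, puck_3, puck_4, puck_5, puck_6 only 4 to 5 are there at a start; the rules pass over those that are not, and their reading is None.
At some moment in a run one of puck_2, puck_3, puck_4, puck_5, puck_6 may be knocked a few centimetres aside while the robot is not near it.
Once in a run the grip may slacken for a moment while it holds something.
It also fails if it takes over 210 s, if anything falls off the work surface, if the arm or the gripper's body presses on something with over 40 N, if the wrist force passes 120 N, or if a joint passes its speed limit or range.

## Working session

There is one attempt and no reset: what is moved stays moved. The work goes in short steps, Python scripts to look and compute and a tool call to move; the robot and the scene stay as the last step left them, time stands still between calls to the robot, and variables do not carry over. Pictures are saved under pics/ and viewed, and the job is handed in when it is done.

Besides the shell and the picture viewer there is one more tool, called as name(argument=value, ...) on one line, values as JSON. jog_arm: Moves the arm, as the interface text tells. Its arguments: {"type":"object","properties":{"commands":{"type":"array","items":{"type":"array","items":{"type":"number"}}},"grip_force":{"type":"number"}},"required":["commands"]}

```bash
mkdir -p pics; cat > h.py <<'E'
import numpy as np, cv2
from cell import manip, camera
def snap(name, fn=None):
    c=camera(name); 
    if fn: cv2.imwrite('pics/'+fn, c['pixels'])
    return c
def K(c):
    f=240/np.tan(np.radians(c['vertical_fov'])/2)
    return np.array([[f,0,c['cx']],[0,f,c['cy']],[0,0,1]])
def proj(c,P):
    p,_=cv2.projectPoints(np.float64(P).reshape(-1,1,3),np.float64(c['rvec']),np.float64(c['tvec']),K(c),np.array([c['k1'],0,0,0,0.]))
    return p.reshape(-1,2)
def ray(c,uv):
    f=cv2.undistortPoints(np.float64(uv).reshape(-1,1,2),K(c),np.array([c['k1'],0,0,0,0.])).reshape(-1,2)
    R=cv2.Rodrigues(np.float64(c['rvec']))[0]
    o=-R.T@np.float64(c['tvec']).reshape(3)
    d=np.c_[f,np.ones(len(f))]@R
    return o,d
def atz(c,uv,z):
    o,d=ray(c,uv); return o+d*((z-o[2])/d[:,2])[:,None]
E
python3 - <<'E'
from h import *
print(manip.read_state())
for n in('side','top'):
    c=snap(n,n+'0.png'); print({k:v for k,v in c.items() if k!='pixels'}, ray(c,[[320,240]]))
E
```

```text
{'clock': 0.0, 'joints': array([-1.25358609e+00,  3.00466960e-01,  1.52156687e+00, -6.40162526e-06,
        1.32069011e+00, -6.66234786e-02]), 'qd': array([ 0.00092802,  0.0002967 , -0.00078918,  0.00116366, -0.00057299,
       -0.00088007]), 'effort': array([-5.46589145e-04, -5.31802046e+01, -3.52736986e+01,  7.07854866e-02,
        2.43411813e-02, -9.38010339e-05]), 'eef_pos': array([ 205.85438415, -509.70598177,  169.59463311]), 'eef_rot': array([-3.14046347e+00, -6.91272717e-05,  3.83835262e-01]), 'wrist_force': array([ 0.07072416, -0.51085163,  0.63499553]), 'moment': array([-0.01736203, -0.03139293,  0.00818214]), 'finger_gap': 93.75011316182572}
{'vertical_fov': 46.26961983499651, 'cx': 314.9397865527578, 'cy': 231.26158258494854, 'k1': -0.08009442133096067, 'rvec': array([ 2.06495629, -0.1345595 ,  0.06854913]), 'tvec': array([-495.67325606,  139.66233272, 1397.83437644])} (array([  353.09450987, -1215.0971623 ,   786.13080411]), array([[ 0.11378325,  0.86373594, -0.49126039]]))
{'vertical_fov': 44.124916740312514, 'cx': 327.0156623036855, 'cy': 238.71342553876707, 'k1': 0.00228156646436179, 'rvec': array([ 2.02607383, -1.55585086,  0.56912691]), 'tvec': array([-149.27664486,  464.19907499, 1587.34753414])} (array([-585.33952325, -281.13081795, 1528.32574989]), array([[ 0.60711415,  0.15746666, -0.77894913]]))
```

View pics/side0.png

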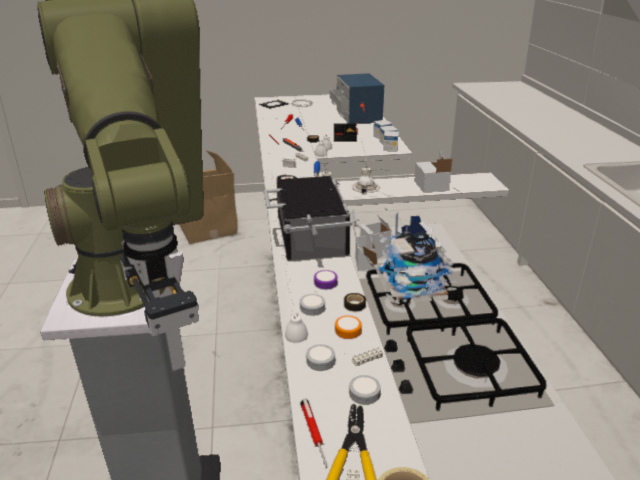

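View pics/top0.png

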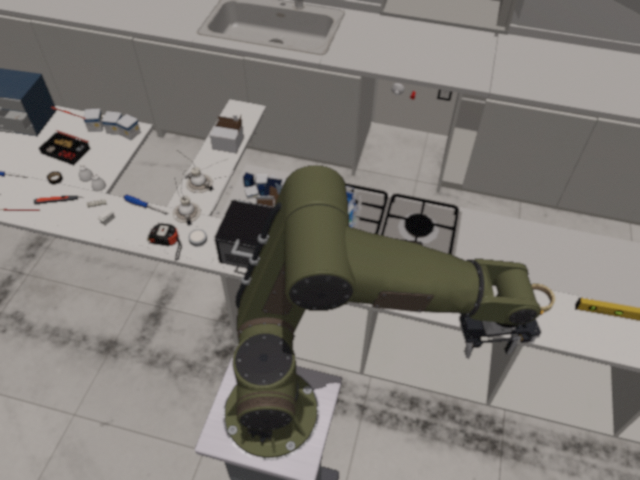

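```bash
python3 - <<'E'
import cv2
a=cv2.imread('pics/side0.png'); 
cv2.imwrite('pics/s_a.png',cv2.resize(a[160:270,250:400],None,fx=5,fy=5,interpolation=cv2.INTER_CUBIC))
cv2.imwrite('pics/s_b.png',cv2.resize(a[260:410,270:400],None,fx=4,fy=4,interpolation=cv2.INTER_CUBIC))
a=cv2.imread('pics/top0.png'); 
cv2.imwrite('pics/t_a.png',cv2.resize(a[190:310,140:290],None,fx=5,fy=5,interpolation=cv2.INTER_CUBIC))
E
```

```text
(no output)
```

View pics/s_a.png

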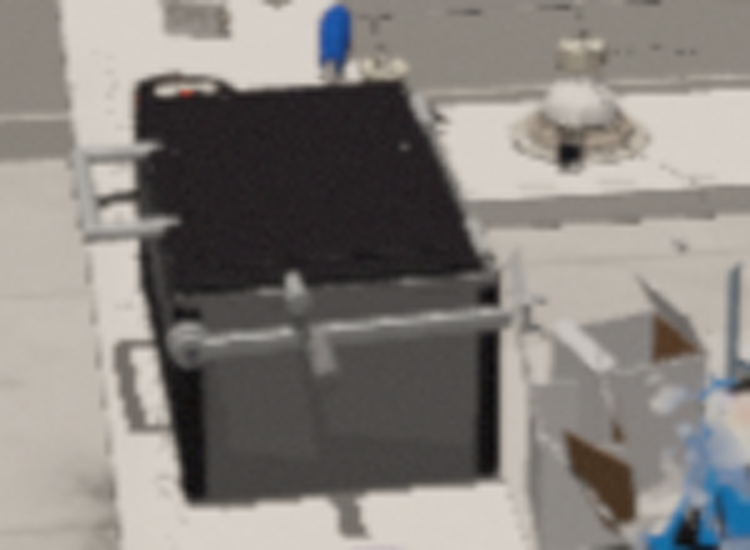

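View pics/s_b.png

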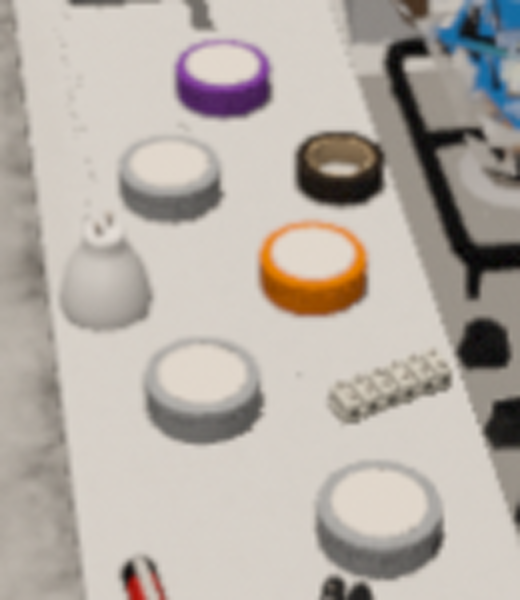

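View pics/t_a.png

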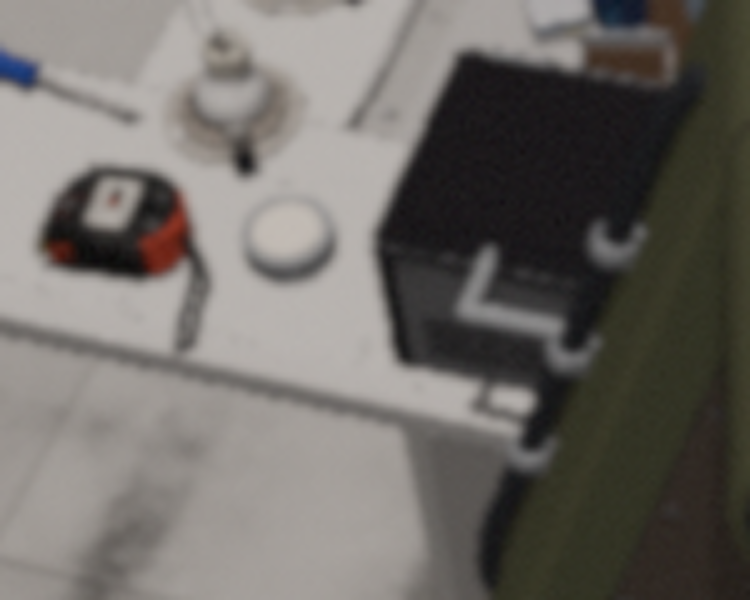

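```bash
cat > fit.py <<'E'
from h import *
from scipy.optimize import least_squares
import pickle
S=camera('side');T=camera('top')
for c in(S,T): c.pop('pixels')
pickle.dump((S,T),open('cams.pkl','wb'))
def sa(u,v): return [u/5+250,v/5+160]
def ta(u,v): return [u/5+140,v/5+190]
obs=[(S,(-85,-125,0),sa(190,498)),(S,(85,-125,0),sa(497,475)),(S,(-123,50,130),sa(80,150)),(S,(-123,-50,130),sa(92,232)),
(S,(75,-125,134),sa(480,268)),(S,(-85,-125,134),sa(178,292)),(S,(75,125,134),sa(402,83)),
(T,(-85,125,134),ta(385,240)),(T,(75,125,134),ta(464,58)),(T,(-85,125,0),ta(405,362)),(T,(-123,50,130),ta(467,308))]
def W(p,L):
    x,y,a=p; c,s=np.cos(a),np.sin(a); L=np.float64(L).reshape(-1,3)
    return np.c_[x+c*L[:,0]-s*L[:,1],y+s*L[:,0]+c*L[:,1],L[:,2]]
def res(p): return np.concatenate([(proj(c,W(p,L))[0]-o) for c,L,o in obs])
r=least_squares(res,[450,0,0],loss='soft_l1')
print(r.x); print(res(r.x).reshape(-1,2).round(1))
import json;json.dump(list(r.x),open('case.json','w'))
p=[(312.5,303),(320,356),(364.5,388.5),(325,279),(348,326)]
b=lambda u,v:[u/4+270,v/4+260]
print(atz(S,[b(169,161),b(202,372),b(379,505),b(223,64),b(313,252)],22))
print(atz(T,[ta(289,233)],22))
print(atz(S,[b(340,155)],19),atz(S,[b(105,310)],0),atz(S,[b(390,385)],16))
E
python3 fit.py
```

```text
[5.15013578e+02 1.86633899e+02 1.61107446e-02]
[[-1.   2.5]
 [ 0.2  2. ]
 [ 0.   1.7]
 [ 0.   0.6]
 [ 0.9 -0.7]
 [-0.3 -1. ]
 [ 0.5 -0.9]
 [-2.2 -0.9]
 [-0.3 -2.2]
 [-0.7  1.1]
 [ 1.   0.8]]
[[ 474.35146255 -151.90552483   22.        ]
 [ 468.73998473 -337.42640283   22.        ]
 [ 539.17767028 -443.1800245    22.        ]
 [ 520.04922209  -54.1174204    22.        ]
 [ 542.23831822 -247.55846539   22.        ]]
[[496.59455427 411.90424071  22.        ]]
[[ 574.77594957 -155.52679566   19.        ]] [[ 4.26472423e+02 -2.54651401e+02 -1.13686838e-13]] [[ 563.3693771 -353.5994905   16.       ]]
```

```bash
cat > ov.py <<'E'
from h import *
import json,sys
def W(p,L):
    x,y,a=p; c,s=np.cos(a),np.sin(a); L=np.float64(L).reshape(-1,3)
    return np.c_[x+c*L[:,0]-s*L[:,1],y+s*L[:,0]+c*L[:,1],L[:,2]]
def lines(lid=0,stay=0):
    B=[(-85,-125),(85,-125),(85,125),(-85,125)]
    out=[]
    for i in range(4):
        a,b=B[i],B[(i+1)%4]; out+=[((*a,0),(*b,0)),((*a,126),(*b,126)),((*a,0),(*a,126))]
    def l(r,y,h): # lid coords
        c,s=np.cos(lid),np.sin(lid); return (75-r*c+h*s, y, 126+r*s+h*c)
    q=[l(0,-125,8),l(160,-125,8),l(160,125,8),l(0,125,8)]
    out+=[(q[i],q[(i+1)%4]) for i in range(4)]
    q=[l(160,-50,4),l(198,-50,4),l(198,50,4),l(160,50,4)]; out+=[(q[i],q[i+1]) for i in range(3)]
    out+=[(l(100,-125,4),l(100,-145,4))]
    s=lambda r,y:(-80+r*np.cos(stay),y,101+r*np.sin(stay))
    out+=[(s(0,-135),s(183,-135)),(s(65,-141),s(65,-185))]
    return out
def draw(c,im,pose,box,k,lid=0,stay=0):
    x0,y0,x1,y1=box
    o=cv2.resize(im[y0:y1,x0:x1],None,fx=k,fy=k,interpolation=cv2.INTER_CUBIC)
    for a,b in lines(lid,stay):
        p=(proj(c,W(pose,[a,b]))-[x0,y0]+.5)*k
        cv2.line(o,tuple(int(v) for v in p[0]),tuple(int(v) for v in p[1]),(0,255,255),1,cv2.LINE_AA)
    return o
E
python3 - <<'E'
from ov import *
import pickle
S,T=pickle.load(open('cams.pkl','rb')); p=json.load(open('case.json'))
cv2.imwrite('pics/o1.png',draw(S,cv2.imread('pics/side0.png'),p,(250,160,400,270),5))
cv2.imwrite('pics/o2.png',draw(T,cv2.imread('pics/top0.png'),p,(180,190,290,290),6))
E
```

```text
(no output)
```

View pics/o1.png

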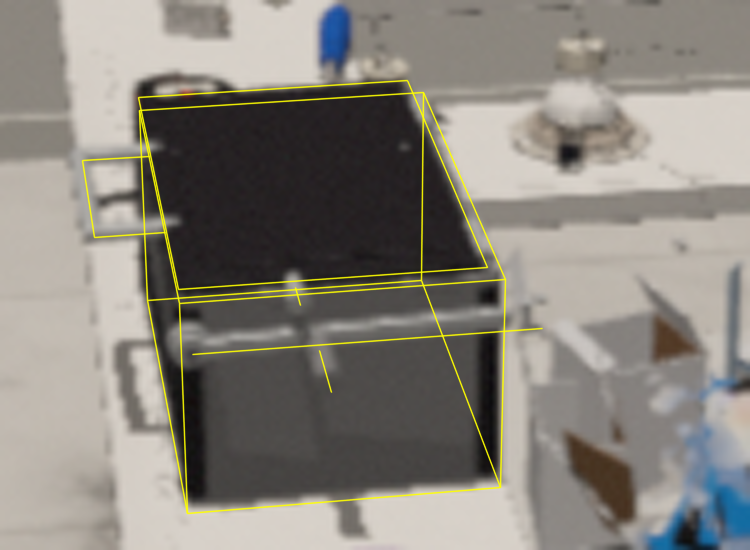

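View pics/o2.png

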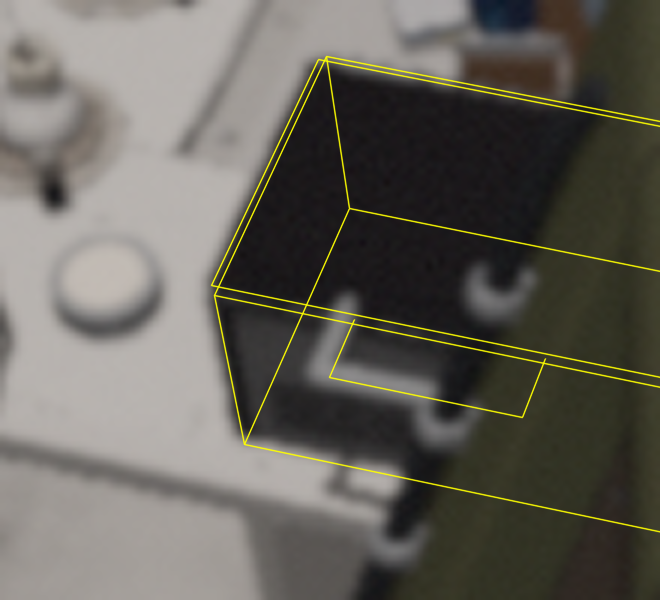

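jog_arm(commands=[[0.05,0.04,0.03,0,0,0.09,0.6],[0.09,0.08,0.06,0,0,0.18,0.5],[0.13,0.12,0.08,0,0,0.27,0.4],[0.16,0.17,0.1,0,0,0.36,0.32],[0.18,0.22,0.1,0,0,0.45,0.32],[0.19,0.28,0.1,0,0,0.54,0.32],[0.19,0.34,0.1,0,0,0.567,0.32],[0.19,0.4,0.1,0,0,0.567,0.32],[0.19,0.46,0.1,0,0,0.567,0.32],[0.19,0.52,0.1,0,0,0.567,0.32]])

```text
clock: 1.45
eef_pos: [395.5, 11.8, 270.3]
eef_rot: [3.141, 0.0, 1.571]
wrist_force: [0.5, -0.4, 0.2]
finger_gap: 30.0
```

```bash
python3 - <<'E'
from ov import *
p=json.load(open('case.json'))
c=snap('top','top1.png')
cv2.imwrite('pics/o3.png',draw(c,c['pixels'],p,(180,190,340,310),5))
E
```

```text
(no output)
```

View pics/o3.png

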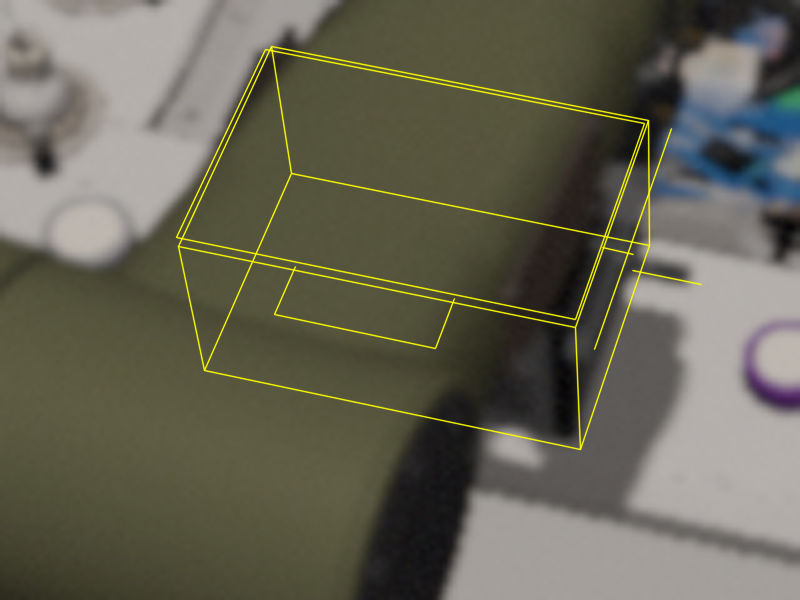

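View pics/top1.png

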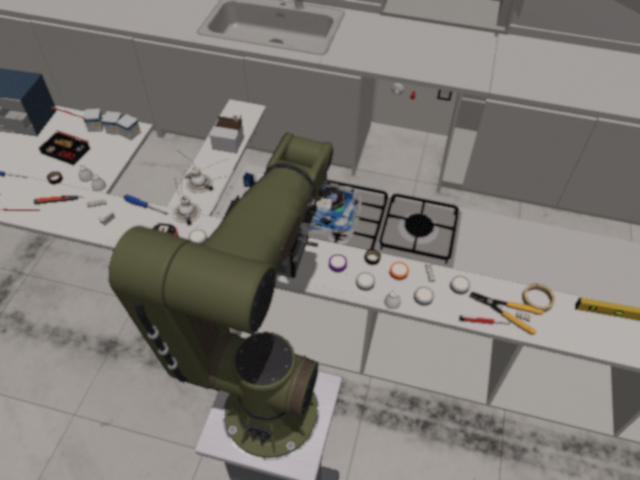

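```bash
python3 - <<'E'
import cv2
a=cv2.imread('pics/top1.png'); 
cv2.imwrite('pics/t_b.png',cv2.resize(a[240:330,300:500],None,fx=4,fy=4,interpolation=cv2.INTER_CUBIC))
E
```

```text
(no output)
```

View pics/t_b.png

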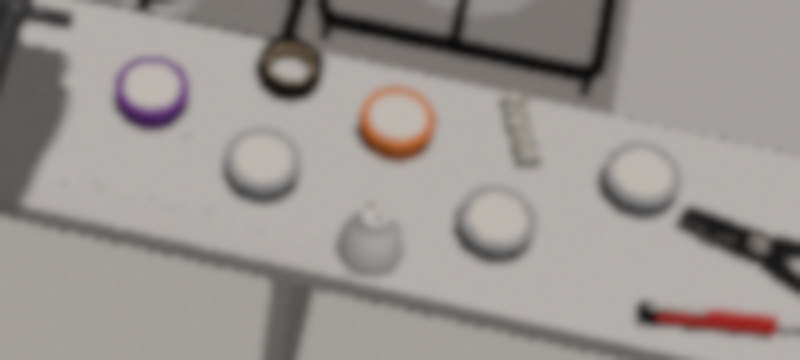

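```bash
cat >> h.py <<'E'
def tri(c1,u1,c2,u2):
    o1,d1=ray(c1,[u1]);o2,d2=ray(c2,[u2]);d1=d1[0];d2=d2[0]
    s=np.linalg.lstsq(np.c_[d1,-d2],o2-o1,rcond=None)[0]
    a=o1+s[0]*d1;b=o2+s[1]*d2
    return (a+b)/2,np.linalg.norm(a-b)
E
python3 - <<'E'
from h import *
import pickle
S,T=pickle.load(open('cams.pkl','rb'))
b=lambda u,v:[u/4+270,v/4+260]
t=lambda u,v:[u/4+300,v/4+240]
for n,x,y in(('A',b(169,161),t(262,160)),('B',b(202,372),t(495,221)),('C',b(379,505),t(641,177)),('purple',b(223,64),t(152,86)),('or',b(313,252),t(398,118))):
    print(n,tri(S,x,T,y),atz(T,[y],22)[0],atz(S,[x],22)[0])
# case refit with common extra points
import fit
fit.obs+=[(T,(-85,-125,0),[571/5+180,440/5+190]),(S,(-80,-137,101),[187/5+250,345/5+160]),(S,(-15,-137,101),fit.sa(305,328))]
r=fit.least_squares(fit.res,[450,0,0],loss='soft_l1');print(r.x);print(fit.res(r.x).reshape(-1,2).round(1))
E
```

```text
A (array([ 473.3386949 , -153.66983938,   22.38536152]), np.float64(2.2322954249917055)) [ 472.31632505 -154.0445598    22.        ] [ 474.35146255 -151.90552483   22.        ]
B (array([ 467.39925707, -336.99121483,   20.01464241]), np.float64(3.8494734564201107)) [ 463.82413607 -337.56300945   22.        ] [ 468.73998473 -337.42640283   22.        ]
C (array([ 538.73586858, -440.62396775,   18.1191067 ]), np.float64(3.078383167317267)) [ 534.05276045 -440.65646425   22.        ] [ 539.17767028 -443.1800245    22.        ]
purple (array([519.76458642, -54.31830653,  21.85173881]), np.float64(0.7184559921830823)) [519.22890052 -54.47442763  22.        ] [520.04922209 -54.1174204   22.        ]
or (array([ 541.29941562, -248.52389423,   21.88937264]), np.float64(2.1426219920298295)) [ 539.9432342  -248.86609712   22.        ] [ 542.23831822 -247.55846539   22.        ]
[5.15013578e+02 1.86633899e+02 1.61107446e-02]
[[-1.   2.5]
 [ 0.2  2. ]
 [ 0.   1.7]
 [ 0.   0.6]
 [ 0.9 -0.7]
 [-0.3 -1. ]
 [ 0.5 -0.9]
 [-2.2 -0.9]
 [-0.3 -2.2]
 [-0.7  1.1]
 [ 1.   0.8]]
[[ 474.35146255 -151.90552483   22.        ]
 [ 468.73998473 -337.42640283   22.        ]
 [ 539.17767028 -443.1800245    22.        ]
 [ 520.04922209  -54.1174204    22.        ]
 [ 542.23831822 -247.55846539   22.        ]]
[[496.59455427 411.90424071  22.        ]]
[[ 574.77594957 -155.52679566   19.        ]] [[ 4.26472423e+02 -2.54651401e+02 -1.13686838e-13]] [[ 563.3693771 -353.5994905   16.       ]]
[5.15131150e+02 1.88875296e+02 1.09194420e-02]
[[-1.3  2. ]
 [-0.1  1.7]
 [ 0.1  1.2]
 [-0.1  0.2]
 [ 0.6 -1. ]
 [-0.6 -1.5]
 [ 0.7 -1.2]
 [-2.9 -1.3]
 [-0.7 -2.5]
 [-1.4  0.7]
 [ 0.1  0.5]
 [ 0.6  1.4]
 [ 0.4  1.3]
 [ 1.9  2.9]]
```

jog_arm(commands=[[-0.004,0.05,0,0,0,0,0.32],[-0.004,0.11,0,0,0,0,0.32],[-0.004,0.178,-0.02,0,0,0,0.32],[-0.004,0.178,-0.06,0,0,0,0.32],[-0.004,0.178,-0.1,0,0,0,0.32],[-0.004,0.178,-0.13,0,0,0,0.32],[-0.004,0.178,-0.15,0,0,0,0.32],[-0.004,0.178,-0.159,0,0,0,0.32],[-0.004,0.178,-0.159,0,0,0,0.0],[-0.004,0.178,-0.159,0,0,0,0.0]], grip_force=20)

```text
clock: 2.85
eef_pos: [392.5, 187.9, 111.9]
eef_rot: [3.14, -0.0, 1.571]
wrist_force: [-0.3, 0.3, 0.6]
finger_gap: 13.4
```

```bash
python3 -c "
import numpy as np
f=lambda t:(198*(1-np.cos(t))+4*np.sin(t),198*np.sin(t)-4*(1-np.cos(t)))
b=np.array([0,0])
for k in range(31):
  t=min(1.535,max(0,k*.055))
  p=np.array(f(t)); print(round(t,3),(p-b).round(1))
  if k%10==0: b=p.round(0)
"
```

```text
0 [0. 0.]
0.055 [ 0.5 10.9]
0.11 [ 1.6 21.7]
0.165 [ 3.3 32.5]
0.22 [ 5.6 43.1]
0.275 [ 8.5 53.6]
0.33 [12.  63.9]
0.385 [16.  74.1]
0.44 [20.6 84. ]
0.495 [25.7 93.6]
0.55 [ 31.3 102.9]
0.605 [6.4 8.9]
0.66 [13.  17.6]
0.715 [20.1 25.8]
0.77 [27.6 33.7]
0.825 [35.6 41.2]
0.88 [43.9 48.2]
0.935 [52.6 54.7]
0.99 [61.7 60.7]
1.045 [71.1 66.3]
1.1 [80.8 71.3]
1.155 [9.7 4.7]
1.21 [19.8  8.7]
1.265 [30.2 12. ]
1.32 [40.7 14.8]
1.375 [51.4 17. ]
1.43 [62.2 18.6]
1.485 [73.  19.6]
1.535 [82.9 20. ]
1.535 [82.9 20. ]
1.535 [82.9 20. ]
```

jog_arm(commands=[[0.0,0,0.004,0,0,0,0.0],[0.0005,0,0.011,0,0,0,0.0],[0.0016,0,0.0217,0,0,0,0.0],[0.0033,0,0.0325,0,0,0,0.0],[0.0056,0,0.0431,0,0,0,0.0],[0.0085,0,0.0536,0,0,0,0.0],[0.012,0,0.0639,0,0,0,0.0],[0.016,0,0.0741,0,0,0,0.0],[0.0206,0,0.084,0,0,0,0.0],[0.0257,0,0.0936,0,0,0,0.0]])

```text
clock: 4.1
eef_pos: [418.0, 188.0, 205.4]
eef_rot: [-3.142, 0.0, 1.571]
wrist_force: [-0.4, -0.5, 0.8]
finger_gap: 0.5
```

```bash
python3 - <<'E'
from ov import *
p=[515,189,.011]
c=snap('side','side2.png')
cv2.imwrite('pics/o4.png',draw(c,c['pixels'],p,(220,100,380,220),5))
c=snap('top','top2.png')
cv2.imwrite('pics/o5.png',draw(c,c['pixels'],p,(200,150,340,270),5))
E
```

```text
(no output)
```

View pics/o4.png

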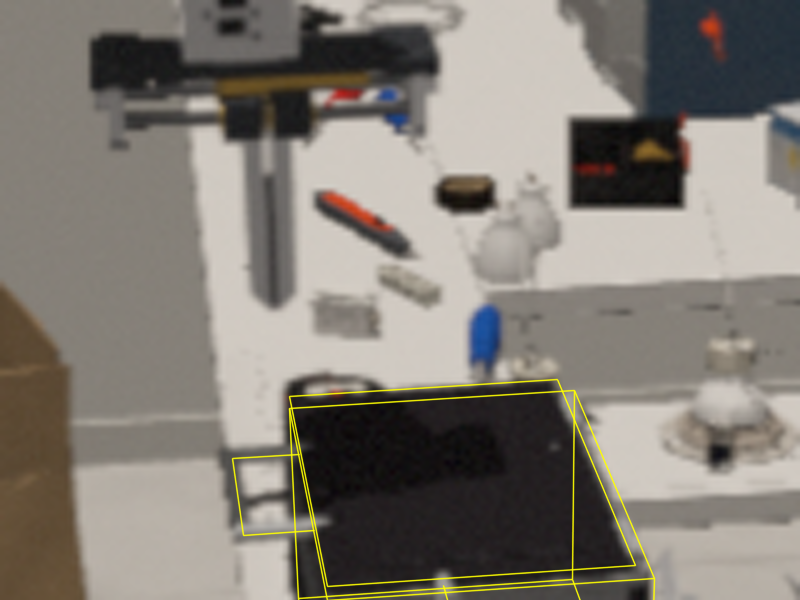

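View pics/o5.png

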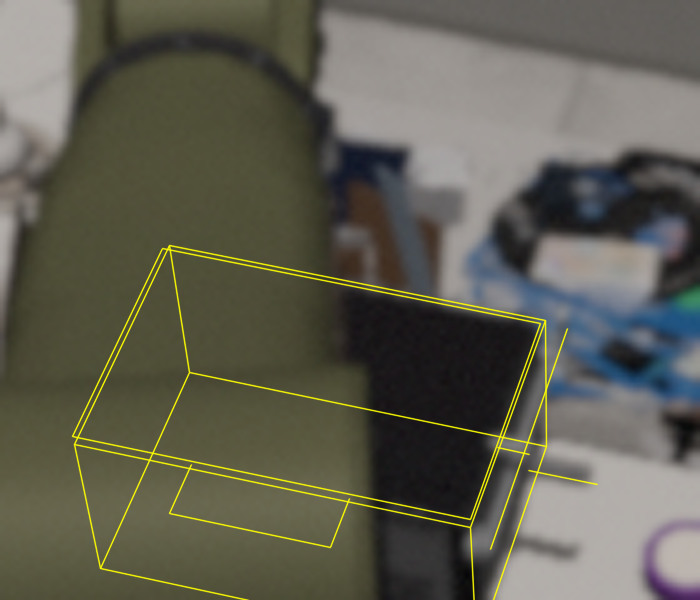

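jog_arm(commands=[[-0.026,0,0,0,0,0,0.32],[-0.026,0,0,0,0,0,0.32],[-0.026,0,-0.03,0,0,0,0.32],[-0.026,0,-0.06,0,0,0,0.32],[-0.026,0,-0.08,0,0,0,0.32],[-0.026,0,-0.098,0,0,0,0.32],[-0.026,0,-0.098,0,0,0,0],[-0.026,0,-0.098,0,0,0,0],[-0.026,0,-0.098,0,0,0,0],[-0.026,0,-0.098,0,0,0,0]], grip_force=55)

```text
clock: 5.45
eef_pos: [391.9, 188.1, 107.2]
eef_rot: [3.141, -0.0, 1.571]
wrist_force: [-0.4, 0.1, -0.1]
finger_gap: 0.3
```

```bash
python3 - <<'E'
from ov import *
p=[515,189,.011]
s=manip.read_state(); print(s['clock'],s['eef_pos'],s['finger_gap'],s['wrist_force'])
c=snap('side','side3.png')
cv2.imwrite('pics/o6.png',draw(c,c['pixels'],p,(220,150,340,240),6))
E
```

```text
5.45 [391.88943624 188.09281831 107.19383054] 0.2957656259253437 [-0.38239856  0.05240708 -0.08038213]
```

View pics/o6.png

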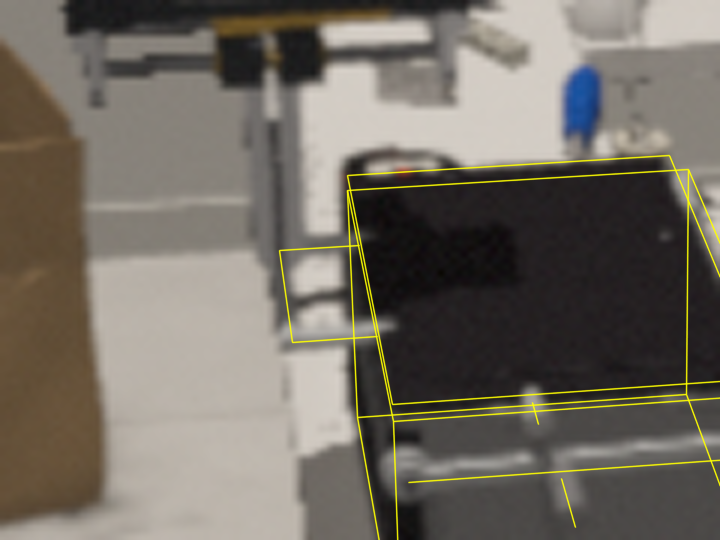

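```bash
python3 - <<'E'
from ov import *
c=snap('side','side4.png'); s=manip.read_state(); print(s['finger_gap'])
im=c['pixels']
print(proj(c,[s['eef_pos'],s['eef_pos']+[0,0,19],s['eef_pos']+[0,0,60]]), proj(c,W([515,189,.011],[(-123,-50,130),(-123,50,130)])))
cv2.imwrite('pics/z1.png',cv2.resize(im[160:230,240:320],None,fx=9,fy=9,interpolation=cv2.INTER_NEAREST))
E
```

```text
0.34182005571067736
[[267.42911962 206.1470687 ]
 [267.09776098 199.93056206]
 [266.3728799  186.27112269]] [[268.28005089 206.5668257 ]
 [266.04771628 191.2107332 ]]
```

View pics/z1.png

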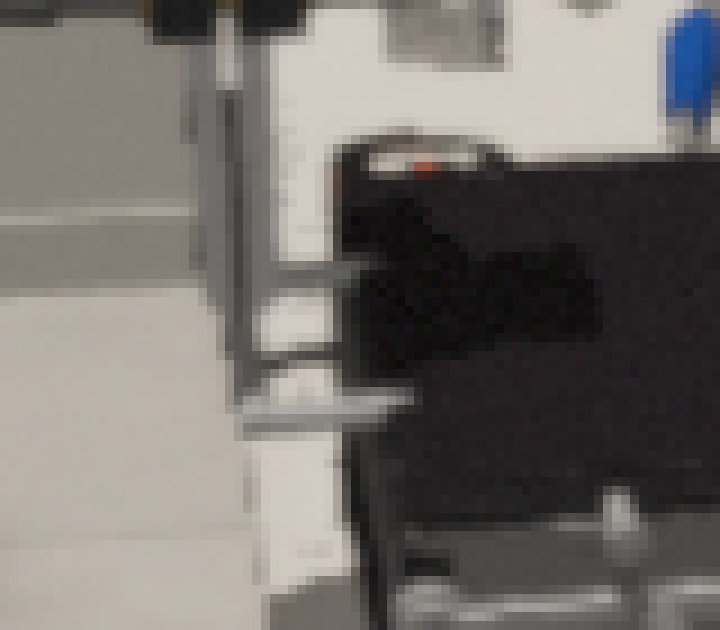

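```bash
python3 - <<'E'
from h import *
import pickle
S,T=pickle.load(open('cams.pkl','rb'))
print(tri(S,[266,190],T,[233.2,251.8]))
# near line ends: candidates along arms; left arm start at lid
print(tri(S,[81.6,190],T,[238,240]) if 0 else '')
c=snap('top','top5.png')
cv2.imwrite('pics/z2.png',cv2.resize(c['pixels'][180:290,190:310],None,fx=6,fy=6,interpolation=cv2.INTER_CUBIC))
a=cv2.imread('pics/top0.png')
cv2.imwrite('pics/z3.png',cv2.resize(a[225:275,210:265],None,fx=12,fy=12,interpolation=cv2.INTER_CUBIC))
a=cv2.imread('pics/side0.png')
cv2.imwrite('pics/z4.png',cv2.resize(a[170:230,255:320],None,fx=11,fy=11,interpolation=cv2.INTER_CUBIC))
E
```

```text
(array([391.04765472, 237.8832854 , 133.17394223]), np.float64(1.258584475483028))
```

View pics/z3.png

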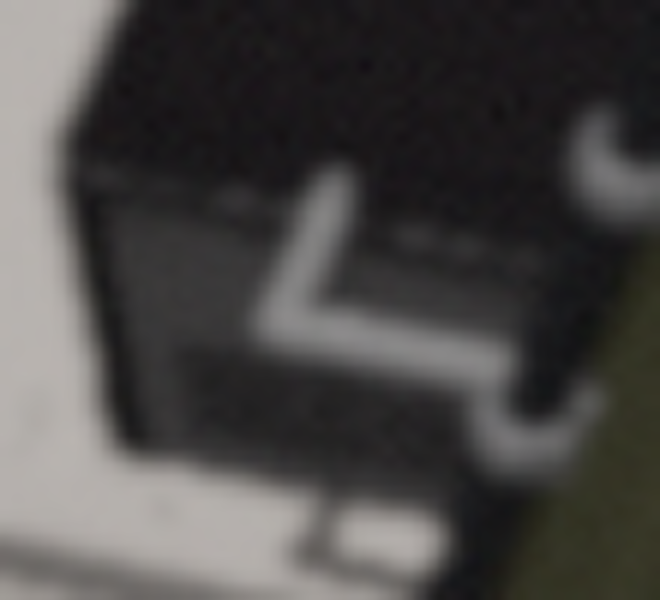

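View pics/z4.png

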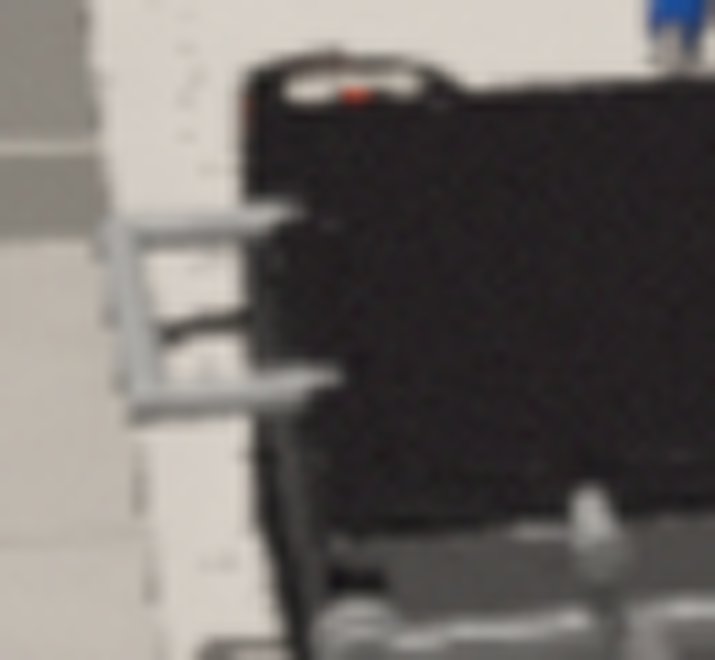

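View pics/z2.png

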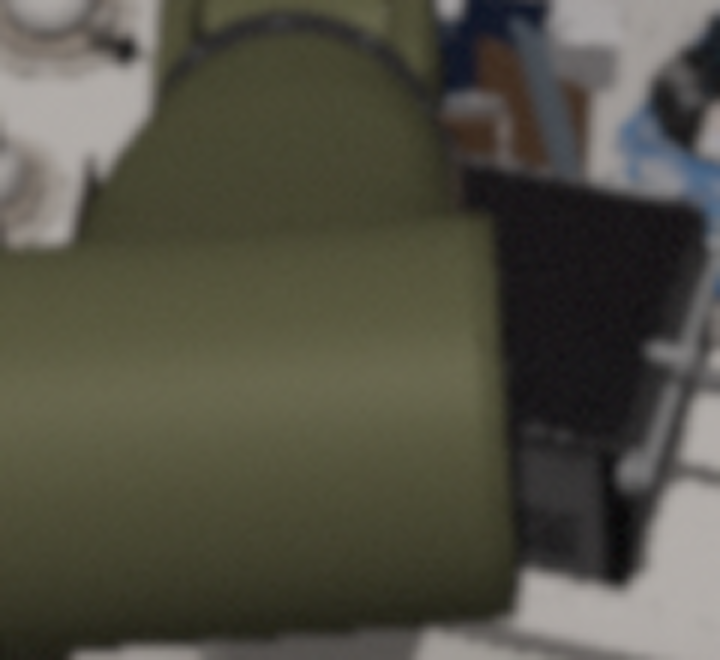

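```bash
python3 - <<'E'
from h import *
import pickle
S,T=pickle.load(open('cams.pkl','rb'))
print(proj(S,[[418,188,205.4],[418,188,224.4],[418,180,205],[418,196,205]]))
print(proj(S,[[205.9,-509.7,169.6],[205.9,-509.7,188.6]]))
E
```

```text
[[275.45485663 172.6189689 ]
 [275.16605267 166.03014117]
 [275.64944384 173.89658151]
 [275.27415367 171.62778693]]
[[172.440436   366.8102427 ]
 [170.80861796 357.77474995]]
```

```bash
python3 - <<'E'
import cv2
a=cv2.imread('pics/side2.png')
cv2.imwrite('pics/z5.png',cv2.resize(a[100:220,230:310],None,fx=5,fy=5,interpolation=cv2.INTER_NEAREST))
a=cv2.imread('pics/side0.png')
cv2.imwrite('pics/z6.png',cv2.resize(a[270:380,110:220],None,fx=5,fy=5,interpolation=cv2.INTER_NEAREST))
E
```

```text
(no output)
```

View pics/z5.png

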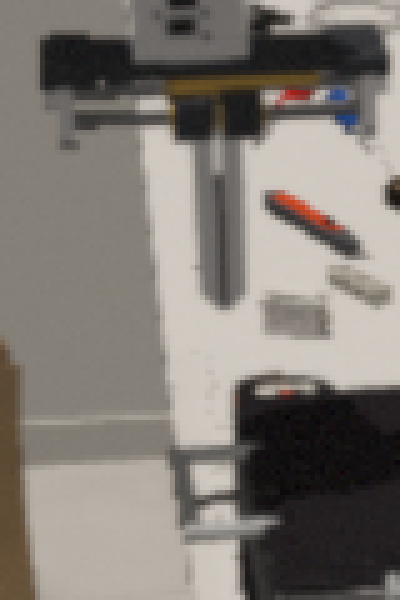

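View pics/z6.png

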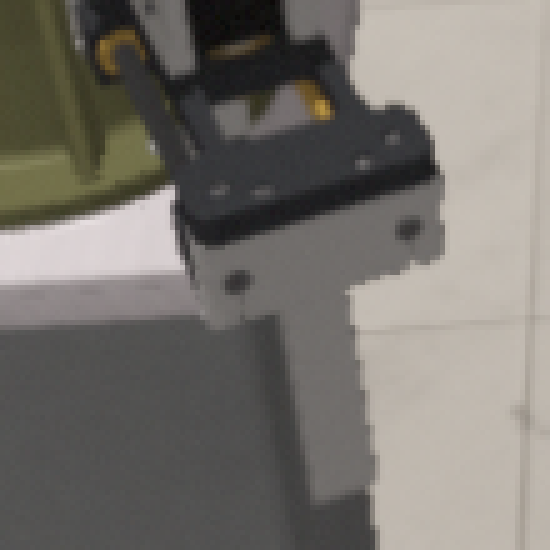

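```bash
python3 - <<'E'
from h import *
S=camera('side'); s=manip.read_state()
print(S['rvec'],S['tvec'],s['eef_pos'],s['joints'])
y=np.array([.375,-.927,0]);x=np.array([.927,.375,0]);P=np.array([205.9,-509.7,169.6])
print(proj(S,[P+59.5*y-8*x,P+59.5*y+8*x,P+47*y-8*x,P+47*y+8*x]))
o,d=ray(S,[[274.5,161.6]])
for Y in(188,200,220,240,260):print(o+d[0]*(Y-o[1])/d[0][1])
E
```

```text
[ 2.06495629 -0.1345595   0.06854913] [-495.67325606  139.66233272 1397.83437644] [391.67873256 188.04282471 106.86703779] [ 3.63266409e-01  1.10624881e-01  1.90635817e+00 -1.30060802e-05
  1.12440011e+00  3.62713068e-01]
[[178.86651202 391.89724742]
 [188.92991221 388.27783787]
 [176.39923667 386.77305968]
 [186.36943959 383.22894645]]
[416.74444118 188.         237.12780725]
[417.28880774 200.         232.43245461]
[418.19608534 220.         224.60686688]
[419.10336294 240.         216.78127915]
[420.01064054 260.         208.95569142]
```

```bash
python3 - <<'E'
import cv2
a=cv2.imread('pics/top0.png')
cv2.imwrite('pics/z7.png',cv2.resize(a[280:370,440:560],None,fx=6,fy=6,interpolation=cv2.INTER_CUBIC))
from h import *
import pickle
S,T=pickle.load(open('cams.pkl','rb'))
y=np.array([.375,-.927,0]);x=np.array([.927,.375,0]);P=np.array([205.9,-509.7,169.6])
for dz in(0,31):
    q=proj(T,[P+59.5*y-8*x+[0,0,dz],P+59.5*y+8*x+[0,0,dz],P-59.5*y-8*x+[0,0,dz],P-59.5*y+8*x+[0,0,dz]]);print((q-[440,280])*6)
E
```

```text
[[403.42134243 481.21511961]
 [391.48916036 447.48097523]
 [131.14444696 511.99120755]
 [120.92804335 477.80713332]]
[[422.20600537 446.35094476]
 [409.95621212 412.30549385]
 [145.61166631 477.36837461]
 [135.13218797 442.86181786]]
```

View pics/z7.png

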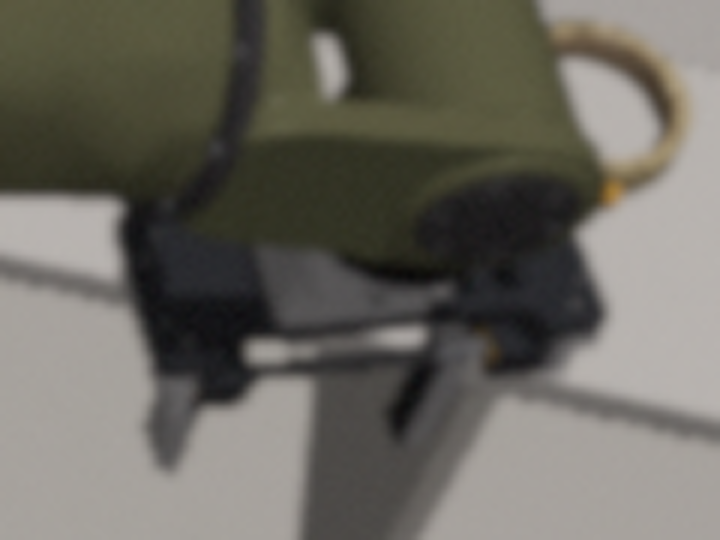

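```bash
python3 - <<'E'
from h import *
import pickle
S,T=pickle.load(open('cams.pkl','rb'))
y=np.array([.375,-.927,0]);P=np.array([205.9,-509.7,169.6])
print(tri(S,[178.9,369.4],T,[507,352]), P+53*y,P+59.5*y)
E
```

```text
(array([ 223.86018597, -557.92289821,  204.80352111]), np.float64(2.075652524303898)) [ 225.775 -558.831  169.6  ] [ 228.2125 -564.8565  169.6   ]
```

jog_arm(commands=[[0,0,0.012,0,0,0,0],[0,0,0.012,0,0,0,0.32],[0,0,0.012,0,0,0,0.32],[0,0,0.006,0,0,0,0.32],[0,0,0,0,0,0,0.32],[0,0,-0.01,0,0,0,0.32],[0,0,-0.02,0,0,0,0.32],[0,0,-0.029,0,0,0,0.32],[0,0,-0.029,0,0,0,0.0],[0,0,-0.029,0,0,0,0.0]], grip_force=40)

```text
clock: 6.9
eef_pos: [391.8, 188.1, 77.9]
eef_rot: [3.141, -0.0, 1.571]
wrist_force: [-0.1, 0.8, -0.3]
finger_gap: 13.5
```

jog_arm(commands=[[0,0,0,0,0,0,0],[0,0,0,0,0,0,0],[0,0,0,0,0,0,0],[0,0,0,0,0,0,0],[0,0,0.001,0,0,0,0],[0,0,0.003,0,0,0,0],[0,0,0.005,0,0,0,0],[0,0,0.007,0,0,0,0],[0,0,0.009,0,0,0,0],[0,0,0.011,0,0,0,0]])

```text
clock: 8.15
eef_pos: [392.2, 188.1, 89.0]
eef_rot: [3.14, -0.0, 1.571]
wrist_force: [6.8, 1.9, -5.3]
finger_gap: 10.6
```

jog_arm(commands=[[0.001,0,0.0108,0,0,0,0],[0.003,0,0.0216,0,0,0,0],[0.005,0,0.0322,0,0,0,0],[0.008,0,0.0427,0,0,0,0],[0.0115,0,0.053,0,0,0,0],[0.0155,0,0.0632,0,0,0,0],[0.02,0,0.0731,0,0,0,0],[0.025,0,0.0827,0,0,0,0],[0.0308,0,0.092,0,0,0,0],[0.0373,0,0.101,0,0,0,0]])

```text
clock: 9.4
eef_pos: [426.2, 188.6, 189.1]
eef_rot: [-3.134, -0.0, 1.572]
wrist_force: [-18.5, 6.6, -0.2]
finger_gap: 10.8
```

jog_arm(commands=[[0.0045,0,0.0087,0,0,0,0],[0.0107,0,0.0172,0,0,0,0],[0.0182,0,0.0252,0,0,0,0],[0.0262,0,0.0328,0,0,0,0],[0.0345,0,0.0398,0,0,0,0],[0.0432,0,0.0463,0,0,0,0],[0.0523,0,0.0523,0,0,0,0],[0.0617,0,0.0579,0,0,0,0],[0.0714,0,0.063,0,0,0,0],[0.0813,0,0.0674,0,0,0,0]])

```text
clock: 10.65
eef_pos: [509.3, 188.9, 257.9]
eef_rot: [-3.14, -0.001, 1.572]
wrist_force: [-8.5, 6.6, 1.4]
finger_gap: 23.1
```

jog_arm(commands=[[0.0098,0,0.0042,0,0,0,0],[0.0202,0,0.0077,0,0,0,0],[0.0308,0,0.0105,0,0,0,0],[0.0415,0,0.0127,0,0,0,0],[0.0522,0,0.0143,0,0,0,0],[0.063,0,0.0152,0,0,0,0],[0.0712,0,0.0155,0,0,0,0],[0.0712,0,0.0155,0,0,0,0],[0.0712,0,0.0155,0,0,0,0],[0.0712,0,0.0155,0,0,0,0]])

```text
clock: 11.9
eef_pos: [581.3, 189.7, 274.4]
eef_rot: [3.139, -0.003, 1.573]
wrist_force: [-1.3, 9.1, 8.4]
finger_gap: 11.0
```

```bash
python3 - <<'E'
from ov import *
p=[515,189,.011]
c=snap('side','side6.png')
cv2.imwrite('pics/o7.png',draw(c,c['pixels'],p,(240,110,390,260),4,1.5,0))
c=snap('top','top6.png')
E
```

```text
(no output)
```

View pics/o7.png

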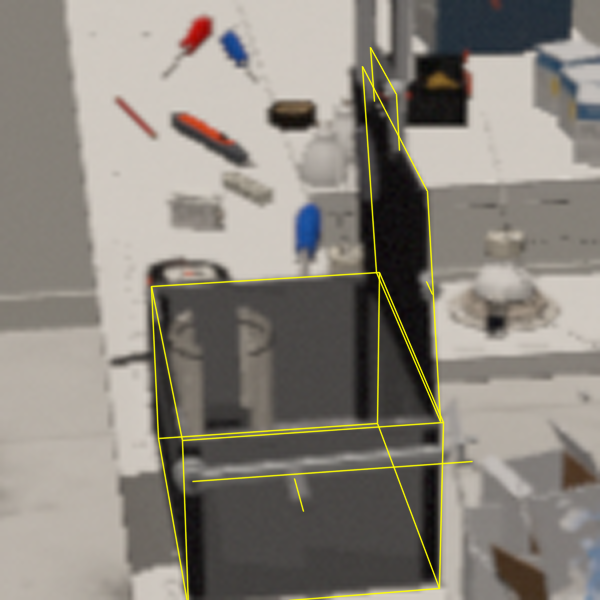

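View pics/top6.png

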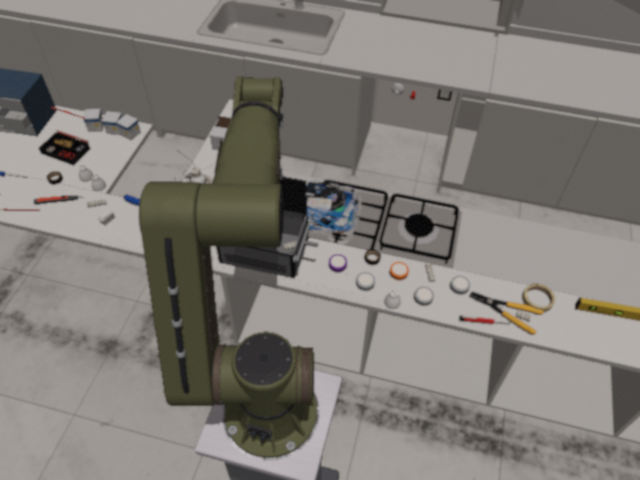

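jog_arm(commands=[[0.002,0,0,0,0,0,0],[0.004,0,0,0,0,0,0],[0.006,0,0,0,0,0,0],[0.008,0,0,0,0,0,0],[0.008,0,0,0,0,0,0],[0.008,0,0,0,0,0,0],[0.008,0,0,0,0,0,0],[0.008,0,0,0,0,0,0],[0.008,0,0,0,0,0,0],[0.008,0,0,0,0,0,0]])

```text
clock: 13.25
eef_pos: [587.7, 189.8, 274.5]
eef_rot: [-3.14, -0.003, 1.573]
wrist_force: [-14.7, 9.2, 13.0]
finger_gap: 11.0
```

```bash
python3 - <<'E'
from ov import *
import pickle
S,T=pickle.load(open('cams.pkl','rb'))
print('tip',tri(S,[315,234.4],T,[317.8,245]))
print('pred',W([515,189,.011],[(-15,-141,101),(-15,-163,101),(-15,-185,101)]))
cs=snap('side','side7.png'); ct=snap('top','top7.png')
a=cs['pixels'];cv2.imwrite('pics/z8.png',cv2.resize(a[200:270,270:370],None,fx=8,fy=8,interpolation=cv2.INTER_CUBIC))
a=ct['pixels'];cv2.imwrite('pics/z9.png',cv2.resize(a[200:290,250:350],None,fx=7,fy=7,interpolation=cv2.INTER_CUBIC))
E
```

```text
tip (array([501.4434368 ,   7.53083794, 107.66083108]), np.float64(0.4292420807969441))
pred [[501.55187621  47.84353374 101.        ]
 [501.79387133  25.84486473 101.        ]
 [502.03586645   3.84619571 101.        ]]
```

View pics/z8.png

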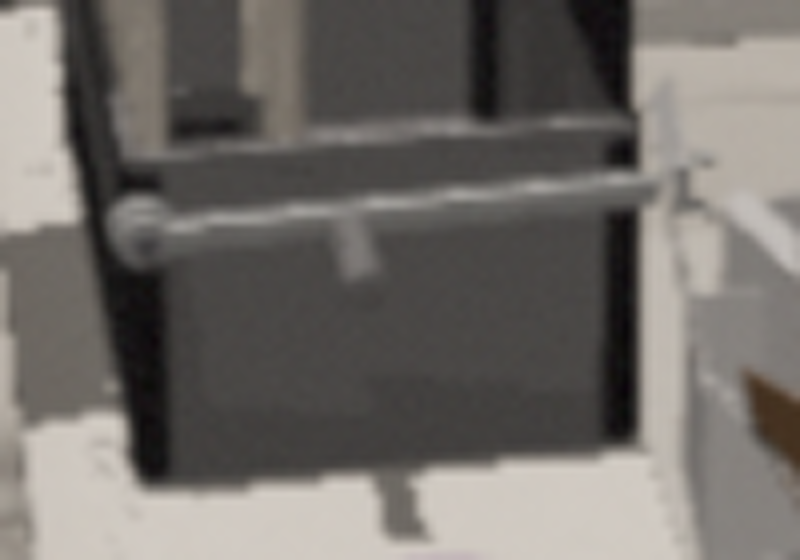

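View pics/z9.png

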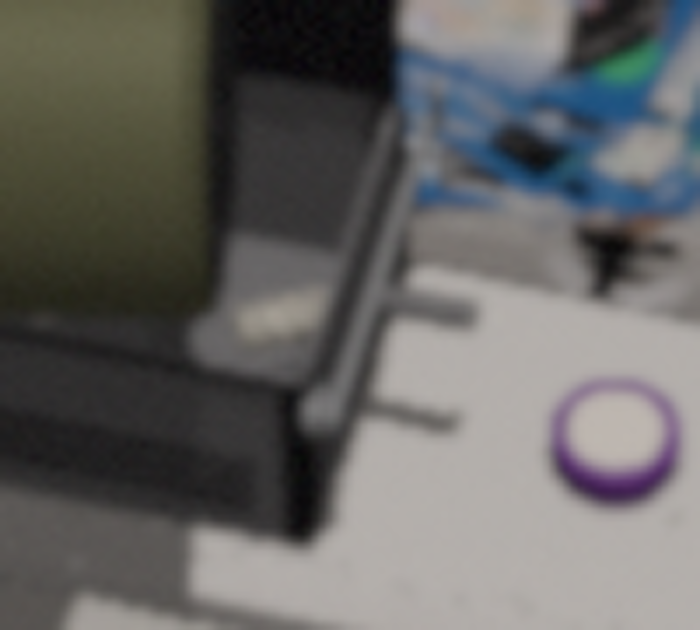

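jog_arm(commands=[[0,0,0,0,0,0,0.32],[0,0,0,0,0,0,0.32],[0,0,0.03,0,0,0,0.32],[0,0,0.055,0,0,0,0.43],[-0.03,-0.05,0.05,0,-0.04,0,0.43],[-0.06,-0.11,0.02,0,-0.08,0,0.43],[-0.0814,-0.166,-0.02,0,-0.12,0,0.43],[-0.0814,-0.166,-0.08,0,-0.167,0,0.43],[-0.0814,-0.166,-0.13,0,-0.167,0,0.43],[-0.0814,-0.166,-0.172,0,-0.167,0,0.43]])

```text
clock: 14.6
eef_pos: [506.8, 21.4, 98.5]
eef_rot: [2.793, 0.0, 1.57]
wrist_force: [1.1, 0.1, -0.3]
finger_gap: 40.5
```

jog_arm(commands=[[0,0,-0.015,0,0,0,0.43],[0,0,-0.03,0,0,0,0.43],[0,0,-0.04,0,0,0,0.43],[0,0,-0.0486,0,0,0,0.43],[0,0,-0.0486,0,0,0,0.43],[0,0,-0.0486,0,0,0,0],[0,0,-0.0486,0,0,0,0],[0,0,-0.0486,0,0,0,0],[0,0,-0.0486,0,0,0,0],[0,0,-0.0486,0,0,0,0]], grip_force=30)

```text
clock: 15.85
eef_pos: [520.4, 21.5, 61.2]
eef_rot: [2.761, 0.001, 1.571]
wrist_force: [56.9, 0.9, 4.6]
finger_gap: 13.1
```

jog_arm(commands=[[0.005,0,0.008,0,0,0,0],[0.011,0,0.011,0,0,0,0],[0.01,0,0.015,0,0,0,0],[0.0074,0,0.0225,0,0,0,0],[0.0055,0,0.027,0,0,0,0],[0.0033,0,0.0314,0,0,0,0],[0.0005,0,0.0355,0,0,0,0],[-0.002,0,0.0395,0,0,0,0],[-0.0057,0,0.044,0,0,0,0],[-0.007,0,0.0455,0,0,0,0]])

```text
clock: 17.1
eef_pos: [504.0, 21.6, 100.6]
eef_rot: [2.783, 0.001, 1.571]
wrist_force: [13.3, -2.9, 6.3]
finger_gap: 13.1
```

```bash
python3 - <<'E'
from ov import *
p=[515,189,.011]
s=manip.read_state(); print(s['clock'],s['eef_pos'],s['finger_gap'],s['wrist_force'])
c=snap('side','side8.png')
cv2.imwrite('pics/o8.png',draw(c,c['pixels'],p,(240,110,390,260),5,1.5,0.74))
E
```

```text
17.1 [503.98367927  21.61741589 100.60405022] 13.140038104441592 [13.34571872 -2.86061477  6.33526104]
```

View pics/o8.png

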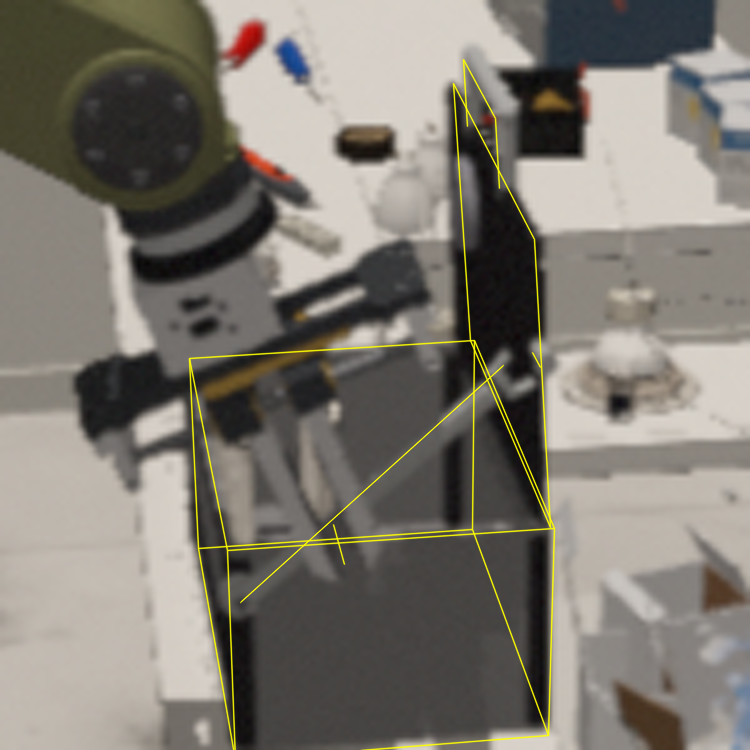

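jog_arm(commands=[[-0.001,0,0.001,0,0,0,0],[-0.002,0,0.002,0,0,0,0],[-0.003,0,0.003,0,0,0,0],[-0.0035,0,0.004,0,0,0,0],[-0.004,0,0.005,0,0,0,0],[-0.005,0,0.006,0,0,0,0],[-0.005,0,0.007,0,0,0,0],[-0.005,0,0.007,0,0,0,0],[-0.005,0,0.007,0,0,0,0],[-0.005,0,0.007,0,0,0,0]])

```text
clock: 18.4
eef_pos: [500.1, 21.8, 107.0]
eef_rot: [2.781, 0.001, 1.571]
wrist_force: [35.2, 0.4, -13.9]
finger_gap: 13.0
```

```bash
python3 - <<'E'
from ov import *
p=[515,189,.011]
c=snap('side','side9.png')
cv2.imwrite('pics/o9.png',draw(c,c['pixels'],p,(270,160,370,250),8,1.5,0.74))
E
```

```text
(no output)
```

View pics/o9.png

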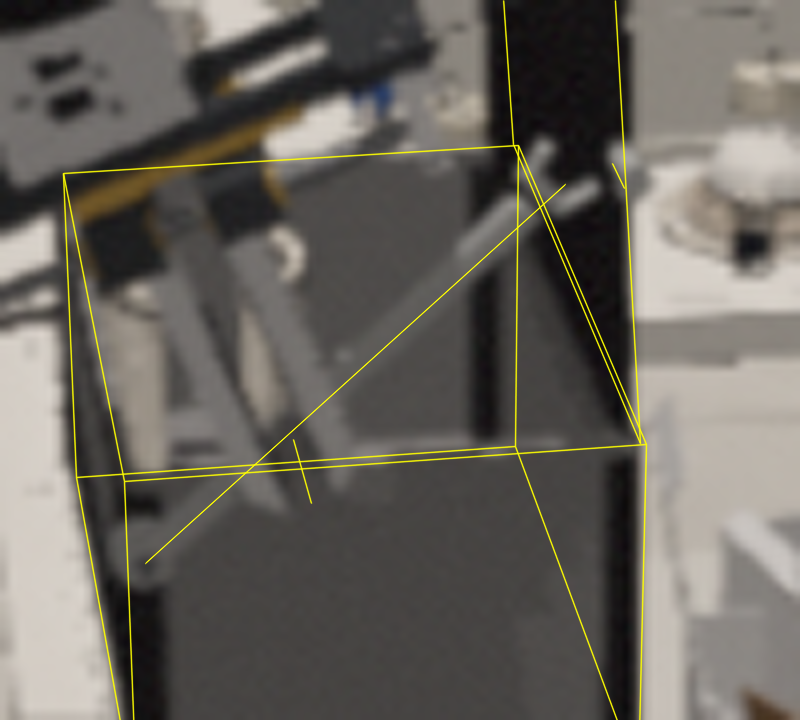

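jog_arm(commands=[[0.002,0,0,0,0,0,0],[0.004,0,0,0,0,0,0],[0.004,0,0,0,0,0,0.2],[0.004,0,0,0,0,0,0.43],[0.004,0,0,0,0,0,0.43],[-0.002,0,0.016,0,0,0,0.43],[-0.014,0,0.048,0,0,0,0.43],[-0.028,0,0.085,0,0,0,0.43],[-0.035,-0.05,0.11,0,0,0,0.5],[-0.035,-0.1,0.13,0,0,0,0.7]])

```text
clock: 19.7
eef_pos: [460.6, -78.6, 235.9]
eef_rot: [2.79, 0.0, 1.573]
wrist_force: [0.3, 0.3, -0.3]
finger_gap: 54.0
```

```bash
python3 - <<'E'
from ov import *
p=[515,189,.011]
c=snap('side','side10.png')
cv2.imwrite('pics/o10.png',draw(c,c['pixels'],p,(240,110,390,260),5,1.5,0.74))
c=snap('top','top10.png')
E
```

```text
(no output)
```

View pics/o10.png

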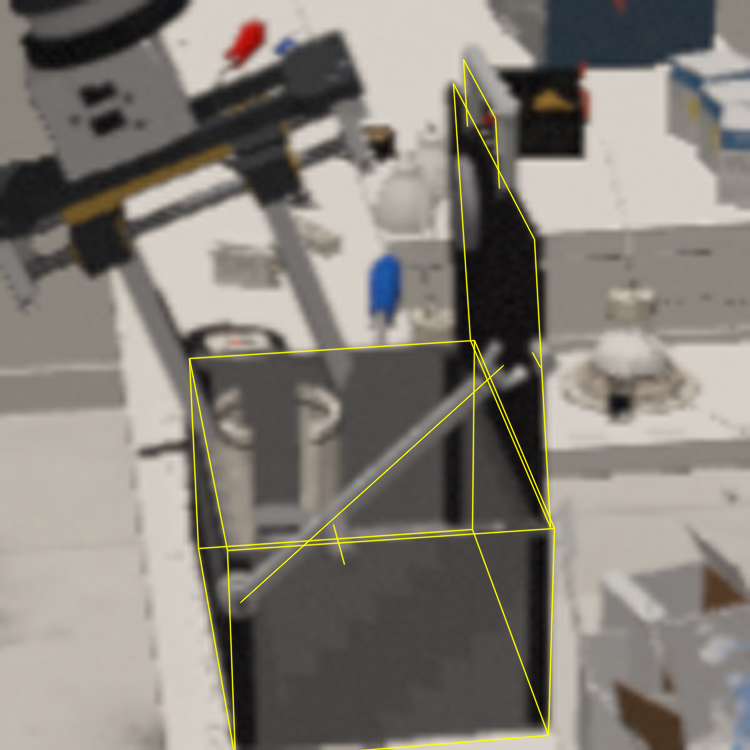

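View pics/top10.png

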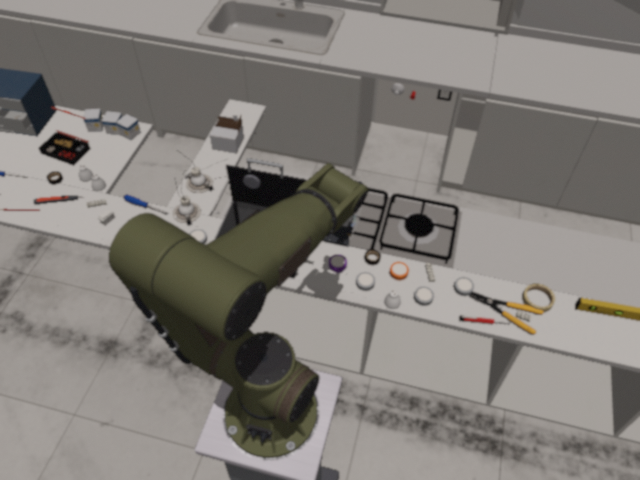

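```bash
cat > mv.py <<'E'
import numpy as np
from scipy.spatial.transform import Rotation as R
def rot(yaw,tilt): return R.from_euler('y',-tilt)*R.from_euler('z',yaw)*R.from_euler('x',np.pi)
OFF=33.
def tcp(P,tilt,below=0): # reported TCP for tool axis through P with TRUE tip 'below' mm past P along axis
    a=np.array([np.sin(tilt),0,-np.cos(tilt)]); return np.array(P)+(below+OFF)*a
def delta(p0,r0,p1,r1):
    return ((np.array(p1)-p0)/1000).round(4),((r1*r0.inv()).as_rotvec()/np.radians(120)).round(4)
E
python3 - <<'E'
from mv import *
r0=rot(np.pi/2,.35);p0=[461.04,-77.98,234.55]
r1=rot(np.pi,.25); t=tcp([473.5,-153,13],.25,9.3); print(t)
print(delta(p0,r0,t+[0,0,90],r1))
E
```

```text
[ 483.96518748 -153.          -27.98499544]
(array([ 0.0229, -0.075 , -0.1725]), array([-0.2217,  0.0375,  0.7167]))
```

jog_arm(commands=[[0.003,-0.01,0,-0.0246,0.0042,0.0796,0.85],[0.006,-0.02,0,-0.0493,0.0083,0.1593,0.85],[0.009,-0.03,-0.01,-0.0739,0.0125,0.2389,0.85],[0.012,-0.04,-0.03,-0.0985,0.0167,0.3185,0.85],[0.015,-0.05,-0.06,-0.1232,0.0208,0.3982,0.85],[0.018,-0.06,-0.09,-0.1478,0.025,0.4778,0.85],[0.021,-0.07,-0.12,-0.1724,0.0292,0.5574,0.85],[0.0229,-0.075,-0.15,-0.1971,0.0333,0.6371,0.85],[0.0229,-0.075,-0.1725,-0.2217,0.0375,0.7167,0.85],[0.0229,-0.075,-0.1725,-0.2217,0.0375,0.7167,0.85]])

```text
clock: 21.05
eef_pos: [483.0, -151.8, 60.4]
eef_rot: [3.14, 0.247, 3.141]
wrist_force: [0.3, 0.1, 0.6]
finger_gap: 80.2
```

```bash
python3 - <<'E'
from ov import *
s=manip.read_state(); print(s['joints'].round(2),s['eef_rot'])
c=snap('side','side11.png')
a=c['pixels'];cv2.imwrite('pics/z10.png',cv2.resize(a[200:400,230:400],None,fx=3.5,fy=3,interpolation=cv2.INTER_CUBIC))
P=np.array([484-33*.247,-153,62+33*.969]);print(proj(c,[P,P+[0,-40,0],P+[0,40,0],[473.5,-153,22]]))
c=snap('top','top11.png')
cv2.imwrite('pics/z11.png',cv2.resize(c['pixels'][150:300,200:350],None,fx=5,fy=5,interpolation=cv2.INTER_CUBIC))
E
```

```text
[-0.44  0.2   1.96  0.15  0.77 -2.11] [3.13991693 0.24655881 3.14117054]
[[312.6297734  274.43805584]
 [314.83642889 284.24460669]
 [310.54036408 265.15001609]
 [311.94325421 300.55166141]]
```

View pics/z10.png

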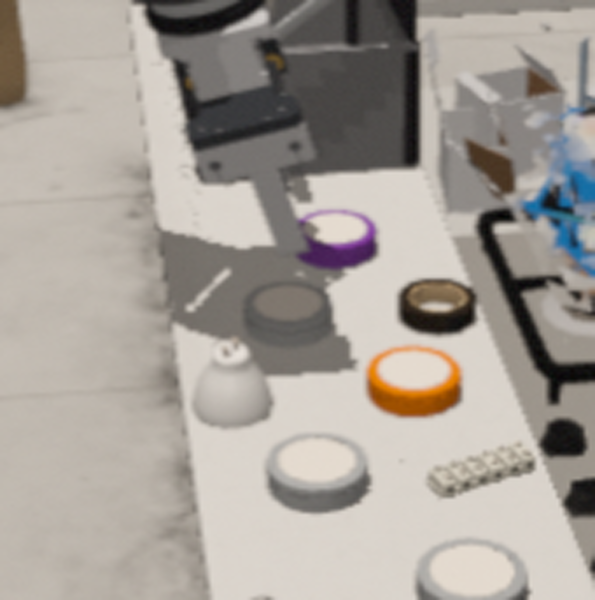

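View pics/z11.png

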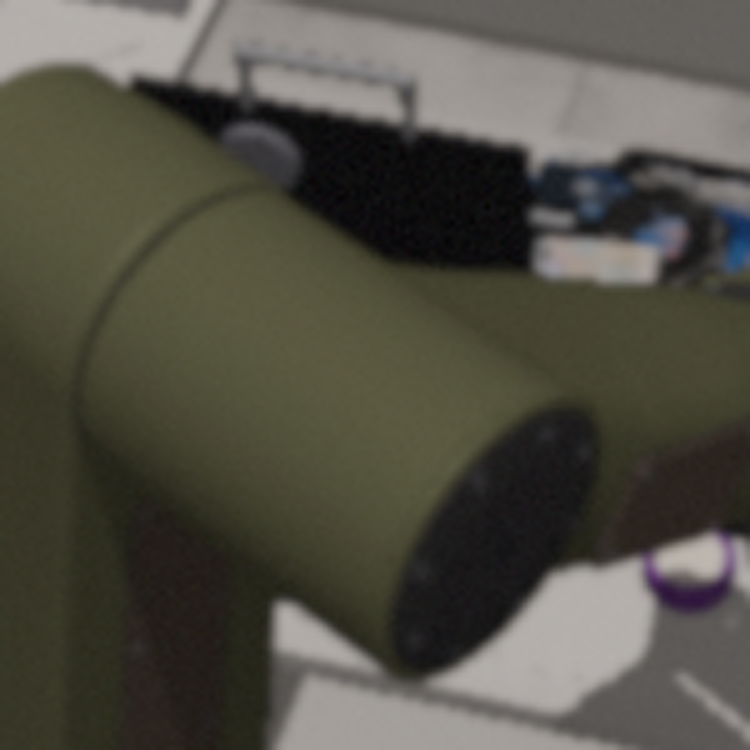

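jog_arm(commands=[[0,0,-0.02,0,0,0,0.85],[0,0,-0.04,0,0,0,0.85],[0,0,-0.06,0,0,0,0.85],[0,0,-0.075,0,0,0,0.85],[0,0,-0.08,0,0,0,0.85],[0,0,-0.083,0,0,0,0.85],[0,0,-0.085,0,0,0,0.85],[0,0,-0.087,0,0,0,0.85],[0,0,-0.089,0,0,0,0.85],[0,0,-0.09,0,0,0,0.85]])

```text
clock: 22.4
eef_pos: [483.9, -153.0, -28.0]
eef_rot: [-3.141, 0.25, -3.141]
wrist_force: [-0.4, 0.4, 0.8]
finger_gap: 79.7
```

```bash
python3 - <<'E'
from ov import *
c=snap('side','side12.png')
a=c['pixels'];cv2.imwrite('pics/z12.png',cv2.resize(a[220:340,250:370],None,fx=6,fy=5,interpolation=cv2.INTER_CUBIC))
E
```

```text
(no output)
```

View pics/z12.png

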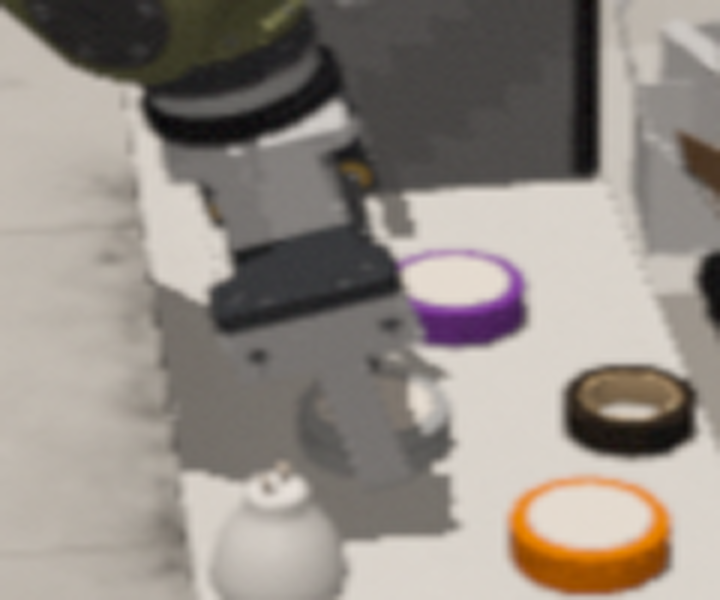

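jog_arm(commands=[[0,0,0,0,0,0,0.4],[0,0,0,0,0,0,0.4],[0,0,0,0,0,0,0.4],[0,0,0,0,0,0,0.4],[0,0,0.01,0,0,0,0.4],[0,0,0.04,0,0,0,0.4],[0,-0.02,0.09,0,0,0,0.4],[0,-0.08,0.14,0,0,0,0.4],[0,-0.14,0.15,0,0,0,0.4],[0,-0.2,0.15,0,0,0,0.4]], grip_force=40)

```text
clock: 23.7
eef_pos: [484.2, -345.8, 124.3]
eef_rot: [-3.139, 0.252, -3.14]
wrist_force: [0.5, -0.0, -0.5]
finger_gap: 59.5
```

jog_arm(commands=[[-0.01,-0.05,0,0,0,0,0.4],[-0.02,-0.1,0,0,0,0,0.4],[-0.03,-0.15,0,0,0,0,0.4],[-0.05,-0.2,0,0,0,0,0.4],[-0.07,-0.25,0,0,0,0,0.4],[-0.09,-0.28,0,0,0,0,0.4],[-0.09,-0.28,0,0,0,0,0.4],[-0.09,-0.28,0,0,0,0,0.4],[-0.09,-0.28,0,0,0,0,0.4],[-0.09,-0.28,0,0,0,0,0.4]])

```text
clock: 24.95
eef_pos: [441.3, -606.8, 132.4]
eef_rot: [-3.132, 0.192, 3.039]
wrist_force: [0.4, 0.2, -0.8]
finger_gap: 59.4
```

```bash
python3 - <<'E'
from ov import *
p=[515,189,.011]
c=snap('side','side13.png')
c=snap('top','top13.png')
cv2.imwrite('pics/o13.png',draw(c,c['pixels'],p,(200,150,340,270),5,1.33,.74))
E
```

```text
(no output)
```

View pics/o13.png

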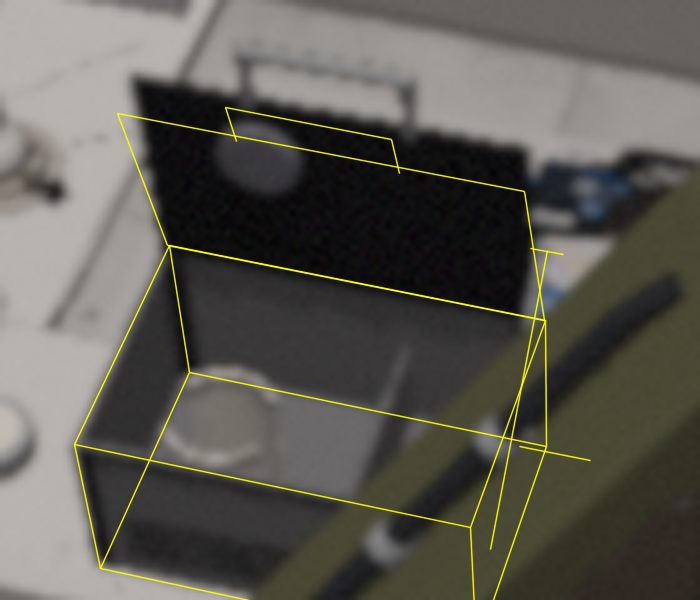

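View pics/side13.png

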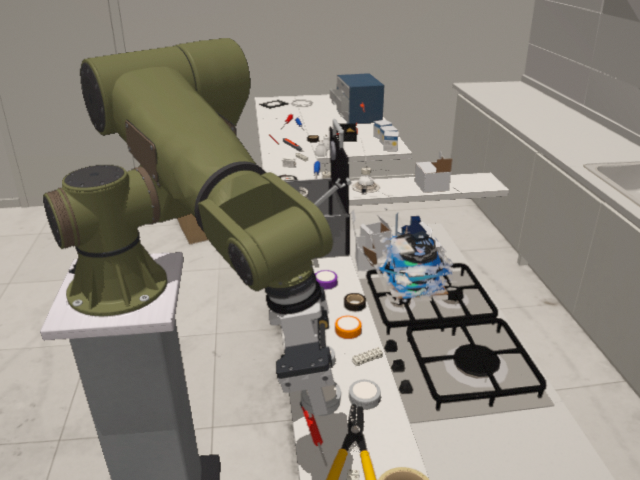

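```bash
python3 - <<'E'
from ov import *
a=cv2.imread('pics/top13.png')
b=cv2.resize(a[212:262,222:272],None,fx=12,fy=12,interpolation=cv2.INTER_CUBIC)
b=cv2.convertScaleAbs(b,alpha=1.6,beta=-40);cv2.imwrite('pics/z14.png',b)
cv2.imwrite('pics/z15.png',cv2.resize(a[240:330,340:500],None,fx=4.5,fy=4.5,interpolation=cv2.INTER_CUBIC))
E
```

```text
(no output)
```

View pics/z14.png

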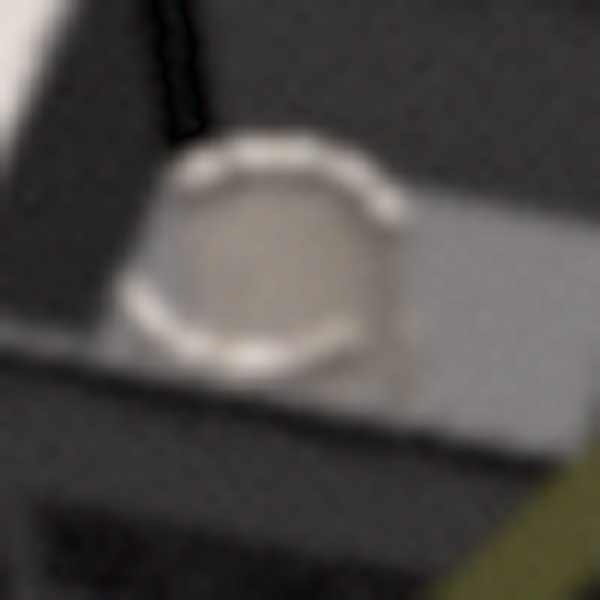

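View pics/z15.png

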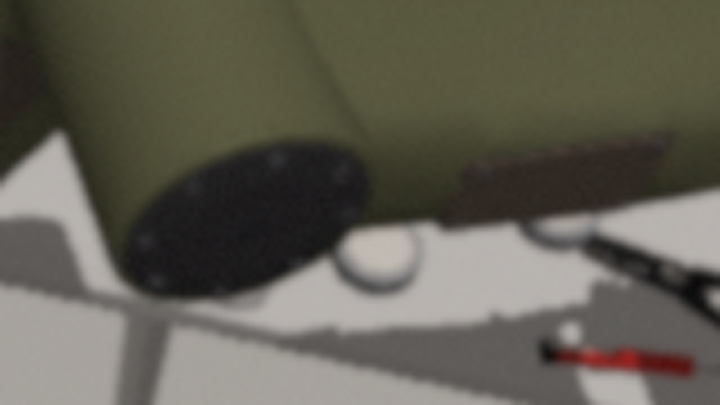

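```bash
python3 - <<'E'
from ov import *
import pickle
S,T=pickle.load(open('cams.pkl','rb'))
a=cv2.imread('pics/side10.png')
b=cv2.resize(a[178:228,275:325],None,fx=14,fy=14,interpolation=cv2.INTER_CUBIC)
b=cv2.convertScaleAbs(b,alpha=1.5,beta=-20);cv2.imwrite('pics/z16.png',b)
c1=atz(T,[[243.8,233.0]],124);print('sleeve from top',c1)
c0=c1[0]
for z in(28,50,72,116):
    P=[c0[0],c0[1],z]; print(z,(proj(S,[P,[c0[0],c0[1]-30,z],[c0[0],c0[1]+30,z]])-[275,178])*14)
t=np.linspace(0,2*np.pi,13)
E
```

```text
sleeve from top [[473.84213787 235.11522853 124.        ]]
28 [[294.62094674 612.43768135]
 [308.58943439 679.41184797]
 [281.09520114 547.57318503]]
50 [[292.05636506 518.29930079]
 [306.06961662 584.16745312]
 [278.49041494 454.52212999]]
72 [[289.46505594 422.95534449]
 [303.52284037 487.67843515]
 [275.85916898 360.30285625]]
116 [[284.20143927 228.58495771]
 [298.34753304 290.89676234]
 [270.51654241 168.29764987]]
```

View pics/z16.png

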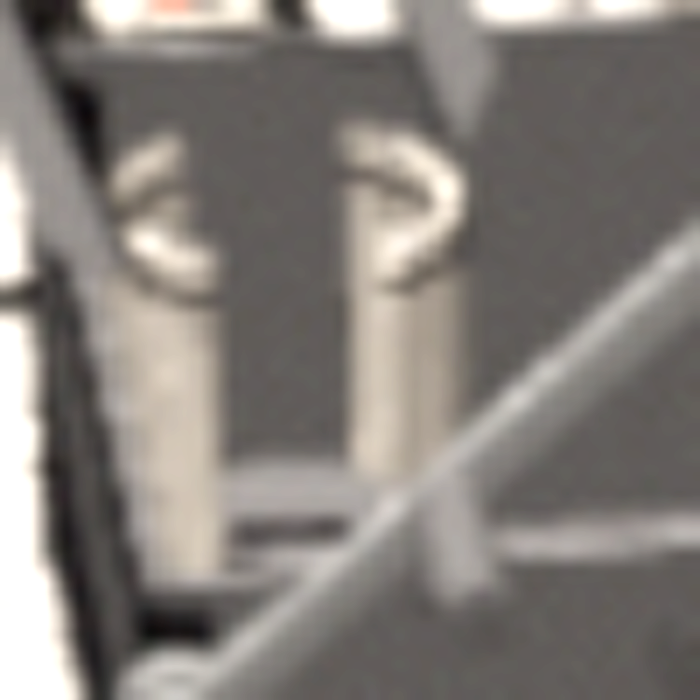

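jog_arm(commands=[[0.0,0.06,0.02,0,0,0,0.4],[0.0,0.12,0.04,0,0,0,0.4],[0.0,0.18,0.06,0,0,0,0.4],[0.0,0.24,0.08,0,0,0,0.4],[0.0,0.3,0.1,0,0,0,0.4],[0.0,0.36,0.12,0,0,0,0.4],[0.0,0.42,0.14,0,0,0,0.4],[0.0,0.48,0.15,0,0,0,0.4],[0.0,0.54,0.15,0,0,0,0.4],[0.0,0.58,0.15,0,0,0,0.4]])

```text
clock: 26.3
eef_pos: [440.4, -25.0, 282.7]
eef_rot: [-3.132, 0.194, 3.04]
wrist_force: [0.6, 0.0, -1.2]
finger_gap: 59.1
```

jog_arm(commands=[[0,0,0,0,0,0,0.4],[0,0,0,0,0,0,0.4],[0,0,0,0,0,0,0.4],[0,0,0,0,0,0,0.4],[0,0,0,0,0,0,0.4],[0,0,0,0,0,0,0.4],[0,0,0,0,0,0,0.4],[0,0,0,0,0,0,0.4],[0,0,0,0,0,0,0.4],[0,0,0,0,0,0,0.4]])

```text
clock: 27.55
eef_pos: [440.9, -27.5, 282.0]
eef_rot: [-3.132, 0.192, 3.039]
wrist_force: [-0.8, 1.2, -0.7]
finger_gap: 59.1
```

```bash
python3 - <<'E'
from ov import *
s=manip.read_state(); print(s['clock'],s['eef_pos'],s['eef_rot'],s['finger_gap'])
c=snap('side','side14.png')
c=snap('top','top14.png')
E
```

```text
27.55 [440.88869261 -27.4786453  282.00831995] [-3.13200721  0.19197905  3.0385159 ] 59.084072336796076
```

View pics/side14.png

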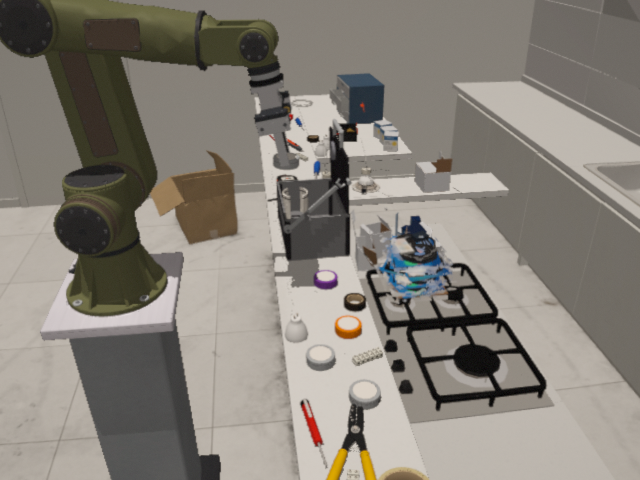

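View pics/top14.png

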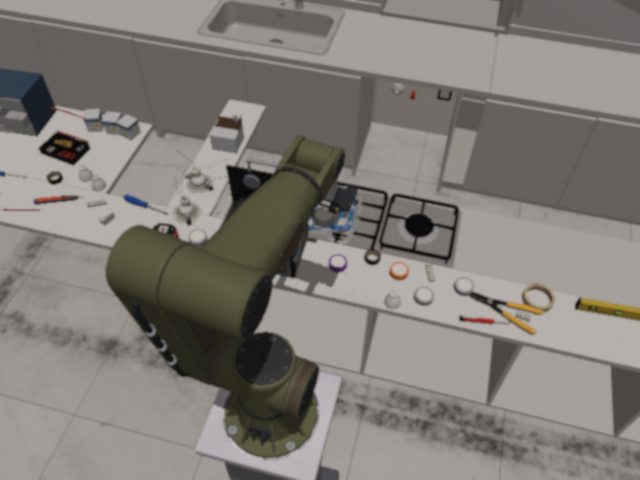

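```bash
python3 - <<'E'
from mv import *
r0=R.from_euler('xyz',[-3.132,.192,3.039]);p0=[440.9,-27.5,282.0]
print(delta(p0,r0,[485,234.5,130],rot(np.pi,.25)))
E
```

```text
(array([ 0.0441,  0.262 , -0.152 ]), array([ 0.003 , -0.0279,  0.05  ]))
```

jog_arm(commands=[[0.01,0.05,-0.02,0.001,-0.01,0.02,0.4],[0.02,0.1,-0.04,0.002,-0.02,0.04,0.4],[0.03,0.15,-0.06,0.003,-0.0279,0.05,0.4],[0.04,0.2,-0.08,0.003,-0.0279,0.05,0.4],[0.0441,0.25,-0.1,0.003,-0.0279,0.05,0.4],[0.0441,0.262,-0.12,0.003,-0.0279,0.05,0.4],[0.0441,0.262,-0.14,0.003,-0.0279,0.05,0.4],[0.0441,0.262,-0.152,0.003,-0.0279,0.05,0.4],[0.0441,0.262,-0.152,0.003,-0.0279,0.05,0.4],[0.0441,0.262,-0.152,0.003,-0.0279,0.05,0.4]])

```text
clock: 28.9
eef_pos: [485.4, 234.5, 130.9]
eef_rot: [3.141, 0.251, 3.141]
wrist_force: [0.4, -0.8, -0.8]
finger_gap: 59.5
```

```bash
cat > sl.py <<'E'
from ov import *
t=np.linspace(0,2*np.pi,73)
def circ(c,o,ctr,r,box,k,col):
    P=np.c_[ctr[0]+r*np.cos(t),ctr[1]+r*np.sin(t),np.full(73,ctr[2])]
    q=((proj(c,P)-[box[0],box[1]]+.5)*k).astype(np.int32)
    cv2.polylines(o,[q],True,col,1,cv2.LINE_AA)
E
python3 - <<'E'
from sl import *
s=manip.read_state(); print(s['clock'],s['eef_pos'],s['eef_rot'])
c=snap('side','side15.png'); box=(265,150,345,230);k=9
o=cv2.resize(c['pixels'][box[1]:box[3],box[0]:box[2]],None,fx=k,fy=k,interpolation=cv2.INTER_CUBIC)
P=s['eef_pos']
for dz in(28,50): circ(c,o,(P[0]-10.5,P[1],P[2]+dz),30,box,k,(0,0,255))
circ(c,o,(474.5,234.5,124),35.5,box,k,(0,255,0)); circ(c,o,(474.5,234.5,124),32.5,box,k,(0,255,0))
cv2.imwrite('pics/o15.png',o)
E
```

```text
28.9 [485.42521578 234.46847675 130.87575657] [3.14111958 0.25107352 3.1405314 ]
```

View pics/o15.png

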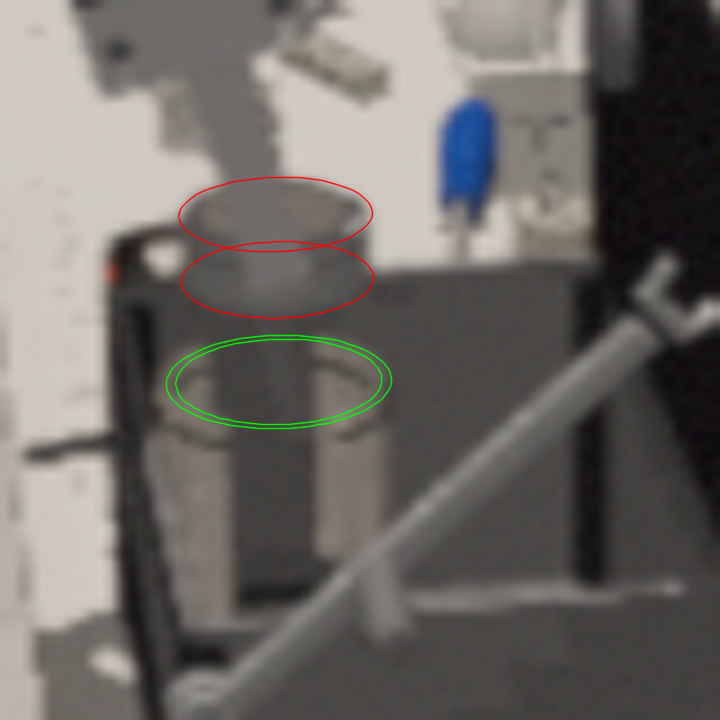

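```bash
python3 - <<'E'
from sl import *
import pickle
S,T=pickle.load(open('cams.pkl','rb'))
def arcs(c,o,x,y,box,k,col,z=124):
    for r in(32.5,35.5):
        g=np.arcsin(18/r)
        for s in(0,np.pi):
            tt=np.linspace(s-np.pi/2+g,s+np.pi/2-g,40)
            P=np.c_[x+r*np.cos(tt),y+r*np.sin(tt),np.full(40,z)]
            q=((proj(c,P)-[box[0],box[1]]+.5)*k).astype(np.int32);cv2.polylines(o,[q],False,col,1,cv2.LINE_AA)
out=[]
for (f,c,box) in(('top13',T,(225,215,265,255)),('side10',S,(278,180,318,220))):
    a=cv2.imread(f'pics/{f}.png');k=9
    for (x,y) in((474,235),(474,230)):
        o=cv2.resize(a[box[1]:box[3],box[0]:box[2]],None,fx=k,fy=k,interpolation=cv2.INTER_CUBIC); o=cv2.convertScaleAbs(o,alpha=1.4,beta=-20)
        arcs(c,o,x,y,box,k,(0,0,255)); out.append(o)
o=np.vstack([np.hstack(out[:2]),np.hstack(out[2:])]);cv2.imwrite('pics/o16.png',cv2.resize(o,(600*720//720,600)))
E
```

```text
(no output)
```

View pics/o16.png

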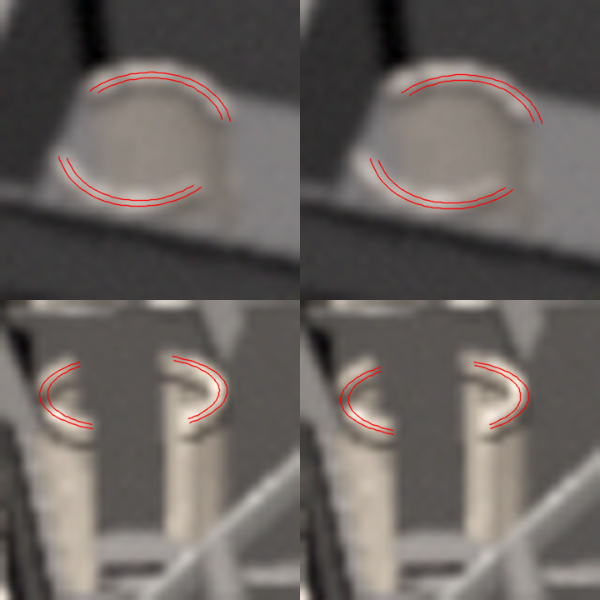

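jog_arm(commands=[[0,0,0,0,0,0,0.4],[0,0,0,0,0,0,0.4],[0,0,0,0,0,0,0.4],[0,0,0,0,0,0,0.4],[0,0,0,0,0,0,0.4],[0,0,0,0,0,0,0.4],[0,0,0,0,0,0,0.4],[0,0,0,0,0,0,0.4],[0,0,0,0,0,0,0.4],[0,0,0,0,0,0,0.4]])

```text
clock: 30.2
eef_pos: [485.0, 234.5, 130.0]
eef_rot: [-3.142, 0.25, 3.141]
wrist_force: [0.0, 0.3, -1.1]
finger_gap: 59.2
```

jog_arm(commands=[[0,0,0,0,0,0,0.4],[0,0,0,0,0,0,0.4],[0,0,0,0,0,0,0.4],[0,0,0,0,0,0,0.4],[0,0,0,0,0,0,0.4],[0,0,0,0,0,0,0.4],[0,0,0,0,0,0,0.4],[0,0,0,0,0,0,0.4],[0,0,0,0,0,0,0.4],[0,0,0,0,0,0,0.4]])

```text
clock: 31.45
eef_pos: [485.0, 234.5, 130.0]
eef_rot: [-3.142, 0.25, 3.141]
wrist_force: [-0.5, -0.6, -1.3]
finger_gap: 58.8
```

jog_arm(commands=[[0,0,0,0,0,0,0.4],[0,0,0,0,0,0,0.4],[0,0,0,0,0,0,0.4],[0,0,0,0,0,0,0.4],[0,0,0,0,0,0,0.4],[0,0,0,0,0,0,0.4],[0,0,0,0,0,0,0.4],[0,0,0,0,0,0,0.4],[0,0,0,0,0,0,0.4],[0,0,0,0,0,0,0.4]])

```text
clock: 32.7
eef_pos: [485.0, 234.5, 130.0]
eef_rot: [-3.142, 0.25, 3.141]
wrist_force: [-0.3, 0.0, -0.6]
finger_gap: 59.2
```

jog_arm(commands=[[0,0,0,0,0,0,0.4],[0,0,0,0,0,0,0.4],[0,0,0,0,0,0,0.4],[0,0,0,0,0,0,0.4],[0,0,0,0,0,0,0.4],[0,0,0,0,0,0,0.4],[0,0,0,0,0,0,0.4],[0,0,0,0,0,0,0.4],[0,0,0,0,0,0,0.4],[0,0,0,0,0,0,0.4]])

```text
clock: 33.95
eef_pos: [485.0, 234.5, 130.0]
eef_rot: [-3.142, 0.25, 3.141]
wrist_force: [0.5, 0.4, -1.1]
finger_gap: 59.2
```

jog_arm(commands=[[0,0,0,0,0,0,0.4],[0,0,0,0,0,0,0.4],[0,0,0,0,0,0,0.4],[0,0,0,0,0,0,0.4],[0,0,0,0,0,0,0.4],[0,0,0,0,0,0,0.4],[0,0,0,0,0,0,0.4],[0,0,0,0,0,0,0.4],[0,0,0,0,0,0,0.4],[0,0,0,0,0,0,0.4]])

```text
clock: 35.2
eef_pos: [485.0, 234.5, 130.0]
eef_rot: [-3.142, 0.25, 3.141]
wrist_force: [-0.3, 0.0, -2.5]
finger_gap: 59.0
```

jog_arm(commands=[[0,0,0,0,0,0,0.4],[0,0,0,0,0,0,0.4],[0,0,0,0,0,0,0.4],[0,0,0,0,0,0,0.4],[0,0,0,0,0,0,0.4],[0,0,0,0,0,0,0.4],[0,0,0,0,0,0,0.4],[0,0,0,0,0,0,0.4],[0,0,0,0,0,0,0.4],[0,0,0,0,0,0,0.4]])

```text
clock: 36.45
eef_pos: [485.0, 234.5, 130.0]
eef_rot: [-3.142, 0.25, 3.141]
wrist_force: [-0.4, 0.3, -1.4]
finger_gap: 59.3
```

```bash
python3 - <<'E'
from sl import *
p=[515,189,.011]
s=manip.read_state(); print(s['clock'],s['finger_gap'])
c=snap('side','side16.png')
cv2.imwrite('pics/o17.png',draw(c,c['pixels'],p,(260,110,380,230),6,1.33,0.74))
E
```

```text
36.45 59.25534626527662
```

View pics/o17.png

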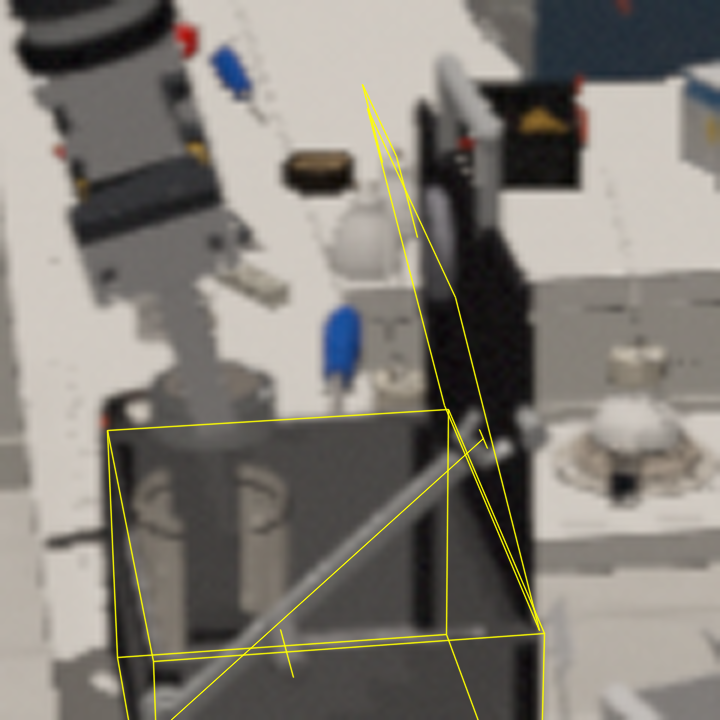

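```bash
python3 - <<'E'
from sl import *
import pickle
S,T=pickle.load(open('cams.pkl','rb'))
p=[515,189,.011];o=[]
for f in('side7','side10','side13','side16'):
    a=cv2.imread(f'pics/{f}.png'); o.append(cv2.resize(a[115:205,320:360],None,fx=5,fy=6,interpolation=cv2.INTER_CUBIC))
cv2.imwrite('pics/o18.png',np.hstack(o))
for th in (1.33,1.4,1.45,1.5,1.54):
    l=lambda r,y,h:(75-r*np.cos(th)+h*np.sin(th),y,126+r*np.sin(th)+h*np.cos(th))
    q=proj(S,W(p,[l(198,-50,4),l(198,50,4),l(160,-125,8),l(100,-145,4)])); print(th,q.round(1).tolist())
E
```

```text
1.33 [[325.6, 135.6], [320.0, 123.7], [335.5, 159.1], [340.8, 184.2]]
1.4 [[330.9, 134.3], [325.0, 122.5], [339.9, 158.2], [343.6, 183.6]]
1.45 [[334.7, 133.7], [328.6, 121.9], [343.1, 157.7], [345.5, 183.3]]
1.5 [[338.6, 133.2], [332.2, 121.4], [346.3, 157.4], [347.5, 183.1]]
1.54 [[341.6, 133.0], [335.1, 121.2], [348.9, 157.3], [349.1, 183.0]]
```

View pics/o18.png

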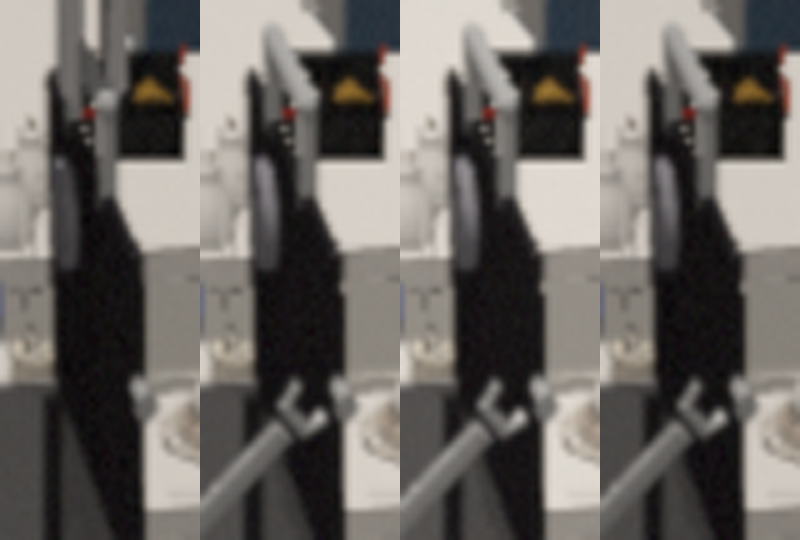

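```bash
python3 - <<'E'
from sl import *
f=lambda n:cv2.cvtColor(cv2.imread(f'pics/{n}.png'),cv2.COLOR_BGR2GRAY)[112:205,322:360].astype(np.float32)
a=f('side10')
for n in('side11','side12','side13','side14','side15','side16'):
    b=f(n); print(n,cv2.phaseCorrelate(a,b,cv2.createHanningWindow(a.shape[::-1],cv2.CV_32F)), np.abs(a-b).mean())
o=[]
for n in('side10','side16'):
    o.append(cv2.resize(cv2.imread(f'pics/{n}.png')[170:200,325:360],None,fx=11,fy=14,interpolation=cv2.INTER_CUBIC))
cv2.imwrite('pics/o19.png',cv2.convertScaleAbs(np.hstack(o),alpha=1.5))
# bar edge column near row 130
for n in('side7','side10','side12','side14','side16'):
    g=cv2.cvtColor(cv2.imread(f'pics/{n}.png'),cv2.COLOR_BGR2GRAY); print(n,g[142,336:352].tolist(), g[165,340:354].tolist())
E
```

```text
side11 ((-0.014233911621204243, -0.057815616373552814), 0.9977038513869048) 2.7911716
side12 ((-0.04606142748034614, -0.00770588107370429), 0.9868085657556852) 2.6955292
side13 ((-0.005858201458302403, -0.010879173503788309), 0.9943686885138353) 5.941709
side14 ((0.014445109954262847, -0.003282845127145606), 1.0060177544752757) 3.4448218
side15 ((-0.08425525480954477, -0.031642082969732144), 0.9892315857112408) 4.2504244
side16 ((-0.0003189292215495243, 0.002808482304757831), 0.9973970403273901) 4.247595
side7 [14, 19, 22, 62, 93, 99, 104, 152, 184, 195, 196, 196, 196, 195, 196, 195] [11, 16, 20, 20, 22, 18, 21, 18, 40, 103, 127, 128, 128, 129]
side10 [16, 26, 33, 67, 97, 106, 109, 157, 191, 201, 202, 202, 203, 202, 202, 203] [17, 18, 23, 21, 18, 18, 23, 19, 43, 109, 132, 134, 134, 135]
side12 [21, 27, 31, 69, 98, 107, 110, 160, 195, 205, 205, 206, 206, 205, 206, 206] [20, 12, 20, 19, 23, 21, 23, 23, 43, 111, 134, 137, 137, 138]
side14 [19, 25, 29, 64, 91, 101, 105, 152, 187, 197, 198, 198, 197, 198, 198, 198] [18, 17, 17, 14, 16, 12, 18, 20, 40, 105, 129, 132, 131, 132]
side16 [18, 22, 32, 65, 94, 100, 104, 152, 186, 196, 197, 196, 196, 196, 197, 197] [18, 16, 17, 18, 20, 17, 21, 21, 41, 103, 127, 130, 129, 130]
```

View pics/o19.png

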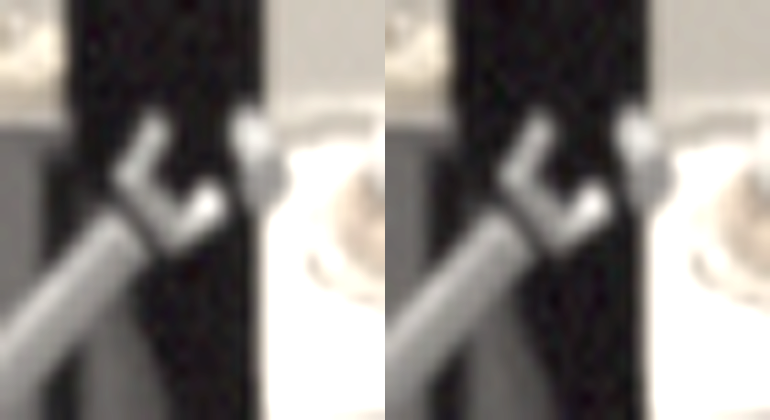

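jog_arm(commands=[[0,0,0.05,0,0,0,0.4],[0,-0.03,0.1,0,0,0,0.4],[0,-0.09,0.1,0,0,0,0.4],[0,-0.15,0.1,0,0,0,0.4],[0,-0.21,0.1,0,0,0,0.4],[0,-0.27,0.08,0,0,0,0.4],[0,-0.33,0.04,0,0,0,0.4],[-0.001,-0.387,-0.01,0,0,0,0.4],[-0.001,-0.387,-0.07,0,0,0,0.4],[-0.001,-0.387,-0.12,0,0,0,0.4]])

```text
clock: 37.75
eef_pos: [484.0, -153.8, 10.8]
eef_rot: [-3.141, 0.251, 3.139]
wrist_force: [1.9, -0.3, -1.0]
finger_gap: 59.0
```

jog_arm(commands=[[0,0,-0.02,0,0,0,0.4],[0,0,-0.03,0,0,0,0.4],[0,0,-0.035,0,0,0,0.4],[0,0,-0.037,0,0,0,0.4],[0,0,-0.038,0,0,0,0.4],[0,0,-0.038,0,0,0,0.7],[0,0,-0.038,0,0,0,0.85],[0,0,-0.038,0,0,0,0.85],[0,0,0.01,0,0,0,0.85],[0,0,0.06,0,0,0,0.85]])

```text
clock: 39.0
eef_pos: [483.5, -152.2, 73.0]
eef_rot: [3.141, 0.249, 3.141]
wrist_force: [0.8, -0.3, 1.1]
finger_gap: 79.5
```

jog_arm(commands=[[0,0.02,0.055,0,0,0,0.5],[0,0.05,0.11,0,0,0,0.2],[0.01,0.08,0.165,0,0,0,0],[0.03,0.11,0.215,0,0,0,0],[0.05,0.15,0.26,0,0,0,0],[0.08,0.2,0.265,0,0,0,0],[0.11,0.25,0.265,0,0,0,0],[0.13,0.3,0.265,0,0,0,0],[0.142,0.3415,0.263,0,0,0,0],[0.142,0.3415,0.253,0,0,0,0]])

```text
clock: 40.25
eef_pos: [626.2, 191.7, 324.1]
eef_rot: [-3.142, 0.249, -3.139]
wrist_force: [-0.0, 0.3, 0.7]
finger_gap: 0.6
```

jog_arm(commands=[[0,0,-0.02,0,0,0,0],[0,0,-0.035,0,0,0,0],[0,0,-0.05,0,0,0,0],[-0.003,0,-0.05,0,0,0,0],[-0.006,0,-0.05,0,0,0,0],[-0.009,0,-0.05,0,0,0,0],[-0.012,0,-0.05,0,0,0,0],[-0.015,0,-0.05,0,0,0,0],[-0.018,0,-0.05,0,0,0,0],[-0.021,0,-0.05,0,0,0,0]])

```text
clock: 41.5
eef_pos: [604.9, 189.1, 275.3]
eef_rot: [3.142, 0.25, 3.141]
wrist_force: [2.6, -0.0, 2.2]
finger_gap: 0.6
```

```bash
python3 - <<'E'
from sl import *
p=[515,189,.011]
c=snap('side','side17.png')
cv2.imwrite('pics/o20.png',draw(c,c['pixels'],p,(290,70,390,190),6,1.5,0.74))
E
```

```text
(no output)
```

View pics/o20.png

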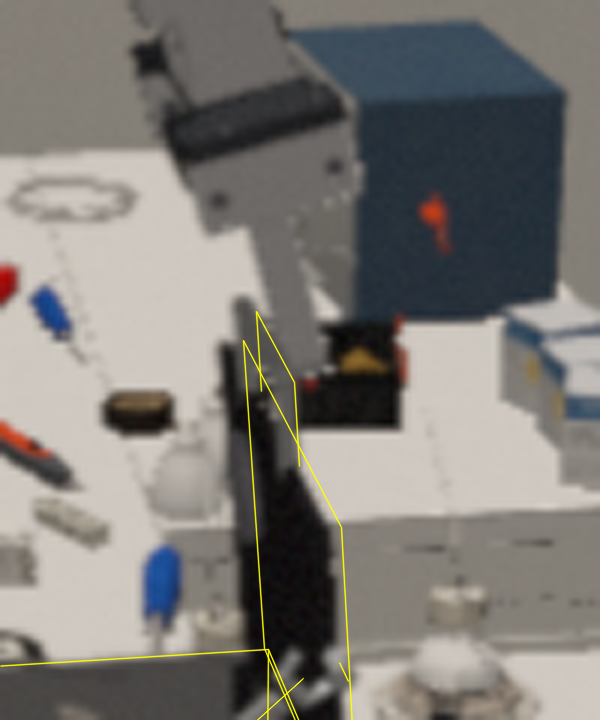

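jog_arm(commands=[[0.01,0,0.01,0,0,0,0],[0.015,0,0.06,0,0,0,0],[0.01,-0.03,0.09,0,0,0,0.3],[0,-0.09,0.09,0,0,0,0.6],[-0.03,-0.145,0.09,0,0,0,0.85],[-0.06,-0.2,0.07,0,0,0,0.85],[-0.09,-0.25,0.04,0,0,0,0.85],[-0.12,-0.3,0.0,0,0,0,0.85],[-0.121,-0.3415,-0.045,0,0,0,0.85],[-0.121,-0.3415,-0.1,0,0,0,0.85]])

```text
clock: 42.8
eef_pos: [483.5, -154.3, 176.1]
eef_rot: [-3.141, 0.252, 3.138]
wrist_force: [1.0, -0.4, -1.3]
finger_gap: 76.5
```

```bash
python3 - <<'E'
from sl import *
s=manip.read_state(); print(s['eef_pos'])
p=[515,189,.011]
c=snap('side','side18.png')
cv2.imwrite('pics/o21.png',draw(c,c['pixels'],p,(290,100,390,200),6,1.45,0.74))
c2=snap('top','top18.png')
a=c['pixels'];cv2.imwrite('pics/z20.png',cv2.resize(a[260:420,260:420],None,fx=4,fy=4,interpolation=cv2.INTER_CUBIC))
E
```

```text
[ 483.50026272 -154.2810213   176.05281642]
```

View pics/o21.png

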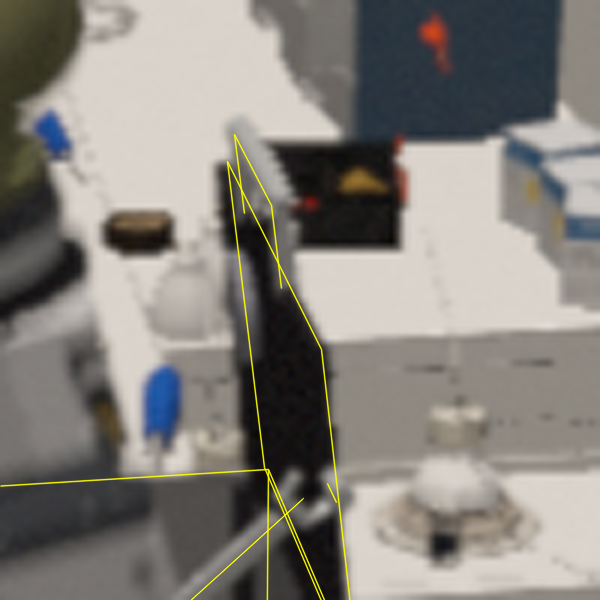

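View pics/z20.png

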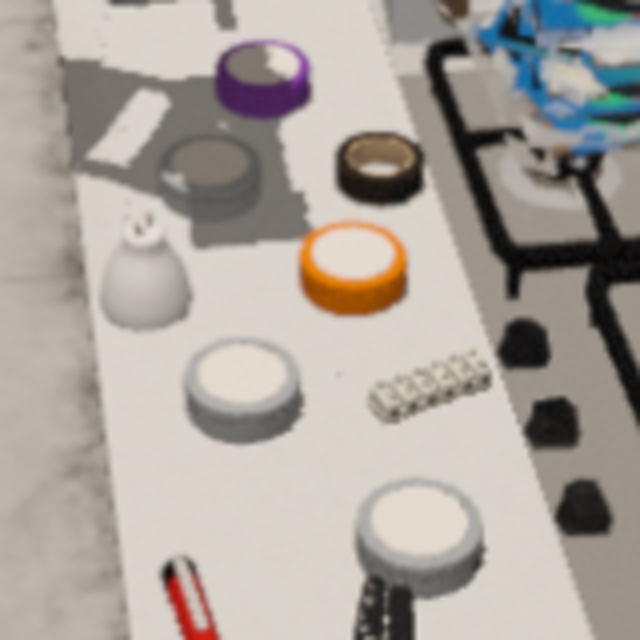

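jog_arm(commands=[[0,0,-0.05,0,0,0,0.85],[0,0,-0.1,0,0,0,0.85],[0,0,-0.14,0,0,0,0.85],[0,0,-0.17,0,0,0,0.85],[0,0,-0.19,0,0,0,0.85],[0,0,-0.198,0,0,0,0.85],[0,0,-0.201,0,0,0,0.85],[0,0,-0.201,0,0,0,0.4],[0,0,-0.201,0,0,0,0.4],[0,0,-0.201,0,0,0,0.4]])

```text
clock: 44.15
eef_pos: [484.4, -152.2, -23.6]
eef_rot: [-3.141, 0.251, 3.141]
wrist_force: [-1.5, 1.0, 6.9]
finger_gap: 59.2
```

jog_arm(commands=[[0,0,0,0,0,0,0.4],[0,0,0.02,0,0,0,0.4],[0,0,0.07,0,0,0,0.4],[0,0,0.13,0,0,0,0.4],[0,0.05,0.19,0,0,0,0.4],[0,0.1,0.23,0,0,0,0.4],[0,0.16,0.25,0,0,0,0.4],[0,0.22,0.25,0,0,0,0.4],[0,0.28,0.25,0,0,0,0.4],[0,0.34,0.23,0,0,0,0.4]])

```text
clock: 45.4
eef_pos: [484.1, 179.8, 209.9]
eef_rot: [3.141, 0.253, 3.141]
wrist_force: [0.8, -1.0, -0.8]
finger_gap: 59.1
```

jog_arm(commands=[[0,0.0465,-0.02,0,0,0,0.4],[0,0.0465,-0.05,0,0,0,0.4],[0,0.0465,-0.07,0,0,0,0.4],[0,0.0465,-0.09,0,0,0,0.4],[0,0.0465,-0.092,0,0,0,0.4],[0,0.0465,-0.092,0,0,0,0.4],[0,0.0465,-0.092,0,0,0,0.4],[0,0.0465,-0.092,0,0,0,0.4],[0,0.0465,-0.092,0,0,0,0.4],[0,0.0465,-0.092,0,0,0,0.4]])

```text
clock: 46.65
eef_pos: [484.0, 224.0, 116.7]
eef_rot: [3.142, 0.25, 3.141]
wrist_force: [0.0, -0.4, -0.9]
finger_gap: 59.1
```

```bash
cat > lidv.py <<'E'
from sl import *
import sys
n=sys.argv[1]; p=[515,189,.011]
s=manip.read_state(); print(s['clock'],s['eef_pos'],s['finger_gap'],s['wrist_force'])
c=snap('side',f'side{n}.png'); box=(260,110,380,230);k=6
o=draw(c,c['pixels'],p,box,k,1.33,0.74)
P=s['eef_pos']
for dz in(28,50): circ(c,o,(P[0]-10.5,P[1],P[2]+dz),30,box,k,(0,0,255))
cv2.imwrite(f'pics/l{n}.png',o)
E
python3 lidv.py 19
```

```text
46.65 [484.03548251 224.00836987 116.73815407] 59.1435018800735 [ 0.02849882 -0.38100727 -0.87822301]
```

View pics/l19.png

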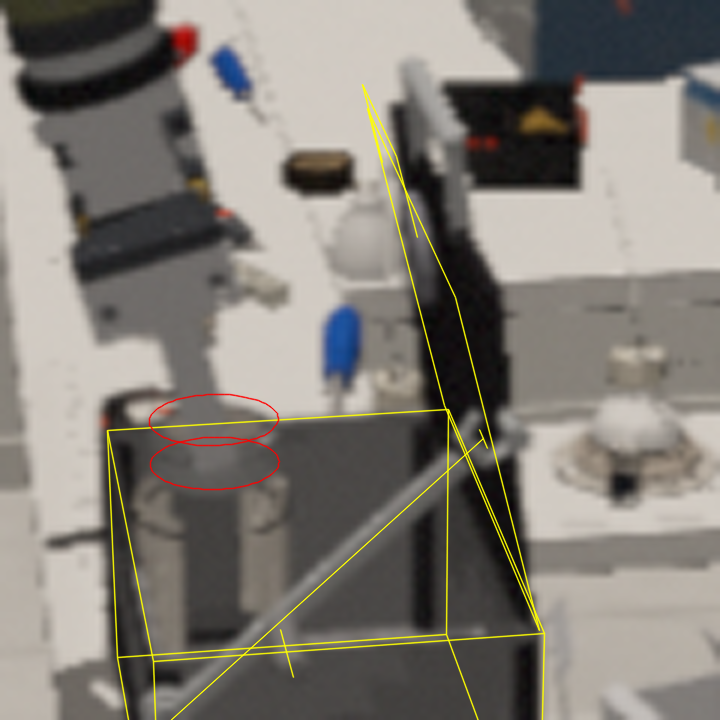

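jog_arm(commands=[[0.001,0.005,0.005,0,0,0,0.4],[0.001,0.01,0.005,0,0,0,0.4],[0.001,0.01,0.005,0,0,0,0.4],[0.001,0.01,0.005,0,0,0,0.4],[0.001,0.01,0.005,0,0,0,0.4],[0.001,0.01,0.005,0,0,0,0.4],[0.001,0.01,0.005,0,0,0,0.4],[0.001,0.01,0.005,0,0,0,0.4],[0.001,0.01,0.005,0,0,0,0.4],[0.001,0.01,0.005,0,0,0,0.4]])

```text
clock: 47.95
eef_pos: [485.0, 234.0, 121.6]
eef_rot: [-3.142, 0.25, 3.141]
wrist_force: [0.0, -0.0, -0.7]
finger_gap: 59.0
```

jog_arm(commands=[[0,0,0,0,0,0,0.4],[0,0,0,0,0,0,0.4],[0,0,0,0,0,0,0.4],[0,0,0,0,0,0,0.4],[0,0,0,0,0,0,0.4],[0,0,0,0,0,0,0.4],[0,0,0,0,0,0,0.4],[0,0,0,0,0,0,0.4],[0,0,0,0,0,0,0.4],[0,0,0,0,0,0,0.4]])

```text
clock: 49.2
eef_pos: [485.0, 234.0, 121.7]
eef_rot: [-3.142, 0.25, 3.141]
wrist_force: [0.6, 1.2, -0.8]
finger_gap: 59.1
```

jog_arm(commands=[[0,0,0,0,0,0,0.4],[0,0,0,0,0,0,0.4],[0,0,0,0,0,0,0.4],[0,0,0,0,0,0,0.4],[0,0,0,0,0,0,0.4],[0,0,0,0,0,0,0.4],[0,0,0,0,0,0,0.4],[0,0,0,0,0,0,0.4],[0,0,0,0,0,0,0.4],[0,0,0,0,0,0,0.4]])

```text
clock: 50.45
eef_pos: [485.0, 234.0, 121.7]
eef_rot: [-3.142, 0.25, 3.141]
wrist_force: [-0.4, -0.1, -0.2]
finger_gap: 59.1
```

jog_arm(commands=[[0,0,0,0,0,0,0.4],[0,0,0,0,0,0,0.4],[0,0,0,0,0,0,0.4],[0,0,0,0,0,0,0.4],[0,0,0,0,0,0,0.4],[0,0,0,0,0,0,0.4],[0,0,0,0,0,0,0.4],[0,0,0,0,0,0,0.4],[0,0,0,0,0,0,0.4],[0,0,0,0,0,0,0.4]])

```text
clock: 51.7
eef_pos: [485.0, 234.0, 121.7]
eef_rot: [-3.142, 0.25, 3.141]
wrist_force: [0.7, -0.2, -0.7]
finger_gap: 59.4
```

```bash
python3 lidv.py 20
```

```text
51.7 [485.00178311 233.98654602 121.65251975] 59.38543190514169 [ 0.74520602 -0.18963082 -0.70991903]
```

View pics/l20.png

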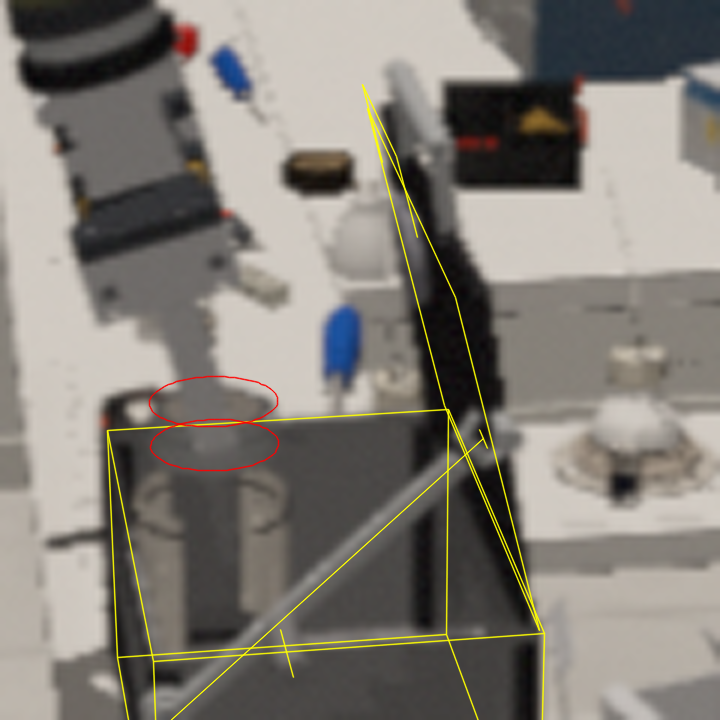

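jog_arm(commands=[[0,0,0,0,0,0,0.4],[0,0,0,0,0,0,0.4],[0,0,0,0,0,0,0.4],[0,0,0,0,0,0,0.4],[0,0,0,0,0,0,0.4],[0,0,0,0,0,0,0.4],[0,0,0,0,0,0,0.4],[0,0,0,0,0,0,0.4],[0,0,0,0,0,0,0.4],[0,0,0,0,0,0,0.4]])

```text
clock: 53.0
eef_pos: [485.0, 234.0, 121.7]
eef_rot: [-3.142, 0.25, 3.141]
wrist_force: [0.0, 0.2, -1.5]
finger_gap: 59.0
```

jog_arm(commands=[[0,0,0,0,0,0,0.4],[0,0,0,0,0,0,0.4],[0,0,0,0,0,0,0.4],[0,0,0,0,0,0,0.4],[0,0,0,0,0,0,0.4],[0,0,0,0,0,0,0.4],[0,0,0,0,0,0,0.4],[0,0,0,0,0,0,0.4],[0,0,0,0,0,0,0.4],[0,0,0,0,0,0,0.4]])

```text
clock: 54.25
eef_pos: [485.0, 234.0, 121.6]
eef_rot: [-3.142, 0.25, 3.141]
wrist_force: [-0.1, 0.1, -0.6]
finger_gap: 59.1
```

jog_arm(commands=[[0,0,0,0,0,0,0.4],[0,0,0,0,0,0,0.4],[0,0,0,0,0,0,0.4],[0,0,0,0,0,0,0.4],[0,0,0,0,0,0,0.4],[0,0,0,0,0,0,0.4],[0,0,0,0,0,0,0.4],[0,0,0,0,0,0,0.4],[0,0,0,0,0,0,0.4],[0,0,0,0,0,0,0.4]])

```text
clock: 55.5
eef_pos: [485.0, 234.0, 121.7]
eef_rot: [-3.142, 0.25, 3.141]
wrist_force: [-0.7, 0.5, -1.4]
finger_gap: 59.2
```

jog_arm(commands=[[0,0,0,0,0,0,0.4],[0,0,0,0,0,0,0.4],[0,0,0,0,0,0,0.4],[0,0,0,0,0,0,0.4],[0,0,0,0,0,0,0.4],[0,0,0,0,0,0,0.4],[0,0,0,0,0,0,0.4],[0,0,0,0,0,0,0.4],[0,0,0,0,0,0,0.4],[0,0,0,0,0,0,0.4]])

```text
clock: 56.75
eef_pos: [485.0, 234.0, 121.7]
eef_rot: [-3.142, 0.25, 3.141]
wrist_force: [0.3, -0.4, -0.7]
finger_gap: 59.1
```

```bash
python3 lidv.py 21; python3 - <<'E'
import cv2,numpy as np
o=[cv2.resize(cv2.imread(f'pics/side{n}.png')[115:195,315:365],None,fx=7,fy=7,interpolation=cv2.INTER_CUBIC) for n in(20,21)]
cv2.imwrite('pics/l21b.png',np.hstack(o))
E
```

```text
56.75 [485.03120526 233.98654393 121.65740705] 59.08737836983316 [ 0.33460701 -0.39863585 -0.68100368]
```

View pics/l21b.png

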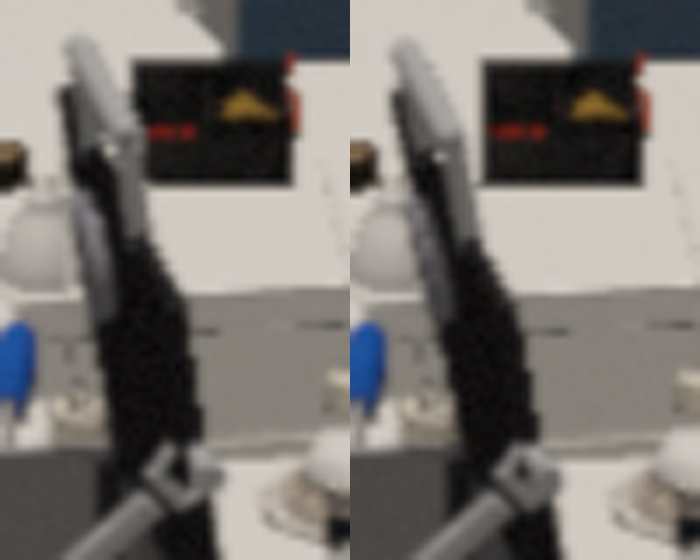

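jog_arm(commands=[[0,0,0,0,0,0,0.4],[0,0,0,0,0,0,0.4],[0,0,0,0,0,0,0.4],[0,0,0,0,0,0,0.4],[0,0,0,0,0,0,0.4],[0,0,0,0,0,0,0.4],[0,0,0,0,0,0,0.4],[0,0,0,0,0,0,0.4],[0,0,0,0,0,0,0.4],[0,0,0,0,0,0,0.4]])

```text
clock: 58.05
eef_pos: [485.0, 234.0, 121.7]
eef_rot: [-3.142, 0.25, 3.141]
wrist_force: [1.1, 0.3, -1.1]
finger_gap: 59.3
```

jog_arm(commands=[[0,0,0,0,0,0,0.4],[0,0,0,0,0,0,0.4],[0,0,0,0,0,0,0.4],[0,0,0,0,0,0,0.4],[0,0,0,0,0,0,0.4],[0,0,0,0,0,0,0.4],[0,0,0,0,0,0,0.4],[0,0,0,0,0,0,0.4],[0,0,0,0,0,0,0.4],[0,0,0,0,0,0,0.4]])

```text
clock: 59.3
eef_pos: [485.0, 234.0, 121.6]
eef_rot: [-3.142, 0.25, 3.141]
wrist_force: [-0.1, 0.6, -0.7]
finger_gap: 59.1
```

jog_arm(commands=[[0,0,0,0,0,0,0.4],[0,0,0,0,0,0,0.4],[0,0,0,0,0,0,0.4],[0,0,0,0,0,0,0.4],[0,0,0,0,0,0,0.4],[0,0,0,0,0,0,0.4],[0,0,0,0,0,0,0.4],[0,0,0,0,0,0,0.4],[0,0,0,0,0,0,0.4],[0,0,0,0,0,0,0.4]])

```text
clock: 60.55
eef_pos: [485.0, 234.0, 121.6]
eef_rot: [-3.142, 0.25, 3.141]
wrist_force: [-0.7, 0.5, -1.1]
finger_gap: 58.8
```

```bash
python3 lidv.py 22; python3 - <<'E'
import cv2,numpy as np
o=[cv2.resize(cv2.imread(f'pics/side{n}.png')[115:195,315:365],None,fx=7,fy=7,interpolation=cv2.INTER_CUBIC) for n in(21,22)]
cv2.imwrite('pics/l22b.png',np.hstack(o))
E
```

```text
60.55 [485.02208352 234.00751705 121.64358663] 58.7822327559377 [-0.65427191  0.45695967 -1.12883355]
```

View pics/l22b.png

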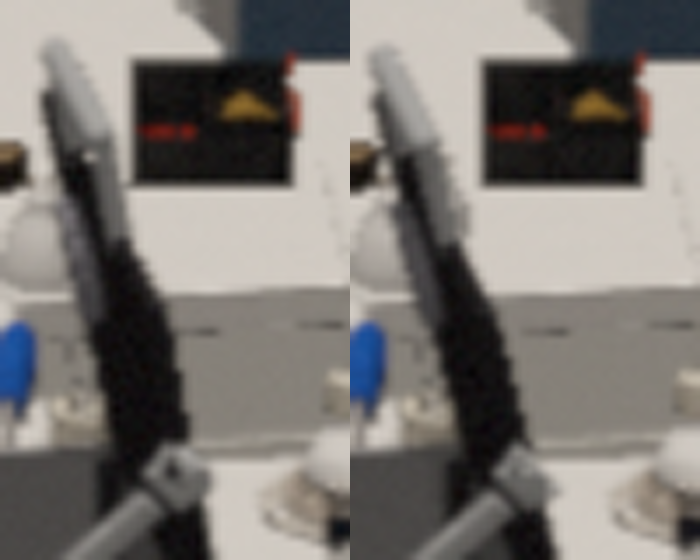

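jog_arm(commands=[[0,0,0,0,0,0,0.4],[0,0,0,0,0,0,0.4],[0,0,0,0,0,0,0.4],[0,0,0,0,0,0,0.4],[0,0,0,0,0,0,0.4],[0,0,0,0,0,0,0.4],[0,0,0,0,0,0,0.4],[0,0,0,0,0,0,0.4],[0,0,0,0,0,0,0.4],[0,0,0,0,0,0,0.4]])

```text
clock: 61.85
eef_pos: [485.0, 234.0, 121.7]
eef_rot: [-3.142, 0.25, 3.141]
wrist_force: [0.1, -0.5, -0.7]
finger_gap: 59.2
```

jog_arm(commands=[[0,0,0,0,0,0,0.4],[0,0,0,0,0,0,0.4],[0,0,0,0,0,0,0.4],[0,0,0,0,0,0,0.4],[0,0,0,0,0,0,0.4],[0,0,0,0,0,0,0.4],[0,0,0,0,0,0,0.4],[0,0,0,0,0,0,0.4],[0,0,0,0,0,0,0.4],[0,0,0,0,0,0,0.4]])

```text
clock: 63.1
eef_pos: [485.0, 234.0, 121.7]
eef_rot: [-3.142, 0.25, 3.141]
wrist_force: [-0.5, 0.6, -0.4]
finger_gap: 59.1
```

```bash
python3 lidv.py 23
```

```text
63.1 [485.03935743 233.98903032 121.68262534] 59.09704014391127 [-0.51108394  0.59680662 -0.35651154]
```

jog_arm(commands=[[0,0,0,0,0,0,0.4],[0,0,0,0,0,0,0.4],[0,0,0,0,0,0,0.4],[0,0,0,0,0,0,0.4],[0,0,0,0,0,0,0.4],[0,0,0,0,0,0,0.4],[0,0,0,0,0,0,0.4],[0,0,0,0,0,0,0.4],[0,0,0,0,0,0,0.4],[0,0,0,0,0,0,0.4]])

```text
clock: 64.4
eef_pos: [485.0, 234.0, 121.6]
eef_rot: [-3.142, 0.25, 3.141]
wrist_force: [-0.5, -0.1, -1.5]
finger_gap: 58.8
```

```bash
python3 lidv.py 24; python3 - <<'E'
import cv2,numpy as np
o=[cv2.resize(cv2.imread(f'pics/side{n}.png')[115:195,315:365],None,fx=7,fy=7,interpolation=cv2.INTER_CUBIC) for n in(23,24)]
cv2.imwrite('pics/l24b.png',np.hstack(o))
E
```

```text
64.4 [485.01426295 233.99949891 121.63393203] 58.8235249263686 [-0.52073622 -0.06988894 -1.4810299 ]
```

View pics/l24b.png

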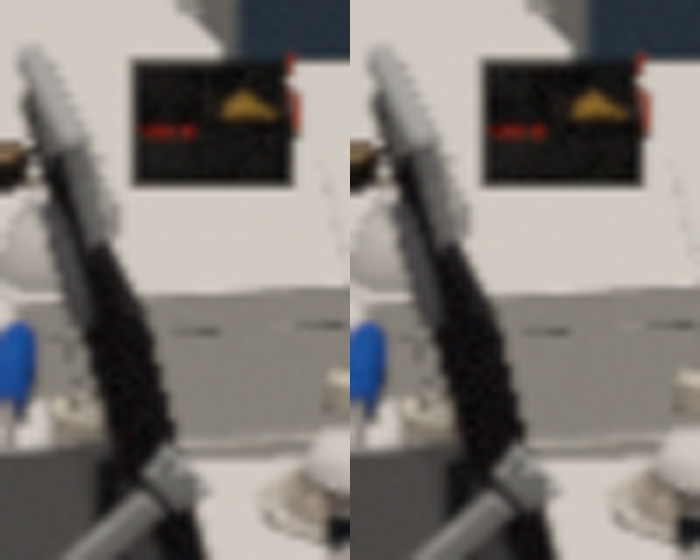

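View pics/l24.png

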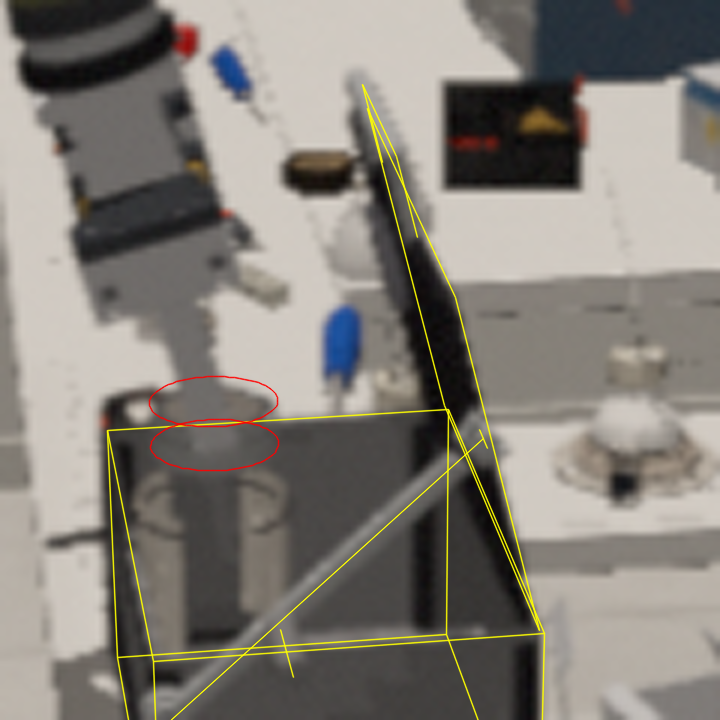

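jog_arm(commands=[[0,0,-0.005,0,0,0,0.4],[0,0,-0.01,0,0,0,0.4],[0,0,-0.015,0,0,0,0.4],[0,0,-0.019,0,0,0,0.4],[0,0,-0.022,0,0,0,0.4],[0,0,-0.025,0,0,0,0.4],[0,0,-0.028,0,0,0,0.4],[0,0,-0.031,0,0,0,0.4],[0,0,-0.034,0,0,0,0.4],[0,0,-0.037,0,0,0,0.4]])

```text
clock: 65.7
eef_pos: [485.0, 234.0, 84.5]
eef_rot: [-3.142, 0.25, 3.141]
wrist_force: [0.5, -0.3, -1.4]
finger_gap: 59.1
```

jog_arm(commands=[[0,0,-0.006,0,0,0,0.4],[0,0,-0.012,0,0,0,0.4],[0,0,-0.018,0,0,0,0.4],[0,0,-0.024,0,0,0,0.4],[0,0,-0.03,0,0,0,0.4],[0,0,-0.036,0,0,0,0.4],[0,0,-0.042,0,0,0,0.4],[0,0,-0.047,0,0,0,0.4],[0,0,-0.051,0,0,0,0.4],[0,0,-0.054,0,0,0,0.4]])

```text
clock: 66.95
eef_pos: [485.6, 234.6, 31.2]
eef_rot: [3.14, 0.252, 3.141]
wrist_force: [-2.1, 4.7, 8.0]
finger_gap: 59.0
```

```bash
python3 lidv.py 25
```

```text
66.95 [485.57186679 234.60602528  31.15189061] 58.95866247645765 [-2.12506618  4.68145591  7.96689385]
```

View pics/l25.png

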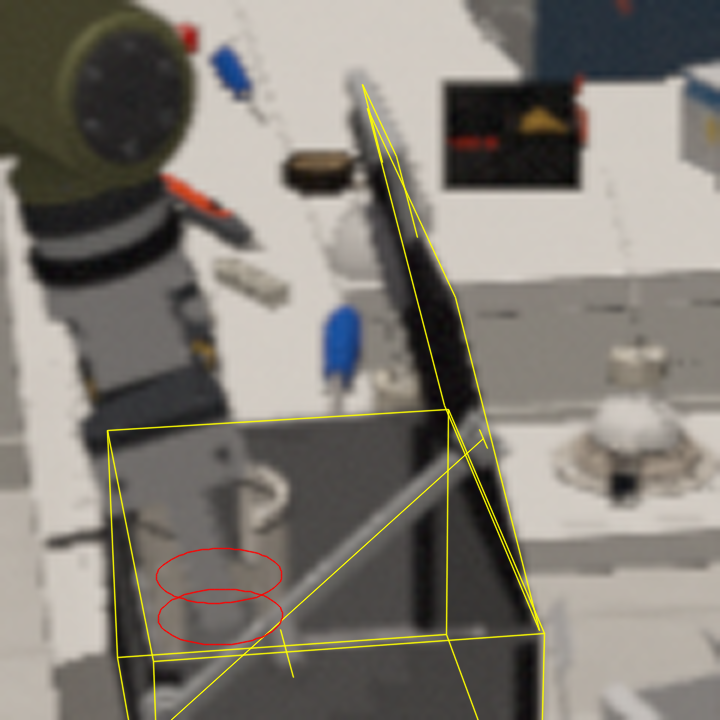

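jog_arm(commands=[[0,0,-0.001,0,0,0,0.4],[0,0,-0.002,0,0,0,0.4],[0,0,-0.003,0,0,0,0.4],[0,0,-0.003,0,0,0,0.4],[0,0,-0.003,0,0,0,0.4],[0,0,-0.003,0,0,0,0.4],[0,0,-0.003,0,0,0,0.4],[0,0,-0.003,0,0,0,0.4],[0,0,-0.003,0,0,0,0.4],[0,0,-0.003,0,0,0,0.4]])

```text
clock: 68.25
eef_pos: [485.7, 234.9, 28.5]
eef_rot: [3.14, 0.252, 3.141]
wrist_force: [-1.9, 6.6, 5.8]
finger_gap: 59.2
```

jog_arm(commands=[[0,0.0008,0,0,0,0,0.4],[0,0.0015,0,0,0,0,0.4],[0,0.0015,-0.001,0,0,0,0.4],[0,0.0015,-0.002,0,0,0,0.4],[0,0.0015,-0.003,0,0,0,0.4],[0,0.0015,-0.004,0,0,0,0.4],[0,0.0015,-0.005,0,0,0,0.4],[0,0.0015,-0.005,0,0,0,0.4],[0,0.0015,-0.005,0,0,0,0.4],[0,0.0015,-0.005,0,0,0,0.4]])

```text
clock: 69.5
eef_pos: [486.3, 235.2, 25.9]
eef_rot: [-3.141, 0.254, 3.141]
wrist_force: [-18.2, -13.1, 44.8]
finger_gap: 59.3
```

jog_arm(commands=[[0,0,0.003,0,0,0,0.4],[0,0,0.004,0,0,0,0.4],[0,0,0.004,0,0,0,0.7],[0,0,0.004,0,0,0,0.8],[0,0,0.004,0,0,0,0.8],[0,0,0.02,0,0,0,0.8],[0,0,0.05,0,0,0,0.8],[0,0,0.09,0,0,0,0.8],[0,0,0.14,0,0,0,0.8],[0,0,0.18,0,0,0,0.8]])

```text
clock: 70.75
eef_pos: [485.0, 235.6, 206.0]
eef_rot: [3.14, 0.252, 3.141]
wrist_force: [0.3, -1.3, 0.8]
finger_gap: 75.3
```

```bash
python3 - <<'E'
from h import *
s=manip.read_state(); print(s['eef_pos'])
c=snap('side','side26.png'); c2=snap('top','top26.png')
a=c['pixels']
o=np.hstack([cv2.convertScaleAbs(cv2.resize(a[178:228,275:325],None,fx=8,fy=8,interpolation=cv2.INTER_CUBIC),alpha=1.5,beta=-20),cv2.resize(a[310:410,300:400],None,fx=4,fy=4,interpolation=cv2.INTER_CUBIC)])
cv2.imwrite('pics/z26.png',o)
a=c2['pixels'];cv2.imwrite('pics/z27.png',cv2.resize(a[240:330,340:520],None,fx=4.4,fy=4.4,interpolation=cv2.INTER_CUBIC))
E
```

```text
[484.97217139 235.5997232  206.04787127]
```

View pics/z26.png

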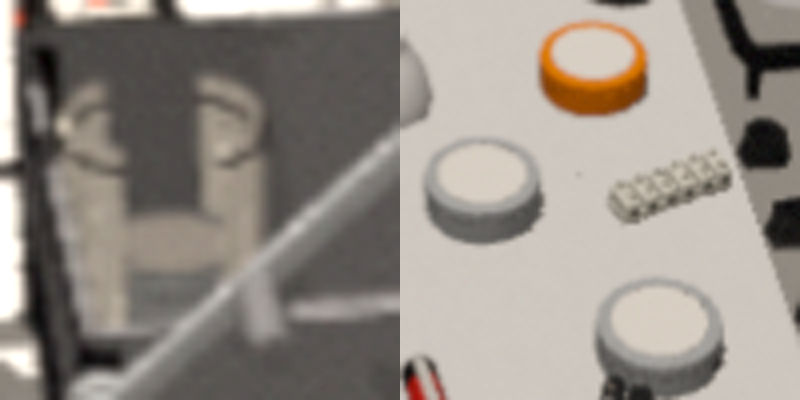

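View pics/z27.png

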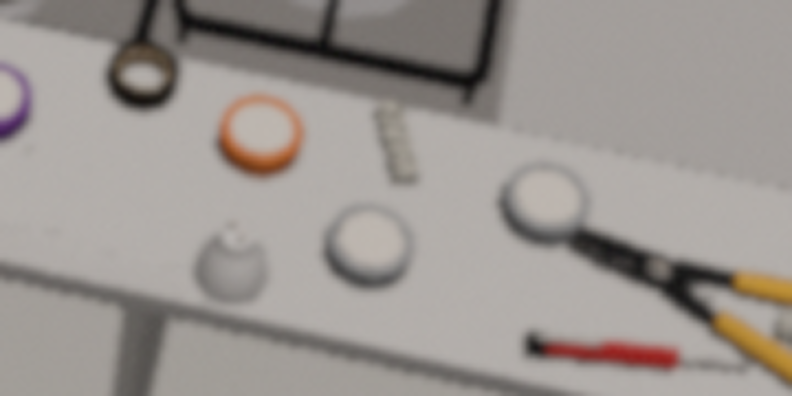

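jog_arm(commands=[[0,-0.02,0.02,0,0,0,0.8],[0,-0.07,0.02,0,0,0,0.8],[0,-0.13,0.02,0,0,0,0.8],[0,-0.19,0.02,0,0,0,0.8],[-0.002,-0.25,0.02,0,0,0,0.8],[-0.003,-0.31,0.01,0,0,0,0.8],[-0.004,-0.37,-0.02,0,0,0,0.8],[-0.005,-0.43,-0.05,0,0,0,0.8],[-0.006,-0.49,-0.08,0,0,0,0.8],[-0.0075,-0.55,-0.1,0,0,0,0.8]])

```text
clock: 72.1
eef_pos: [477.2, -302.4, 106.5]
eef_rot: [3.141, 0.25, 3.141]
wrist_force: [0.7, 0.5, 0.2]
finger_gap: 75.3
```

```bash
python3 - <<'E'
from h import *
import pickle
S,T=pickle.load(open('cams.pkl','rb'))
print('C',tri(S,[364.75,390],T,[463.9,284.5]),atz(S,[[364.75,390]],22),atz(T,[[463.9,284.5]],22))
print('B',tri(S,[320.7,352.8],T,[369/4.4+340,242/4.4+240]))
s=manip.read_state(); print(s['eef_pos'])
E
```

```text
C (array([ 537.32212339, -451.79085598,   20.69489135]), np.float64(0.42883186901598497)) [[ 537.20038576 -452.90362118   22.        ]] [[ 536.10014168 -451.7049704    22.        ]]
B (array([ 467.83449649, -337.18326539,   20.71839664]), np.float64(3.7216652071816605))
[ 477.185507   -302.41624234  106.54373063]
```

jog_arm(commands=[[0,-0.01,-0.01,0,0,0,0.8],[0,-0.02,-0.03,0,0,0,0.8],[0,-0.03,-0.05,0,0,0,0.8],[0,-0.03,-0.07,0,0,0,0.8],[0,-0.03,-0.07,0,0,0,0.8],[0,-0.03,-0.07,0,0,0,0.8],[0,-0.03,-0.07,0,0,0,0.8],[0,-0.03,-0.07,0,0,0,0.8],[0,-0.03,-0.07,0,0,0,0.8],[0,-0.03,-0.07,0,0,0,0.8]])

```text
clock: 73.35
eef_pos: [477.9, -331.0, 37.7]
eef_rot: [-3.141, 0.25, 3.141]
wrist_force: [0.0, 0.4, -0.6]
finger_gap: 75.2
```

jog_arm(commands=[[0,-0.006,-0.015,0,0,0,0.8],[0,-0.006,-0.035,0,0,0,0.8],[0,-0.006,-0.05,0,0,0,0.8],[0,-0.006,-0.058,0,0,0,0.8],[0,-0.006,-0.062,0,0,0,0.8],[0,-0.006,-0.0645,0,0,0,0.8],[0,-0.006,-0.0645,0,0,0,0.4],[0,-0.006,-0.0645,0,0,0,0.4],[0,-0.006,-0.0645,0,0,0,0.4],[0,-0.006,-0.0645,0,0,0,0.4]])

```text
clock: 74.6
eef_pos: [478.0, -337.1, -26.6]
eef_rot: [-3.141, 0.25, 3.141]
wrist_force: [-0.7, -0.2, 4.0]
finger_gap: 59.4
```

jog_arm(commands=[[0,0,0.02,0,0,0,0.4],[0,0,0.07,0,0,0,0.4],[0,0,0.13,0,0,0,0.4],[0,0,0.19,0,0,0,0.4],[0,0.03,0.24,0,0,0,0.4],[0,0.09,0.25,0,0,0,0.4],[0,0.15,0.25,0,0,0,0.4],[0,0.21,0.25,0,0,0,0.4],[0,0.27,0.25,0,0,0,0.4],[0,0.33,0.25,0,0,0,0.4]])

```text
clock: 75.85
eef_pos: [477.4, -5.1, 223.2]
eef_rot: [-3.142, 0.251, 3.141]
wrist_force: [0.6, 1.2, -1.4]
finger_gap: 59.0
```

jog_arm(commands=[[0.001,0.06,0,0,0,0,0.4],[0.002,0.12,0,0,0,0,0.4],[0.004,0.18,0,0,0,0,0.4],[0.006,0.23,-0.01,0,0,0,0.4],[0.007,0.242,-0.05,0,0,0,0.4],[0.007,0.242,-0.08,0,0,0,0.4],[0.007,0.242,-0.1,0,0,0,0.4],[0.007,0.242,-0.1,0,0,0,0.4],[0.007,0.242,-0.1,0,0,0,0.4],[0.007,0.242,-0.1,0,0,0,0.4]])

```text
clock: 77.1
eef_pos: [485.2, 235.2, 124.1]
eef_rot: [3.141, 0.251, 3.141]
wrist_force: [0.9, 0.4, -0.4]
finger_gap: 59.3
```

```bash
python3 lidv.py 28
```

```text
77.1 [485.24030596 235.20635063 124.11063057] 59.265242144184576 [ 0.94775043  0.44930458 -0.40565781]
```

View pics/l28.png

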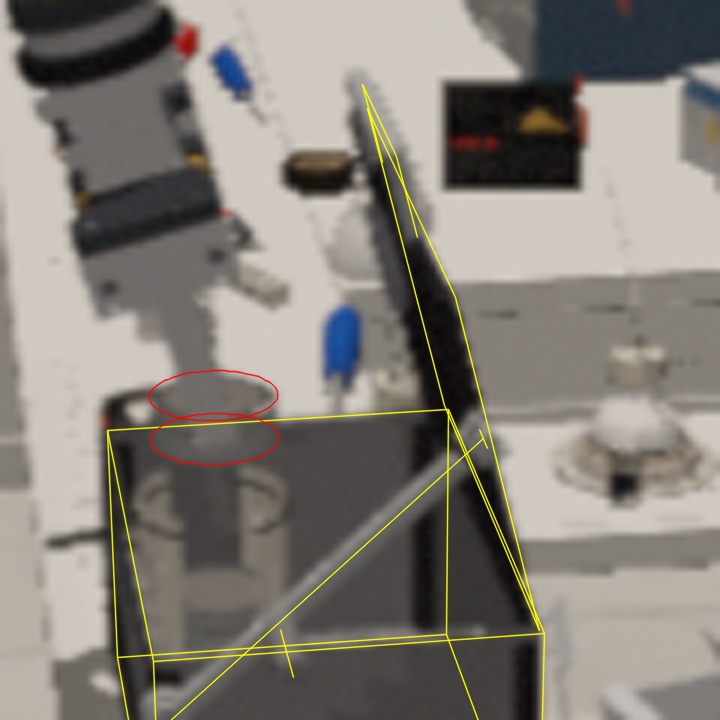

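jog_arm(commands=[[0,0,-0.008,0,0,0,0.4],[0,0,-0.014,0,0,0,0.4],[0,0,-0.018,0,0,0,0.4],[0,0,-0.022,0,0,0,0.4],[0,0,-0.026,0,0,0,0.4],[0,0,-0.03,0,0,0,0.4],[0,0,-0.034,0,0,0,0.4],[0,0,-0.038,0,0,0,0.4],[0,0,-0.042,0,0,0,0.4],[0,0,-0.046,0,0,0,0.4]])

```text
clock: 78.4
eef_pos: [484.8, 235.1, 76.8]
eef_rot: [-3.142, 0.25, 3.141]
wrist_force: [0.2, -0.1, -0.4]
finger_gap: 59.4
```

jog_arm(commands=[[0,0,-0.005,0,0,0,0.4],[0,0,-0.01,0,0,0,0.4],[0,0,-0.015,0,0,0,0.4],[0,0,-0.02,0,0,0,0.4],[0,0,-0.024,0,0,0,0.4],[0,0,-0.027,0,0,0,0.4],[0,0,-0.029,0,0,0,0.4],[0,0,-0.03,0,0,0,0.4],[0,0,-0.03,0,0,0,0.4],[0,0,-0.03,0,0,0,0.4]])

```text
clock: 79.65
eef_pos: [484.9, 235.1, 47.2]
eef_rot: [3.142, 0.25, 3.141]
wrist_force: [-0.1, -0.0, -0.5]
finger_gap: 59.6
```

jog_arm(commands=[[0,0,-0.001,0,0,0,0.4],[0,0,-0.002,0,0,0,0.4],[0,0,-0.002,0,0,0,0.4],[0,0,-0.002,0,0,0,0.6],[0,0,-0.002,0,0,0,0.8],[0,0,-0.002,0,0,0,0.8],[0,0,0.02,0,0,0,0.8],[0,0,0.07,0,0,0,0.8],[0,0,0.13,0,0,0,0.8],[0,0,0.17,0,0,0,0.8]])

```text
clock: 80.9
eef_pos: [485.1, 235.2, 219.9]
eef_rot: [3.14, 0.252, 3.141]
wrist_force: [-0.3, 1.0, -0.7]
finger_gap: 75.5
```

```bash
python3 - <<'E'
from h import *
s=manip.read_state(); print(s['eef_pos'])
c=snap('side','side29.png'); c2=snap('top','top29.png')
a=c['pixels']
o=np.hstack([cv2.convertScaleAbs(cv2.resize(a[178:228,275:325],None,fx=8,fy=8,interpolation=cv2.INTER_CUBIC),alpha=1.5,beta=-20),cv2.resize(a[310:410,300:400],None,fx=4,fy=4,interpolation=cv2.INTER_CUBIC)])
cv2.imwrite('pics/z29.png',o)
E
```

```text
[485.06984919 235.22077599 219.86522851]
```

View pics/z29.png

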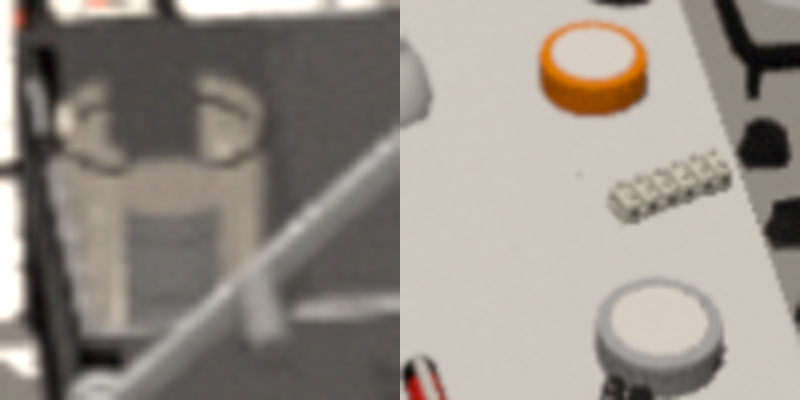

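```bash
python3 - <<'E'
from h import *
import pickle
S,T=pickle.load(open('cams.pkl','rb'))
print('pliers tip T',atz(T,[[572/4.4+340,232/4.4+240],[600/4.4+340,260/4.4+240]],8))
print('pliers tip S',atz(S,[[(615-400)/4+300,378/4+310],[(650-400)/4+300,385/4+310]],8))
ta=lambda u,v:[u/5+140,v/5+190]
print('D',atz(T,[ta(289,233)],22),'tape R',atz(T,[ta(190,240),ta(210,280),ta(185,345)],10), 'case left', atz(T,[ta(405,362)],0))
o=cv2.imread('pics/top29.png'); cv2.imwrite('pics/z30.png',cv2.resize(o[180:300,120:280],None,fx=4.5,fy=4.5,interpolation=cv2.INTER_CUBIC))
E
```

```text
pliers tip T [[ 520.55332624 -474.98769729    8.        ]
 [ 502.16423736 -496.35487166    8.        ]]
pliers tip S [[ 512.82854565 -473.00206987    8.        ]
 [ 528.07720052 -479.55809935    8.        ]]
D [[496.59455427 411.90424071  22.        ]] tape R [[482.51532812 477.54124425  10.        ]
 [454.9667888  451.55162041  10.        ]
 [401.76792415 445.70870116  10.        ]] case left [[432.72829655 309.71813775   0.        ]]
```

View pics/z30.png

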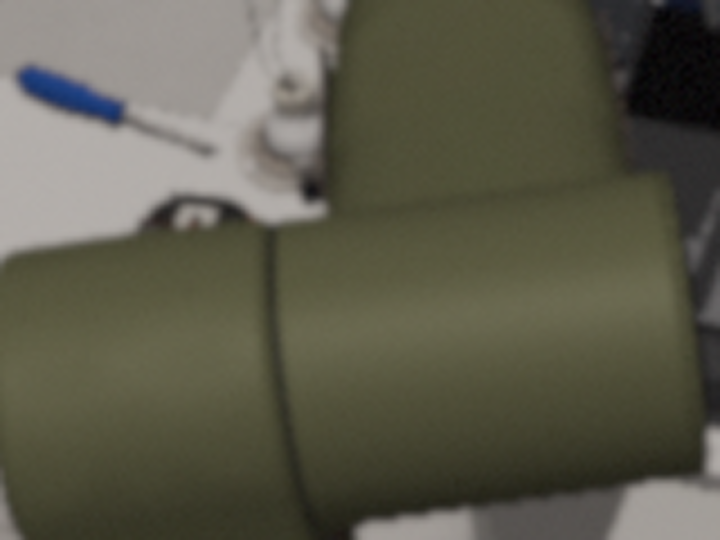

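jog_arm(commands=[[0,-0.02,0.01,0.0206,0,-0.0807,0.8],[0,-0.05,0.015,0.0412,0,-0.1615,0.8],[0,-0.085,0.015,0.0619,0,-0.2422,0.8],[0.005,-0.125,0.015,0.0825,0,-0.323,0.8],[0.01,-0.165,0.01,0.1031,0,-0.4037,0.8],[0.015,-0.205,0.0,0.1237,0,-0.4845,0.8],[0.02,-0.245,-0.01,0.1444,0,-0.5652,0.8],[0.025,-0.285,-0.02,0.165,0,-0.646,0.8],[0.03,-0.325,-0.03,0.1856,0,-0.7267,0.8],[0.035,-0.345,-0.04,0.1856,0,-0.7267,0.8]])

```text
clock: 82.25
eef_pos: [519.4, -111.7, 175.5]
eef_rot: [2.893, -0.001, 1.566]
wrist_force: [-0.3, -0.3, 0.6]
finger_gap: 75.4
```

jog_arm(commands=[[0.005,-0.03,-0.01,0.0206,0,-0.0807,0.8],[0.008,-0.07,-0.02,0.0412,0,-0.1615,0.8],[0.01,-0.11,-0.03,0.0619,0,-0.2422,0.8],[0.013,-0.15,-0.04,0.0825,0,-0.323,0.8],[0.016,-0.19,-0.06,0.1031,0,-0.4037,0.8],[0.02,-0.23,-0.08,0.1237,0,-0.4845,0.8],[0.024,-0.27,-0.09,0.1444,0,-0.5652,0.8],[0.027,-0.305,-0.1,0.165,0,-0.646,0.8],[0.027,-0.33,-0.11,0.1856,0,-0.7267,0.8],[0.027,-0.342,-0.11,0.1856,0,-0.7267,0.8]])

```text
clock: 83.5
eef_pos: [545.9, -452.3, 64.7]
eef_rot: [-3.139, -0.248, -0.001]
wrist_force: [-0.3, -0.2, -0.2]
finger_gap: 74.9
```

jog_arm(commands=[[0,0,0,0,0,0,0.8],[0,0,0,0,0,0,0.8],[0,0,0,0,0,0,0.8],[0,0,0,0,0,0,0.8],[0,0,0,0,0,0,0.8],[0,0,0,0,0,0,0.8],[0,0,0,0,0,0,0.8],[0,0,0,0,0,0,0.8],[0,0,0,0,0,0,0.8],[0,0,0,0,0,0,0.8]])

```text
clock: 84.75
eef_pos: [546.8, -452.0, 67.0]
eef_rot: [-3.141, -0.25, -0.001]
wrist_force: [-0.0, -0.1, 0.4]
finger_gap: 75.2
```

```bash
python3 - <<'E'
from h import *
from mv import *
s=manip.read_state(); print(s['eef_pos'],s['eef_rot'],s['joints'].round(2),s['clock'])
r=R.from_euler('xyz',s['eef_rot']); print(delta(s['eef_pos'],r,[547.5,-452,60],rot(0,.25)))
c=snap('side','side31.png');c2=snap('top','top31.png')
cv2.imwrite('pics/z31.png',cv2.resize(c['pixels'][290:430,290:430],None,fx=5,fy=5,interpolation=cv2.INTER_CUBIC))
E
```

```text
[ 546.81784156 -451.96463695   67.04945443] [-3.14127773e+00 -2.50074779e-01 -6.20886419e-04] [-0.82  0.63  1.31  0.21  1.04  0.66] 84.75
(array([ 0.0007, -0.    , -0.007 ]), array([-0.0001,  0.    ,  0.0003]))
```

View pics/z31.png

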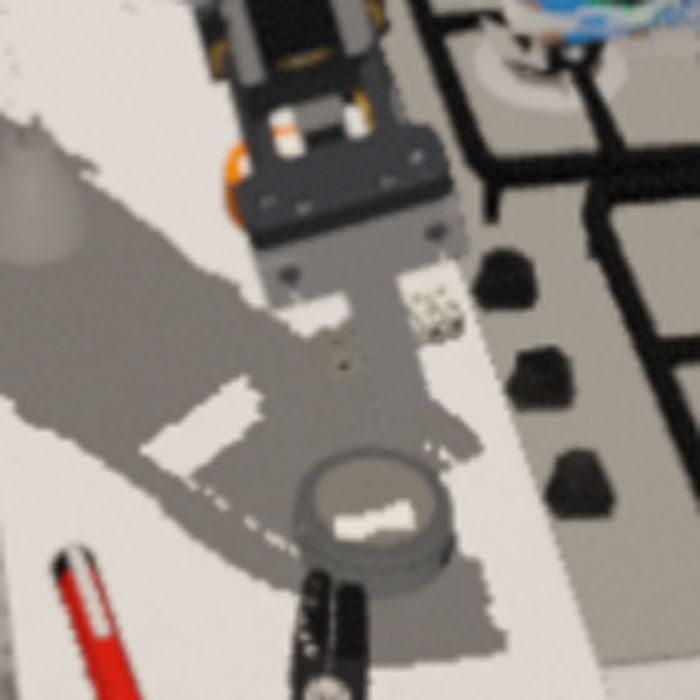

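jog_arm(commands=[[0,0.002,0,0,0,0.08,0.8],[0,0.0036,-0.01,0,0,0.1671,0.8],[0,0.0036,-0.02,0,0,0.1671,0.8],[0,0.0036,-0.035,0,0,0.1671,0.8],[0,0.0036,-0.05,0,0,0.1671,0.8],[0,0.0036,-0.06,0,0,0.1671,0.8],[0,0.0036,-0.065,0,0,0.1671,0.8],[0,0.0036,-0.065,0,0,0.1671,0.8],[0,0.0036,-0.065,0,0,0.1671,0.8],[0,0.0036,-0.065,0,0,0.1671,0.8]])

```text
clock: 86.1
eef_pos: [547.0, -448.5, 2.5]
eef_rot: [3.141, -0.25, 0.349]
wrist_force: [0.2, 0.1, -0.0]
finger_gap: 75.1
```

```bash
python3 - <<'E'
from h import *
s=manip.read_state(); print(s['eef_pos'],s['eef_rot'])
c=snap('side','side32.png')
cv2.imwrite('pics/z32.png',cv2.resize(c['pixels'][320:430,310:420],None,fx=6,fy=6,interpolation=cv2.INTER_CUBIC))
E
```

```text
[ 546.98721955 -448.53281244    2.54719943] [ 3.14122025 -0.25037564  0.34944027]
```

View pics/z32.png

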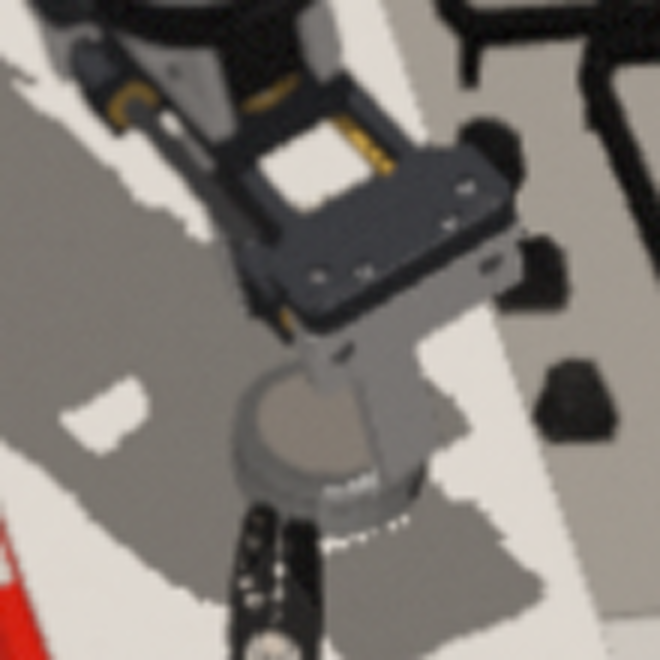

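jog_arm(commands=[[0,0,-0.008,0,0,0,0.8],[0,0,-0.016,0,0,0,0.8],[0,0,-0.023,0,0,0,0.8],[0,0,-0.027,0,0,0,0.8],[0,0,-0.029,0,0,0,0.8],[0,0,-0.0295,0,0,0,0.8],[0,0,-0.0295,0,0,0,0.4],[0,0,-0.0295,0,0,0,0.4],[0,0,-0.0295,0,0,0,0.4],[0,0,-0.0295,0,0,0,0.4]])

```text
clock: 87.4
eef_pos: [546.9, -448.5, -27.2]
eef_rot: [3.142, -0.25, 0.349]
wrist_force: [0.7, -0.5, 1.6]
finger_gap: 59.0
```

jog_arm(commands=[[0,0,0.02,0,0,0,0.4],[0,0,0.06,0,0,0,0.4],[0,0,0.11,0,0,-0.04,0.4],[0,0.01,0.16,0,0,-0.08,0.4],[0,0.04,0.21,0,0,-0.12,0.4],[-0.01,0.08,0.24,0,0,-0.1671,0.4],[-0.02,0.14,0.245,0,0,-0.1671,0.4],[-0.03,0.2,0.245,0,0,-0.1671,0.4],[-0.04,0.26,0.245,0,0,-0.1671,0.4],[-0.05,0.32,0.245,0,0,-0.1671,0.4]])

```text
clock: 88.65
eef_pos: [496.0, -126.6, 218.9]
eef_rot: [3.141, -0.252, -0.001]
wrist_force: [1.3, 0.2, -0.5]
finger_gap: 59.7
```

jog_arm(commands=[[-0.004,0.06,0,0,0,0,0.4],[-0.008,0.12,0,0,0,0,0.4],[-0.011,0.18,0,0,0,0,0.4],[-0.011,0.24,0,0,0,0,0.4],[-0.011,0.3,0,0,0,0,0.4],[-0.011,0.345,-0.01,0,0,0,0.4],[-0.011,0.363,-0.04,0,0,0,0.4],[-0.011,0.363,-0.07,0,0,0,0.4],[-0.011,0.363,-0.085,0,0,0,0.4],[-0.011,0.363,-0.085,0,0,0,0.4]])

```text
clock: 89.9
eef_pos: [485.8, 234.3, 132.8]
eef_rot: [-3.142, -0.25, -0.001]
wrist_force: [0.5, -0.3, -1.0]
finger_gap: 59.4
```

jog_arm(commands=[[0,0,0,0,0,0,0.4],[0,0,0,0,0,0,0.4],[0,0,0,0,0,0,0.4],[0,0,0,0,0,0,0.4],[0,0,0,0,0,0,0.4],[0,0,0,0,0,0,0.4],[0,0,0,0,0,0,0.4],[0,0,0,0,0,0,0.4],[0,0,0,0,0,0,0.4],[0,0,0,0,0,0,0.4]])

```text
clock: 91.15
eef_pos: [485.8, 234.6, 132.5]
eef_rot: [-3.141, -0.25, -0.001]
wrist_force: [-0.0, 0.1, -0.8]
finger_gap: 59.5
```

```bash
python3 lidv.py 33;python3 - <<'E'
from h import *
from mv import *
s=manip.read_state(); print(s['eef_pos'],s['eef_rot'],s['joints'].round(2),s['clock'])
r=R.from_euler('xyz',s['eef_rot']); print(delta(s['eef_pos'],r,[485,235.2,124],rot(0,.25)))
E
```

```text
91.15 [485.79764741 234.62674652 132.50281552] 59.46071236623387 [-0.02929717  0.07410158 -0.83463413]
[485.82996507 234.64167628 132.54236507] [-3.14131785e+00 -2.50070319e-01 -5.97184479e-04] [ 0.44  0.17  1.79 -0.13  0.95  2.08] 91.2
(array([-0.0008,  0.0006, -0.0085]), array([-0.0001,  0.    ,  0.0003]))
```

View pics/l33.png

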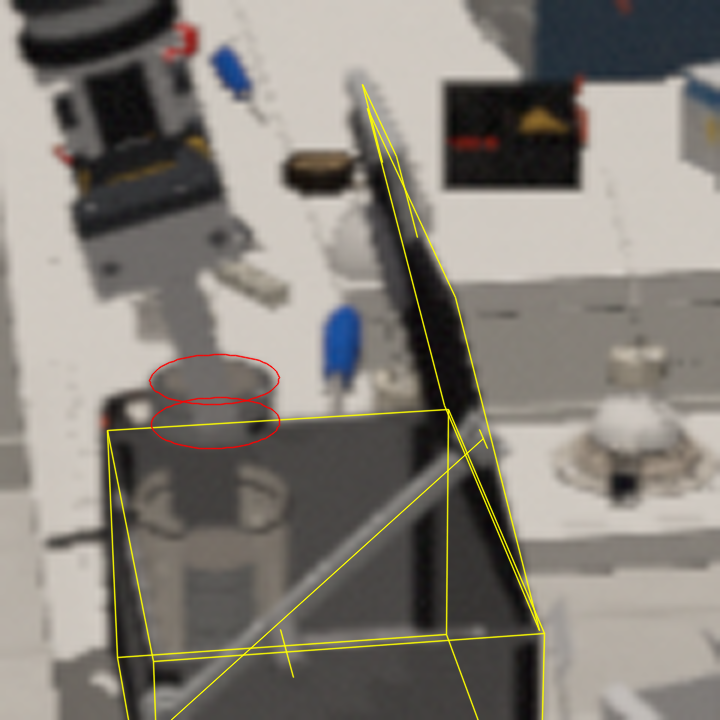

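jog_arm(commands=[[-0.0008,0.0006,-0.01,0,0,0,0.4],[-0.0008,0.0006,-0.02,0,0,0,0.4],[-0.0008,0.0006,-0.027,0,0,0,0.4],[-0.0008,0.0006,-0.031,0,0,0,0.4],[-0.0008,0.0006,-0.034,0,0,0,0.4],[-0.0008,0.0006,-0.037,0,0,0,0.4],[-0.0008,0.0006,-0.04,0,0,0,0.4],[-0.0008,0.0006,-0.043,0,0,0,0.4],[-0.0008,0.0006,-0.046,0,0,0,0.4],[-0.0008,0.0006,-0.048,0,0,0,0.4]])

```text
clock: 92.45
eef_pos: [485.0, 235.2, 84.4]
eef_rot: [-3.141, -0.25, -0.001]
wrist_force: [-0.9, 0.9, -0.8]
finger_gap: 59.1
```

jog_arm(commands=[[0,0,-0.003,0,0,0,0.4],[0,0,-0.006,0,0,0,0.4],[0,0,-0.009,0,0,0,0.4],[0,0,-0.012,0,0,0,0.4],[0,0,-0.014,0,0,0,0.4],[0,0,-0.015,0,0,0,0.4],[0,0,-0.016,0,0,0,0.4],[0,0,-0.016,0,0,0,0.4],[0,0,-0.016,0,0,0,0.4],[0,0,-0.016,0,0,0,0.4]])

```text
clock: 93.7
eef_pos: [485.1, 235.3, 68.6]
eef_rot: [-3.141, -0.25, -0.001]
wrist_force: [0.7, 0.2, -0.7]
finger_gap: 58.9
```

jog_arm(commands=[[0,0,-0.001,0,0,0,0.4],[0,0,-0.002,0,0,0,0.4],[0,0,-0.002,0,0,0,0.4],[0,0,-0.002,0,0,0,0.6],[0,0,-0.002,0,0,0,0.8],[0,0,-0.002,0,0,0,0.8],[0,0,0.02,0,0,0,0.8],[0,0,0.07,0,0,0,0.8],[0,0,0.12,0,0,0,0.8],[0,0,0.15,0,0,0,0.8]])

```text
clock: 94.95
eef_pos: [485.3, 235.4, 221.2]
eef_rot: [-3.14, -0.252, -0.001]
wrist_force: [0.5, 0.4, -0.8]
finger_gap: 75.2
```

```bash
python3 - <<'E'
from sl import *
s=manip.read_state(); print(s['eef_pos'],s['eef_rot'],s['clock'])
c=snap('side','side34.png')
a=c['pixels'];box=(275,178,325,228)
o=cv2.convertScaleAbs(cv2.resize(a[178:228,275:325],None,fx=8,fy=8,interpolation=cv2.INTER_CUBIC),alpha=1.5,beta=-20)
o2=o.copy(); circ(c,o2,(474.5,235,116),30,box,8,(0,0,255))
cv2.imwrite('pics/z34.png',np.hstack([o,o2]))
E
```

```text
[485.3329973  235.44841549 221.17879061] [-3.14005795e+00 -2.52348787e-01 -8.64322120e-04] 94.95
```

View pics/z34.png

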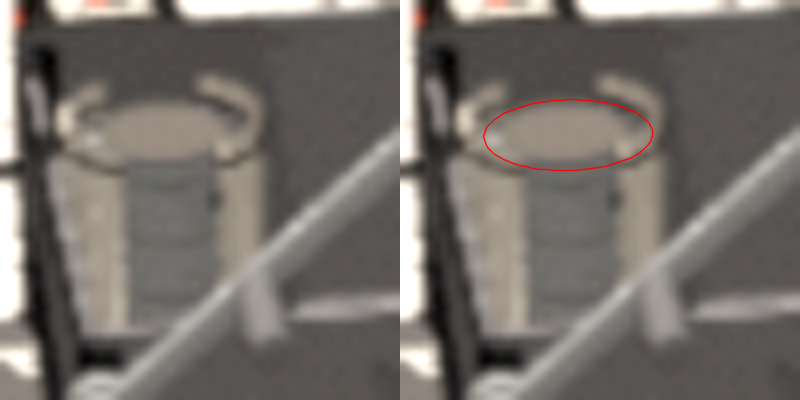

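jog_arm(commands=[[0,-0.005,0.015,0,0,0,0.5],[0,-0.015,0.03,0,0,0,0.2],[0.01,-0.03,0.045,0,0,0,0],[0.025,-0.046,0.05,0,0,0,0],[0.035,-0.046,0.05,0,0,0,0],[0.043,-0.046,0.05,0,0,0,0],[0.043,-0.046,0.05,0,0,0,0],[0.043,-0.046,0.05,0,0,0,0],[0.043,-0.046,0.05,0,0,0,0],[0.043,-0.046,0.05,0,0,0,0]])

```text
clock: 96.25
eef_pos: [527.9, 189.4, 268.7]
eef_rot: [-3.141, -0.25, -0.0]
wrist_force: [-0.5, -0.5, -0.3]
finger_gap: 0.3
```

```bash
python3 lidv.py 35
```

```text
96.25 [527.90411828 189.38342475 268.65563957] 0.32775087210050075 [-0.49500824 -0.52608675 -0.34055146]
```

View pics/l35.png

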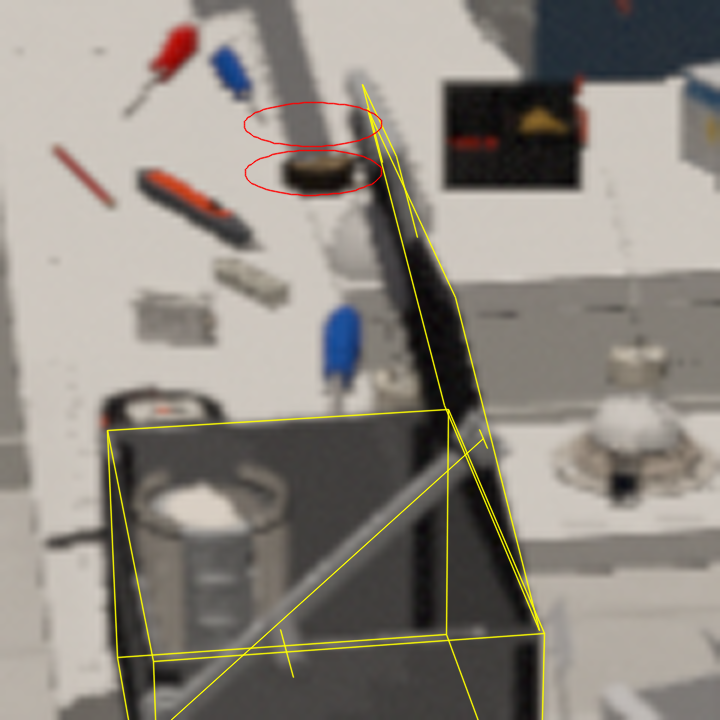

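jog_arm(commands=[[0.008,0,0.001,0,0,0,0],[0.014,0,0.001,0,0,0,0],[0.02,0,0.002,0,0,0,0],[0.026,0,0.002,0,0,0,0],[0.032,0,0.003,0,0,0,0],[0.038,0,0.004,0,0,0,0],[0.044,0,0.004,0,0,0,0],[0.05,0,0.005,0,0,0,0],[0.055,0,0.005,0,0,0,0],[0.059,0,0.005,0,0,0,0]])

```text
clock: 97.55
eef_pos: [585.4, 189.4, 273.4]
eef_rot: [-3.141, -0.245, -0.0]
wrist_force: [-41.1, -0.9, 12.6]
finger_gap: 0.4
```

jog_arm(commands=[[0.001,0,0,0,0,0,0],[0.002,0,0,0,0,0,0],[0.003,0,0,0,0,0,0],[0.003,0,0,0,0,0,0],[0.003,0,0,0,0,0,0],[0.003,0,0,0,0,0,0],[0.003,0,0,0,0,0,0],[0.003,0,0,0,0,0,0],[0.003,0,0,0,0,0,0],[0.003,0,0,0,0,0,0]])

```text
clock: 98.8
eef_pos: [585.4, 189.4, 273.4]
eef_rot: [3.141, -0.24, 0.0]
wrist_force: [-52.2, -2.5, 14.2]
finger_gap: 0.6
```

```bash
python3 lidv.py 36;python3 - <<'E'
import cv2,numpy as np
o=[cv2.resize(cv2.imread(f'pics/side{n}.png')[115:205,315:365],None,fx=6,fy=6,interpolation=cv2.INTER_CUBIC) for n in(16,36)]
cv2.imwrite('pics/l36b.png',np.hstack(o))
E
```

```text
98.8 [585.39409419 189.43890923 273.39937081] 0.5557125399682237 [-52.15521899  -2.50528341  14.23556115]
```

View pics/l36b.png

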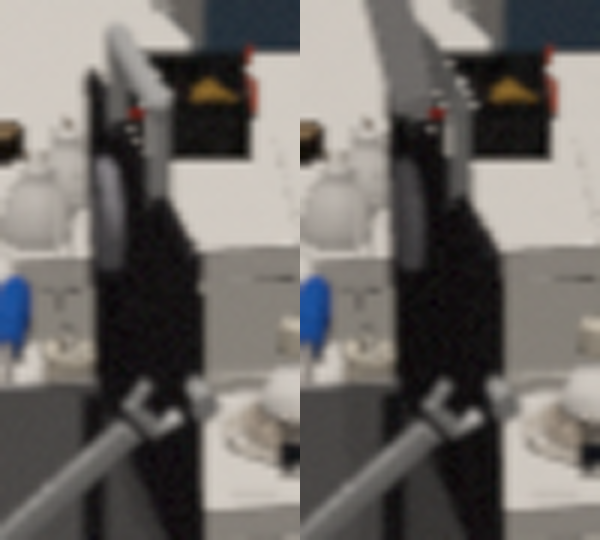

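jog_arm(commands=[[-0.01,0,0,0,0,0,0],[-0.04,0,0,0,0,0,0],[-0.07,-0.04,0,0,0,0,0],[-0.097,-0.09,0,0,0,0,0],[-0.097,-0.14,-0.01,0,0,0,0],[-0.097,-0.1674,-0.04,0,0,0,0],[-0.097,-0.1674,-0.09,0,0,0,0],[-0.097,-0.1674,-0.125,0,0,0,0],[-0.097,-0.1674,-0.141,0,0,0,0],[-0.097,-0.1674,-0.141,0,0,0,0]])

```text
clock: 100.1
eef_pos: [493.0, 21.5, 132.0]
eef_rot: [3.141, -0.249, -0.001]
wrist_force: [-0.1, 0.2, 1.1]
finger_gap: 0.6
```

```bash
python3 lidv.py 37
```

```text
100.1 [493.01365931  21.49463089 131.96641863] 0.5961379815156745 [-0.1466028   0.21250429  1.05390234]
```

View pics/l37.png

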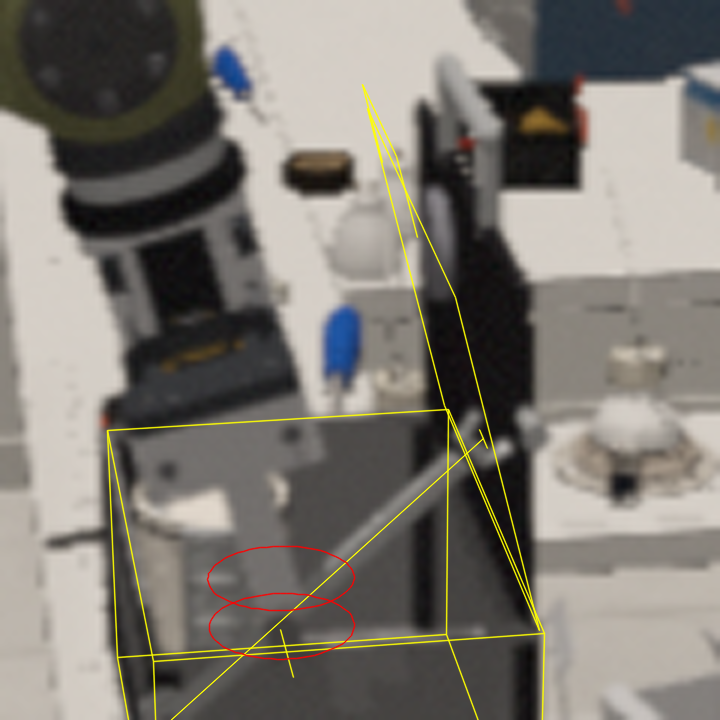

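jog_arm(commands=[[0,0,-0.006,0,0,0,0],[0.001,0,-0.013,0,0,0,0],[0.004,0,-0.018,0,0,0,0],[0.007,0,-0.022,0,0,0,0],[0.01,0,-0.028,0,0,0,0],[0.0128,0,-0.034,0,0,0,0],[0.0145,0,-0.04,0,0,0,0],[0.016,0,-0.046,0,0,0,0],[0.0165,0,-0.051,0,0,0,0],[0.0167,0,-0.055,0,0,0,0]])

```text
clock: 101.4
eef_pos: [509.7, 21.8, 77.2]
eef_rot: [-3.141, -0.25, -0.001]
wrist_force: [0.9, 0.0, 0.4]
finger_gap: 0.5
```

jog_arm(commands=[[0,0,-0.001,0,0,0,0],[0,0,-0.002,0,0,0,0],[0,0,-0.003,0,0,0,0],[0,0,-0.003,0,0,0,0],[0,0,-0.003,0,0,0,0],[0,0,-0.003,0,0,0,0],[0,0,-0.003,0,0,0,0],[0,0,-0.003,0,0,0,0],[0,0,-0.003,0,0,0,0],[0,0,-0.003,0,0,0,0]])

```text
clock: 102.65
eef_pos: [509.7, 21.8, 74.5]
eef_rot: [-3.141, -0.25, -0.001]
wrist_force: [-0.0, 0.2, -0.4]
finger_gap: 0.5
```

```bash
python3 lidv.py 38
```

```text
102.65 [509.73330209  21.83964517  74.54486055] 0.5430107230036588 [-0.00638521  0.17237215 -0.38648325]
```

View pics/l38.png

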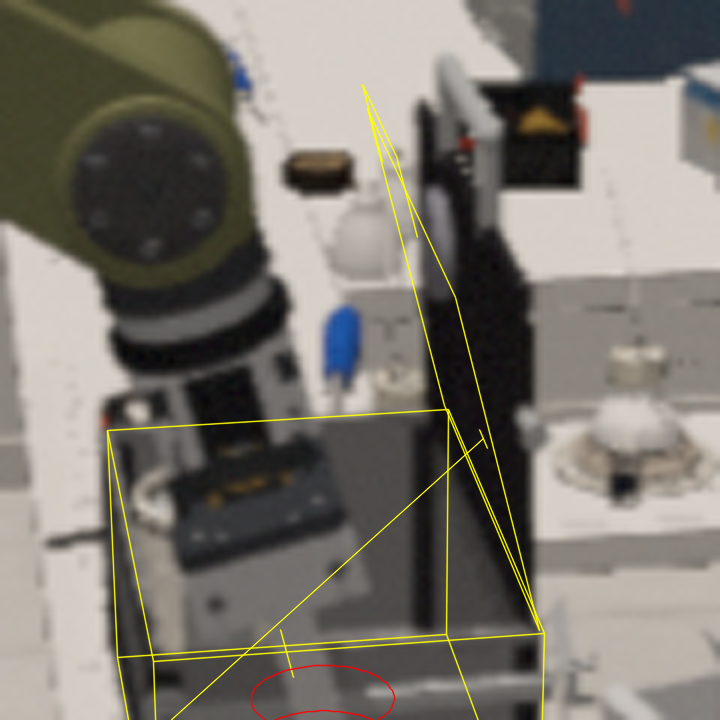

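jog_arm(commands=[[0,0,-0.001,0,0,0,0],[0,0,-0.002,0,0,0,0],[0,0,-0.003,0,0,0,0],[0,0,-0.004,0,0,0,0],[0,0,-0.005,0,0,0,0],[0,0,-0.006,0,0,0,0],[0,0,-0.006,0,0,0,0],[0,0,-0.006,0,0,0,0],[0,0,-0.006,0,0,0,0],[0,0,-0.006,0,0,0,0]])

```text
clock: 103.95
eef_pos: [510.8, 21.9, 71.8]
eef_rot: [-3.141, -0.254, -0.0]
wrist_force: [-23.6, 0.9, 44.5]
finger_gap: 0.6
```

```bash
python3 - <<'E'
from mv import *
from h import manip
s=manip.read_state()
print(delta(s['eef_pos'],rot(0,.25),[588,188,330],rot(np.pi/2,0)))
E
```

```text
(array([0.0772, 0.1661, 0.2582]), array([-0.0937,  0.0937,  0.7457]))
```

jog_arm(commands=[[0,0,0.02,0,0,0,0],[0,0,0.07,-0.0104,0.0104,0.0829,0],[0,0.01,0.12,-0.0208,0.0208,0.1657,0],[0,0.02,0.17,-0.0312,0.0312,0.2486,0.1],[0.01,0.04,0.21,-0.0417,0.0417,0.3314,0.32],[0.02,0.07,0.25,-0.0521,0.0521,0.4143,0.32],[0.035,0.1,0.2615,-0.0625,0.0625,0.4971,0.32],[0.05,0.13,0.2615,-0.0729,0.0729,0.58,0.32],[0.065,0.15,0.2615,-0.0833,0.0833,0.6629,0.32],[0.078,0.166,0.2615,-0.0937,0.0937,0.7457,0.32]])

```text
clock: 105.2
eef_pos: [588.1, 188.7, 329.6]
eef_rot: [-3.14, 0.001, 1.576]
wrist_force: [0.4, 0.2, 0.3]
finger_gap: 30.3
```

jog_arm(commands=[[0,0,0,0,0,0,0.32],[0,0,0,0,0,0,0.32],[0,0,0,0,0,0,0.32],[0,0,0,0,0,0,0.32],[0,0,0,0,0,0,0.32],[0,0,0,0,0,0,0.32],[0,0,0,0,0,0,0.32],[0,0,0,0,0,0,0.32],[0,0,0,0,0,0,0.32],[0,0,0,0,0,0,0.32]])

```text
clock: 106.45
eef_pos: [587.7, 187.9, 330.0]
eef_rot: [-3.141, -0.0, 1.57]
wrist_force: [-0.3, 0.4, -0.2]
finger_gap: 30.0
```

```bash
python3 - <<'E'
from sl import *
p=[515,189,.011]
s=manip.read_state(); print(s['clock'],s['eef_pos'],s['eef_rot'],s['finger_gap'])
c=snap('side','side39.png')
cv2.imwrite('pics/l39.png',draw(c,c['pixels'],p,(260,100,380,260),4.5 and 5,1.54,0))
E
```

```text
106.45 [587.73823059 187.85578308 330.02695266] [-3.14139146e+00 -1.20918965e-04  1.57013088e+00] 29.98103020154427
```

View pics/l39.png

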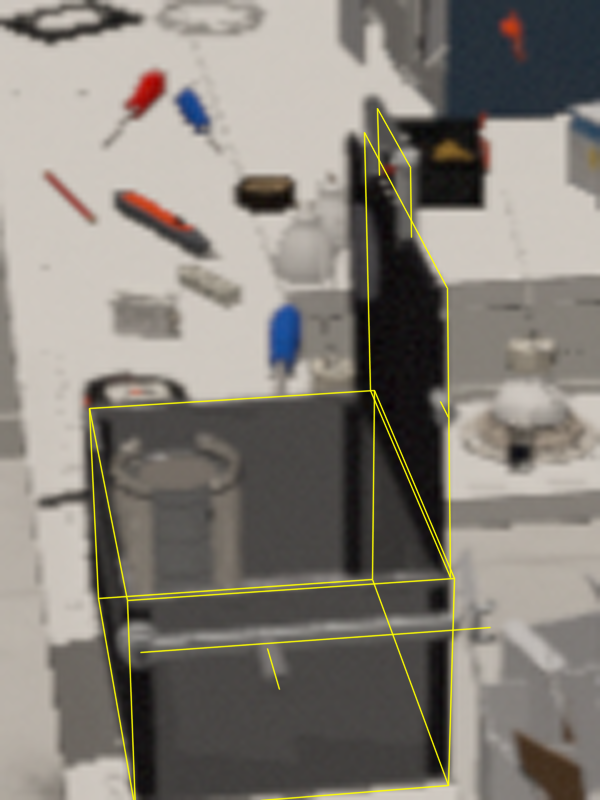

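jog_arm(commands=[[0,0,-0.01,0,0,0,0.32],[0,0,-0.025,0,0,0,0.32],[0,0,-0.04,0,0,0,0.32],[0,0,-0.05,0,0,0,0.32],[0,0,-0.056,0,0,0,0.32],[0,0,-0.056,0,0,0,0.32],[0,0,-0.056,0,0,0,0],[0,0,-0.056,0,0,0,0],[0,0,-0.056,0,0,0,0],[0,0,-0.056,0,0,0,0]], grip_force=40)

```text
clock: 107.75
eef_pos: [587.6, 187.9, 274.4]
eef_rot: [3.142, -0.0, 1.57]
wrist_force: [-2.8, -0.7, 4.0]
finger_gap: 10.8
```

```bash
python3 -c "
import numpy as np
f=lambda t:np.array([-198*np.cos(t)+4*np.sin(t),198*np.sin(t)+4*np.cos(t)])
th=np.concatenate([[1.54],1.54-np.array([.01,.03,.06,.1]),1.44-.05*np.arange(1,29)])
b=f(1.54)
for k in range(0,len(th)):
  print(k,round(th[k],3),(f(th[k])-b).round(1))
  if k%10==0: b=f(th[k])
"
```

```text
0 1.54 [0. 0.]
1 1.53 [-2. -0.]
2 1.51 [-5.9 -0.2]
3 1.48 [-11.9  -0.5]
4 1.44 [-19.8  -1.2]
5 1.39 [-29.6  -2.5]
6 1.34 [-39.3  -4.4]
7 1.29 [-48.9  -6.7]
8 1.24 [-58.4  -9.5]
9 1.19 [-67.8 -12.7]
10 1.14 [-77.  -16.4]
11 1.09 [-9.  -4.2]
12 1.04 [-17.7  -8.8]
13 0.99 [-26.2 -13.9]
14 0.94 [-34.5 -19.3]
15 0.89 [-42.5 -25.2]
16 0.84 [-50.1 -31.5]
17 0.79 [-57.5 -38.1]
18 0.74 [-64.5 -45.1]
19 0.69 [-71.1 -52.5]
20 0.64 [-77.4 -60.1]
21 0.59 [-5.9 -8. ]
22 0.54 [-11.3 -16.2]
23 0.49 [-16.4 -24.7]
24 0.44 [-21.  -33.5]
25 0.39 [-25.2 -42.5]
26 0.34 [-28.9 -51.7]
27 0.29 [-32.2 -61. ]
28 0.24 [-34.9 -70.5]
29 0.19 [-37.3 -80.1]
30 0.14 [-39.1 -89.9]
31 0.09 [-1.3 -9.8]
32 0.04 [ -2.2 -19.7]
```

Bar pinched (10.8 mm). Lowering the lid along its arc.

jog_arm(commands=[[-0.002,0,0,0,0,0,0],[-0.0059,0,0,0,0,0,0],[-0.0119,0,-0.0005,0,0,0,0],[-0.0198,0,-0.0012,0,0,0,0],[-0.0296,0,-0.0025,0,0,0,0],[-0.0393,0,-0.0044,0,0,0,0],[-0.0489,0,-0.0067,0,0,0,0],[-0.0584,0,-0.0095,0,0,0,0],[-0.0678,0,-0.0127,0,0,0,0],[-0.077,0,-0.0164,0,0,0,0]])

```text
clock: 109.0
eef_pos: [511.2, 187.4, 258.4]
eef_rot: [3.138, 0.0, 1.57]
wrist_force: [7.4, -2.7, 5.2]
finger_gap: 11.2
```

jog_arm(commands=[[-0.009,0,-0.0042,0,0,0,0],[-0.0177,0,-0.0088,0,0,0,0],[-0.0262,0,-0.0139,0,0,0,0],[-0.0345,0,-0.0193,0,0,0,0],[-0.0425,0,-0.0252,0,0,0,0],[-0.0501,0,-0.0315,0,0,0,0],[-0.0575,0,-0.0381,0,0,0,0],[-0.0645,0,-0.0451,0,0,0,0],[-0.0711,0,-0.0525,0,0,0,0],[-0.0774,0,-0.0601,0,0,0,0]])

```text
clock: 110.25
eef_pos: [433.8, 187.3, 198.0]
eef_rot: [3.139, 0.0, 1.57]
wrist_force: [4.9, -4.3, 5.7]
finger_gap: 10.5
```

jog_arm(commands=[[-0.0059,0,-0.008,0,0,0,0],[-0.0113,0,-0.0162,0,0,0,0],[-0.0164,0,-0.0247,0,0,0,0],[-0.021,0,-0.0335,0,0,0,0],[-0.0252,0,-0.0425,0,0,0,0],[-0.0289,0,-0.0517,0,0,0,0],[-0.0322,0,-0.061,0,0,0,0],[-0.0349,0,-0.0705,0,0,0,0],[-0.0373,0,-0.0801,0,0,0,0],[-0.0391,0,-0.0899,0,0,0,0]])

```text
clock: 111.5
eef_pos: [394.6, 187.2, 107.9]
eef_rot: [3.14, 0.001, 1.57]
wrist_force: [5.7, -7.5, 5.4]
finger_gap: 11.2
```

jog_arm(commands=[[-0.0008,0,-0.005,0,0,0,0],[-0.0013,0,-0.0098,0,0,0,0],[-0.0018,0,-0.015,0,0,0,0],[-0.0022,0,-0.0197,0,0,0,0],[-0.0023,0,-0.023,0,0,0,0],[-0.0023,0,-0.026,0,0,0,0],[-0.0023,0,-0.028,0,0,0,0],[-0.0023,0,-0.029,0,0,0,0],[-0.0023,0,-0.029,0,0,0,0],[-0.0023,0,-0.029,0,0,0,0]])

```text
clock: 112.75
eef_pos: [391.6, 187.3, 78.4]
eef_rot: [-3.141, 0.001, 1.57]
wrist_force: [3.3, -4.5, -0.1]
finger_gap: 10.5
```

jog_arm(commands=[[0,0,-0.001,0,0,0,0],[0,0,-0.002,0,0,0,0],[0,0,-0.003,0,0,0,0],[0,0,-0.004,0,0,0,0],[0,0,-0.005,0,0,0,0],[0,0,-0.005,0,0,0,0],[0,0,-0.005,0,0,0,0],[0,0,-0.005,0,0,0,0],[0,0,-0.005,0,0,0,0],[0,0,-0.005,0,0,0,0]])

```text
clock: 114.0
eef_pos: [391.8, 187.6, 76.3]
eef_rot: [3.141, 0.0, 1.57]
wrist_force: [-17.1, -12.7, 45.8]
finger_gap: 10.6
```

```bash
python3 - <<'E'
from sl import *
p=[515,189,.011]
s=manip.read_state(); print(s['clock'],s['eef_pos'],s['wrist_force'],s['finger_gap'])
c=snap('side','side41.png')
cv2.imwrite('pics/l41.png',draw(c,c['pixels'],p,(255,160,365,260),6,0,0))
E
```

```text
114.0 [391.8358778  187.58952768  76.27531809] [-17.05309994 -12.6718028   45.76072236] 10.627521243077812
```

View pics/l41.png

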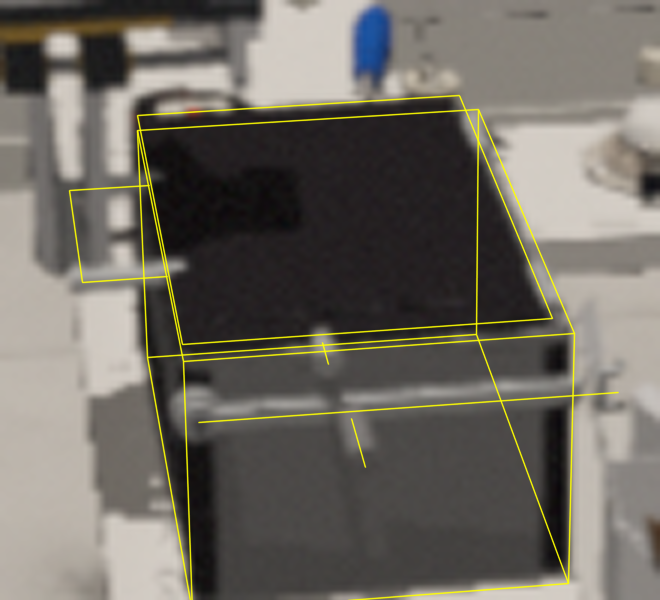

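jog_arm(commands=[[0,0,0.004,0,0,0,0],[0,0,0.004,0,0,0,0.15],[0,0,0.004,0,0,0,0.32],[0,0,0.004,0,0,0,0.32],[0,0,0.004,0,0,0,0.32],[0,0,0.015,0,0,0,0.32],[0,0,0.04,0,0,0,0.32],[0,0,0.08,0,0,0,0.32],[0,0,0.13,0,0,0,0.32],[0,-0.03,0.17,0,0,0,0.32]])

```text
clock: 115.3
eef_pos: [391.8, 158.3, 246.3]
eef_rot: [3.14, -0.001, 1.572]
wrist_force: [0.5, -0.7, 0.2]
finger_gap: 30.2
```

jog_arm(commands=[[0,-0.05,0,0,0,0,0.32],[0,-0.11,0,0,0,0,0.32],[0,-0.17,0,0,0,0,0.32],[0,-0.23,0,0,0,0,0.32],[0,-0.29,0,0,0,0,0.32],[-0.01,-0.35,0,0,0,0,0.32],[-0.03,-0.41,0,0,0,0,0.32],[-0.05,-0.47,0,0,0,0,0.32],[-0.07,-0.52,0,0,0,0,0.32],[-0.08,-0.56,0,0,0,0,0.32]])

```text
clock: 116.55
eef_pos: [310.6, -404.0, 244.4]
eef_rot: [3.141, 0.0, 1.569]
wrist_force: [0.5, 0.6, 0.6]
finger_gap: 30.3
```

```bash
python3 - <<'E'
from sl import *
s=manip.read_state(); print(s['clock'],s['eef_pos'],s['wrist_force'])
c=snap('side','side42.png');c2=snap('top','top42.png')
a=cv2.imread('pics/side0.png')
o=[cv2.resize(i[160:270,255:365],None,fx=3.6,fy=5,interpolation=cv2.INTER_CUBIC) for i in(a,c['pixels'])]
cv2.imwrite('pics/l42.png',np.hstack(o))
g=lambda i:cv2.cvtColor(i,cv2.COLOR_BGR2GRAY)[165:262,262:362].astype(np.float32)
print(cv2.phaseCorrelate(g(a),g(c['pixels']),cv2.createHanningWindow((100,97),cv2.CV_32F)))
E
```

```text
116.55 [ 310.63047768 -404.01466371  244.41752438] [0.45049292 0.60364805 0.57705972]
((0.08018808685390866, 0.2598574993050775), 0.8487093578338623)
```

View pics/l42.png

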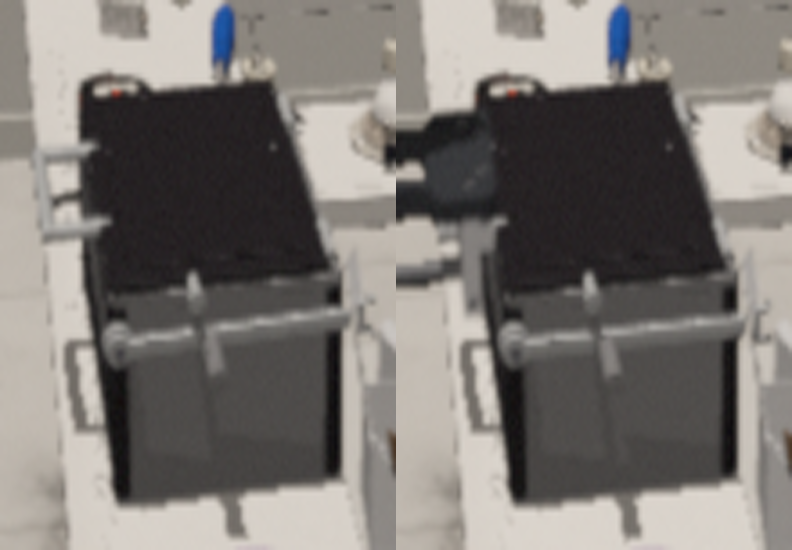

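View pics/top42.png

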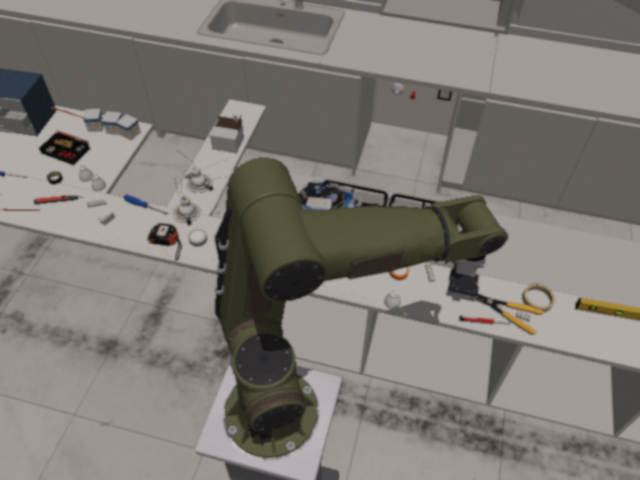

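View pics/side42.png

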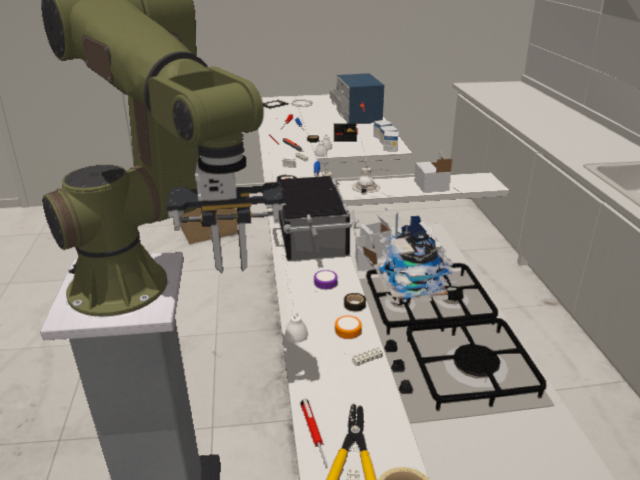

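```bash
python3 -c "
from cell import manip
print(manip.sign_off())"
```

```text
the job is handed in; nothing more can be done
None
```

The job is handed in, at about 117 s. The sleeve held the 44 mm driver, so I stacked three puck lights on it, and the top one came level with the fill line. The lid was propped on the stay while I stacked. Then I lifted it off, folded the stay down to its stop and shut the lid fully.

**Last checks**
- With the lid open and the stay folded, the picture showed the top puck flat and lens up at the fill line.
- The final side picture of the lid and stay matches the starting picture to about 0.3 pixel.
- The purple and orange look-alikes, the tape, the terminal strip and the bulb look undisturbed. The spare puck lies on the worktop left of the case.

**What disagreed or went wrong**
- **Tool tip:** the real fingertips sit about 33 mm short of the reported TCP along the tool. My first pinch of the bar missed because of this, and I corrected for it afterwards.
- **Lid stuck open:** when let go fully open, the lid did not sink for over 20 s. I put the held puck back, nudged the bar from behind, and the lid then sank into the fork.
- **Grip and knock:** the grip slackened once during the first lift and caught the bar again. One puck was knocked aside mid-run and I re-measured it before picking it up.
- **Contact forces:** the fingers briefly pressed with about 45–57 N on the first puck, the lid stops, the knob and the folded stay. The last push on the shut lid was about 45 N, more than the 10 N given for it. The wrist-force readings stayed well under 120 N.

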